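# Load and close the bench parts washer

## Task

Put every loose camshaft bearing cap from the bench into the pot of the small parts washer, then screw the lid on: set it squarely on the mouth, turn it back (anticlockwise from above) until the thread drops into place, then screw it forward (clockwise) until it is fully home. Only then press the start button fully down and let it come up again, and leave the other things on the bench where they are.

Things in the scene. Friction and masses are not known exactly. Their poses are not given: they have to be found in the camera images.
- cap1_mid (a point): one of three to five like camshaft bearing caps (None if absent): a plain aluminium block like a squat bridge, 46 mm long (its x), 20 mm wide (its y), 26 mm high (its z), 90 g, standing on two feet, flat top with two dark bolt holes; the point is its centre, half-way up. Grip it across the 20 mm
- cap2_mid (a point): one of three to five like camshaft bearing caps (None if absent): a plain aluminium block like a squat bridge, 46 mm long (its x), 20 mm wide (its y), 26 mm high (its z), 90 g, standing on two feet, flat top with two dark bolt holes; the point is its centre, half-way up. Grip it across the 20 mm
- cap3_mid (a point): one of three to five like camshaft bearing caps (None if absent): a plain aluminium block like a squat bridge, 46 mm long (its x), 20 mm wide (its y), 26 mm high (its z), 90 g, standing on two feet, flat top with two dark bolt holes; the point is its centre, half-way up. Grip it across the 20 mm
- cap4_mid (a point): one of three to five like camshaft bearing caps (None if absent): a plain aluminium block like a squat bridge, 46 mm long (its x), 20 mm wide (its y), 26 mm high (its z), 90 g, standing on two feet, flat top with two dark bolt holes; the point is its centre, half-way up. Grip it across the 20 mm
- cap5_mid (a point): one of three to five like camshaft bearing caps (None if absent): a plain aluminium block like a squat bridge, 46 mm long (its x), 20 mm wide (its y), 26 mm high (its z), 90 g, standing on two feet, flat top with two dark bolt holes; the point is its centre, half-way up. Grip it across the 20 mm
- lid_grip (a point): the washer pot's screw lid: aluminium, 98 mm across, 28 mm high, about 300 g, lying bar up on the bench; a black bar grip on top is 56 mm long (its x), 16 mm wide (its y), 40 mm high (its z). The point is the bar's centre, on the lid's axis, 48 mm above the lid's lower edge, 20 mm above the plate under the bar. Inside are three lugs 120 degrees apart and a tapered guide boss 61 mm across
- pot_mouth (a point): centre of the pot's mouth at the rim, 172 mm above the bench; z up. The pot is a steel cylinder, 124 mm across, on the washer's fixed base; its neck is 75 mm outside, 64 mm inside, with a coarse three-start thread outside, whose angle is not given (it repeats every 120 degrees). With the lid fully home its bar's centre is 24 mm above this point
- pot_floor (a point): centre of the pot's flat floor, 115 mm below the rim; 116 mm across, a 36 mm high cone in its middle. Thread: a lid set on the mouth either rests on top of the thread, 8 to 14 mm above home, until it is turned back (anticlockwise from above) by up to 80 degrees and drops (forward it meets a stop), or drops at once. Dropped, it is 5 mm above home; 45 to 95 degrees clockwise take it down to a firm stop
- start_top (a point): the top centre of the washer's start button when up: a black round push button of 32 mm diameter in an aluminium collar, on the washer's low base beside the pot, pressed straight down; 6 mm travel, about 5 N when fully down, springs back
- start (a joint): travel of the start button: 0 m up, 0.006 m fully down
- filter: a spin-on filter can, white, 72 mm across and 82 mm high, loose on the bench, not part of the job; origin at the centre of its underside
- socket: a round steel socket, 24 mm across and 24 mm high, loose on the bench, not part of the job; origin at the centre of its underside
- carton: a plain cardboard carton, 70 x 110 x 50 mm, loose on the bench, not part of the job; origin at the centre of its underside
- bearing: a steel bearing ring, 62 mm across and 16 mm high, loose on the bench, not part of the job; origin at the centre of its underside
- whitebox: a plain white box, 50 x 80 x 60 mm, loose on the bench, not part of the job; origin at the centre of its underside
- spanner: a steel spanner lying flat, loose on the bench, not part of the job; origin at the centre of its underside
Things that resemble listed ones, but are neither listed nor needed, are in the scene too. Leave any red look-alike of the part that bears cap3_mid alone.

How it is judged (in metres and radians):
On the way, in this order (a step that is already met when the one before it is completed fails the run):
1. every bearing cap lies in the pot (z of each of cap1_mid, cap2_mid, cap3_mid, cap4_mid, cap5_mid in the frame of pot_mouth below -0.028 m and height (world z) of each of cap1_mid, cap2_mid, cap3_mid, cap4_mid, cap5_mid above 0.055 m and horizontal distance between each of cap1_mid, cap2_mid, cap3_mid, cap4_mid, cap5_mid and pot_mouth below 0.058 m), for 0.3 s.
2. the lid is screwed fully home on the pot (z of lid_grip in the frame of pot_mouth between 0.021 and 0.0258 m and horizontal distance between lid_grip and pot_mouth below 0.005 m and angle between lid_grip's own z axis and vertical below 0.06 rad), for 0.3 s.
3. the start button is pressed fully down with the lid home (all of step 2 and value of joint start above 0.0052 m), for 0.05 s.
At the end, for the whole second after the job is handed in: every bearing cap lies inside the pot, the lid is screwed home (its bar's centre within 1.8 mm of its home height, within 5 mm of the pot's axis, level within 0.06 rad), and the start button has been pressed with the lid home and is up again (all of step 1 and all of step 2 and value of joint start below 0.001 m); the robot touches nothing.
It fails at once if the start button is pressed while the lid is not home (value of joint start above 0.004 m and not (z of lid_grip in the frame of pot_mouth between 0.021 and 0.0258 m and horizontal distance between lid_grip and pot_mouth below 0.005 m and angle between lid_grip's own z axis and vertical below 0.06 rad)).
It fails at once if another thing on the bench is shifted by more than 30 mm (distance of any of filter, socket, carton, bearing, whitebox, spanner from where it was at the start of the episode above 0.03 m).
Of cap1, cap2, cap3, cap4, cap5 only 3 to 5 are there at a start; the rules pass over those that are not, and their reading is None.
At some moment in a run one of cap1, cap2, cap3, cap4, cap5 may be knocked a few centimetres aside while the robot is not near it.
Once in a run the grip may slacken for a moment while it holds something.
It also fails if it takes over 210 s, if anything falls off the work surface, if the arm or the gripper's body presses on something with over 40 N, if the wrist force passes 120 N, or if a joint passes its speed limit or range.

## Robot

A 6-joint arm with a two-finger parallel gripper is mounted at the origin on the work surface. World frame = base frame: x ahead of the robot, y to its left, z up, the work surface at z = 0. Lengths are in mm, angles in rad, forces in N, time in s.
With the tool pointing down it reaches from about 275 to 750 mm from the base axis. Payload 10.2 kg.
Tool frame: the origin (TCP) lies at the very end of the fingers, on their centre line; the grasp point (between the pads) lies 19 mm behind it (ctrl.pinch_z is the distance from the TCP to the grasp point, in mm); y points along the fingers, z is the direction in which the jaws open and shut, and the axes are right-handed (so a half turn about y gives the same grasp; the last joint's range is limited). The gripper opens to 85 mm and grips with 20 to 120 N. Pads are 22 mm wide; open, the fingers measure 114 mm over their backs; the gripper's body (76 mm by 85 mm) begins 54 mm behind the grasp point. The pads swing forward as they close: fully open they stand 13 mm farther back than shut.
Start: joints at [-1.363, 0.313, 1.498, -0, 1.331, -0.223], TCP at [219.227, -477.044, 231.294] pointing down, gripper open.
Joint ranges: [-2.94, 2.94], [-0.97, 2.17], [0.19, 2.56], [-1.23, 4.37], [0.02, 3.11], [-2.88, 2.88]. Speed limits (rad/s): [2.39, 2.39, 3.01, 3.14, 3.14, 3.14].

## Interface

Orientations are given as a unit quaternion [w, x, y, z].
In Python, from rig import sense, eyes, ctrl gives the robot as it stands. The module is installed in compiled form; this text tells all that it offers.
- The arm moves only by the shell command python3 -m handwheel 'ROWS' [FORCE]. ROWS is JSON, a list of rows, each an object of numbers: "grip": the finger opening in mm, from 0 to 85.4; "tx", "ty", "tz": the shift along the tool's x, y, z in mm; "wx", "wy", "wz": the turn, a rotation vector about the tool's x, y, z in rad. In form: [{"grip": .., "tx": .., "ty": .., "tz": .., "wx": .., "wy": .., "wz": ..}, ...]. A call has 1 to 10 rows; each row shifts and turns the commanded pose from where the row before left it, along the tool's axes as they then stand; what a row does not reach is not made up. A row lasts 1/12 s, in which the tool goes at most 41.7 mm and 7.16 degrees, less where a joint would pass 70% of its speed; a pose out of reach is approached as far as the arm can. A call is refused whole if a number of a shift passes 41.7 or a number of a turn 0.125, either way. A call with a gripper value outside its range is refused whole. The fingers move at their own pace and stop on an object; FORCE is the grip in N (left out, the last holds). Time passes only in rows, so rows that do not move let the fingers close. It gives the time, the measured TCP pose, the force and the opening at its end, in the units of the state.
- sense(): the state, without advancing time (a new reading comes with each control period).
- eyes.capture(name): name is "side" or "top" or "wrist"; returns a dict with "pixels" (400x640x3 uint8, red, green, blue), "mtx" (3x3 intrinsics, pixels), "R" (3x3) and "t" (3): a world point X has camera coordinates R X + t. Camera axes: x right, y down, z forward; pixel columns grow to the right and rows downward; lengths in mm; the calibration is good to about 2 mm. The wrist camera is an equidistant fisheye: a pixel r from the principal point sees the ray r / f radians off the axis. A picture is of the moment at which its call begins. There is no depth.
- ctrl.finish_job(): hands the job in, once; it reports no verdict.
The state is a dict: "time_s": time; "joints": joint angles; "dq": joint speeds; "tau": joint torques, N m; "eef_pos": TCP position; "ee_rot": TCP orientation; "force": force on the tool from outside, world axes, zero at the start; "wrist_torque": the same for the moment, N m; "grip_width": opening from 0.0 (shut) to 1.0 (fully open).
Only numpy, scipy, OpenCV 4.12 (cv2) and the standard library are available. Lean on these libraries where they do the work, as an engineer would, in place of code of your own. Each camera call takes 0.05 s, during which the arm holds its last target.

## Working session

There is one attempt and no reset: what is moved stays moved. The work goes in short steps, Python scripts to look and compute and a shell command to move; the robot and the scene stay as the last step left them, time stands still between calls to the robot, and variables do not carry over. Pictures are saved under pics/ and viewed, and the job is handed in when it is done.

```bash
mkdir -p pics; ls
python3 - <<'E'
from rig import sense, eyes, ctrl
import cv2
s=sense(); print(s, ctrl.pinch_z)
for n in("side","top","wrist"):
    c=eyes.capture(n); cv2.imwrite(f"pics/{n}0.png",c["pixels"][:,:,::-1]); print(n,c["mtx"],c["R"],c["t"])
E
```

```text
pics
{'time_s': 0.0, 'joints': array([-1.36341036e+00,  3.13475292e-01,  1.49840864e+00,  1.32365464e-05,
        1.33100025e+00, -2.23446857e-01]), 'dq': array([ 0.00080085, -0.00013955,  0.0004041 , -0.00076069,  0.0007075 ,
       -0.00019238]), 'tau': array([-1.77071579e-04, -4.12259531e+01, -2.59747392e+01, -1.88810827e-04,
        4.16253039e-03, -2.39682731e-05]), 'eef_pos': array([ 219.1724813 , -476.79285237,  230.73284009]), 'ee_rot': array([ 0.15115416, -0.15113774,  0.69122042, -0.69030727]), 'force': array([ 0.14512515, -0.22745551,  0.41603507]), 'wrist_torque': array([ 0.01350686, -0.00637862, -0.04480005]), 'grip_width': 0.9959823292208172} 18.700000000000003
side [[423.01938459   0.         310.87573287]
 [  0.         423.01938459 202.69447488]
 [  0.           0.           1.        ]] [[-0.9822207  -0.18689396  0.01769571]
 [-0.10784991  0.48461488 -0.86805346]
 [ 0.15365835 -0.85452856 -0.49615527]] [ 511.0012726   163.32888437 1117.8035964 ]
top [[457.70414536   0.         318.90724505]
 [  0.         457.70414536 194.93864415]
 [  0.           0.           1.        ]] [[ 0.04491984 -0.99897761 -0.00509418]
 [-0.97184917 -0.04251828 -0.23173559]
 [ 0.23128206  0.0153603  -0.97276547]] [   2.46325108  535.28841163 1533.53038558]
wrist [[309.70691629   0.         320.59286312]
 [  0.         309.70691629 201.07048644]
 [  0.           0.           1.        ]] [[ 0.41737248 -0.90873296 -0.0021492 ]
 [-0.86708663 -0.39895028  0.29832775]
 [-0.27195768 -0.12265025 -0.95446107]] [-523.37805412  -40.50567713  380.29489478]
```

View pics/side0.png

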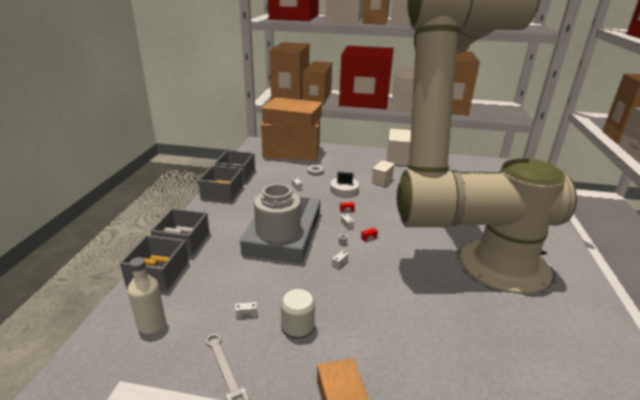

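View pics/top0.png

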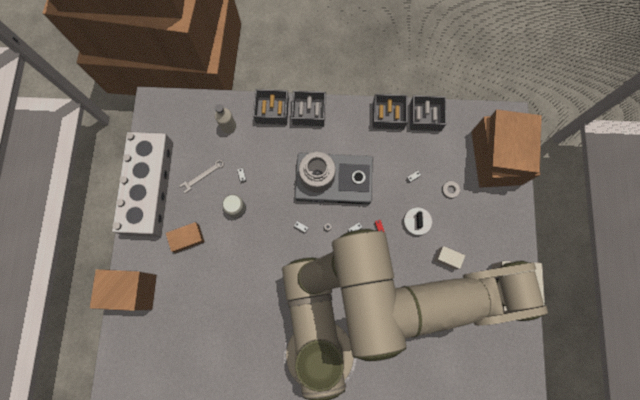

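View pics/wrist0.png

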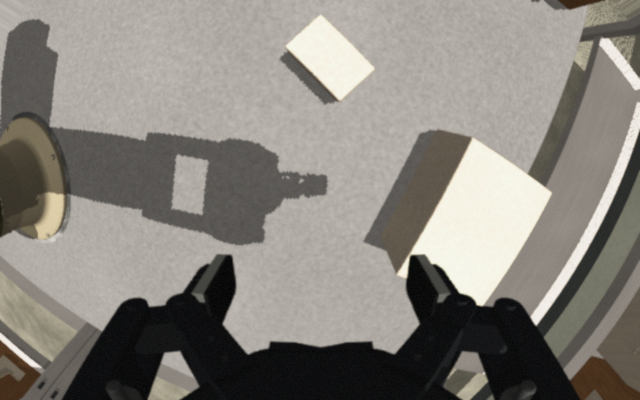

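The side view shows four white caps, at (246,310), (340,259), (347,221) and (297,184), and two red look-alikes at (347,207) and (369,234). The top view shows the pot at (317,170), the button at (358,177) and the lid at (418,221). Next I'll enlarge both views and measure.

```bash
cat > h.py <<'E'
import numpy as np, cv2
from scipy.spatial.transform import Rotation as Ro
from rig import sense, eyes, ctrl
def cap(n,save=None):
    c=eyes.capture(n); c['n']=n
    if save: cv2.imwrite(f"pics/{save}.png",c["pixels"][:,:,::-1])
    return c
def ray(c,u,v):
    K=c['mtx'];d=np.array([(u-K[0,2])/K[0,0],(v-K[1,2])/K[1,1],1.])
    if c['n']=='wrist':
        r=np.hypot(d[0],d[1]); d=np.array([d[0]/r*np.sin(r),d[1]/r*np.sin(r),np.cos(r)]) if r>1e-9 else np.array([0,0,1.])
    return -c['R'].T@c['t'], c['R'].T@d
def onz(c,u,v,z):
    o,d=ray(c,u,v); return o+d*(z-o[2])/d[2]
def proj(c,X):
    p=c['R']@np.array(X,float)+c['t'];K=c['mtx']
    if c['n']=='wrist':
        r=np.hypot(p[0],p[1]);th=np.arctan2(r,p[2]);q=p[:2]/r*th
    else: q=p[:2]/p[2]
    return np.array([K[0,0]*q[0]+K[0,2],K[1,1]*q[1]+K[1,2]])
def rot(): 
    q=sense()['ee_rot'];return Ro.from_quat([q[1],q[2],q[3],q[0]])
def goto(x=None,y=None,z=None,yaw=None):
    """yaw: direction of jaw (tool z) axis in deg, mod 180; prints rotation then translation (in target frame)"""
    s=sense();p=s['eef_pos'];R=rot();M=R.as_matrix()
    cur=np.degrees(np.arctan2(M[1,2],M[0,2]))
    print('pos',p.round(1),'jawyaw',round(cur,1),'tilt y',M[:,1].round(4),'f',s['force'].round(1),'g',round(s['grip_width']*85.4,1),'t',round(s['time_s'],1),'q6',s['joints'].round(2)[[0,5]])
    if yaw is None: yaw=cur; alts=[cur]
    else:
        a=(yaw-cur+90)%180-90; alts=[cur+a, cur+a-180*np.sign(a)]
    for a in alts:
        t=np.radians(a);zc=np.array([np.cos(t),np.sin(t),0]);yc=np.array([0,0,-1.]);xc=np.cross(yc,zc)
        T=np.stack([xc,yc,zc],1)
        rv=Ro.from_matrix(M.T@T).as_rotvec()
        tgt=np.array([p[i] if v is None else v for i,v in enumerate((x,y,z))])
        print(' yaw%.1f rotvec'%a,rv.round(4),'rows',round(np.abs(rv).max()/.12,2),' then tx,ty,tz',(T.T@(tgt-p)).round(1))
E
python3 - <<'E'
from h import *
t=cap('top');s=cap('side')
cv2.imwrite('pics/t1.png',cv2.resize(t['pixels'][80:270,160:480,::-1],None,fx=2.5,fy=2.5,interpolation=3))
cv2.imwrite('pics/s1.png',cv2.resize(s['pixels'][150:340,200:400,::-1],None,fx=3,fy=3,interpolation=3))
for n,u,v,z in [('c1',241,175,26),('c2',414,176,26),('c3',301,227,26),('c4',355,228,26),('mouth',318,167,172),('btn',358,177,60),('lid',419,218,68)]: 
    X=onz(t,u,v,z);print(n,X.round(0),proj(s,X).round(0))
for n,u,v,z in [('c1',246,306,26),('c2',297,182,26),('c3',340,257,26),('c4',347,219,26),('red',369,232,26),('red2',347,206,26)]: 
    X=onz(s,u,v,z);print(n,X.round(0),proj(t,X).round(0))
goto()
E
```

```text
c1 [605. 311.  26.] [247. 305.]
c2 [ 628. -312.   26.] [297. 180.]
c3 [425.  84.  26.] [341. 255.]
c4 [ 430. -105.   26.] [347. 217.]
mouth [603.  32. 172.] [278. 189.]
btn [ 606. -109.   60.] [290. 200.]
lid [ 467. -321.   68.] [344. 173.]
c1 [606. 313.  26.] [240. 175.]
c2 [ 626. -298.   26.] [410. 176.]
c3 [427.  93.  26.] [298. 226.]
c4 [430. -95.  26.] [352. 228.]
red [361. -39.  26.] [336. 247.]
red2 [ 439. -172.   26.] [374. 226.]
pos [ 219.2 -476.9  231.1] jawyaw -65.3 tilt y [-1.e-04  5.e-04 -1.e+00] f [ 0.2  0.2 -0.3] g 85.7 t 0.2 q6 [-1.36 -0.22]
 yaw-65.3 rotvec [ 0.0005 -0.     -0.0001] rows 0.0  then tx,ty,tz [0. 0. 0.]
```

```bash
echo
```

```text
(no output)
```

View pics/t1.png

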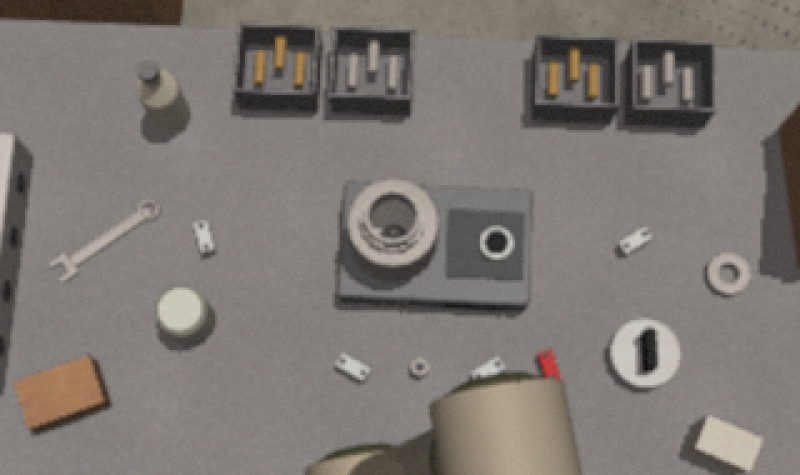

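View pics/s1.png

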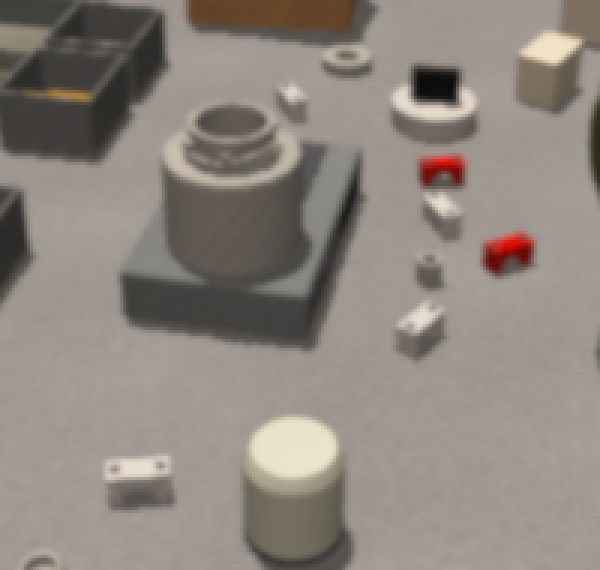

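Run:
```python
from h import *
goto(585,-290,200,32)
c=cap('wrist');print(-c['R'].T@c['t'], rot().as_matrix())
```

```text
pos [ 219.2 -476.9  231.1] jawyaw -65.3 tilt y [-1.e-04  5.e-04 -1.e+00] f [ 0.2  0.2 -0.3] g 85.7 t 0.2 q6 [-1.36 -0.22]
 yaw-148.0 rotvec [5.0000e-04 1.4431e+00 2.0000e-04] rows 12.03  then tx,ty,tz [ -35.3   31.1 -409.3]
 yaw32.0 rotvec [ 3.0000e-04 -1.6985e+00 -5.0000e-04] rows 14.15  then tx,ty,tz [ 35.3  31.1 409.3]
[ 286.75457547 -445.16859907  374.17346687] [[-9.08640158e-01 -8.03354171e-05  4.17580001e-01]
 [-4.17579997e-01  4.16135182e-04 -9.08640068e-01]
 [-1.00773751e-04 -9.99999910e-01 -4.11663601e-04]]
```

```bash
python3 -m handwheel '[{"tx":-41,"ty":3,"tz":-1.7},{"tx":-41,"ty":3,"tz":-1.7},{"tx":-41,"ty":3,"tz":-1.7},{"tx":-41,"ty":3,"tz":-1.7},{"tx":-41,"ty":3,"tz":-1.7},{"tx":-41,"ty":3,"tz":-1.7},{"tx":-41,"ty":3,"tz":-1.7},{"tx":-41,"ty":3,"tz":-1.7},{"tx":-41,"ty":3,"tz":-1.7},{"tx":-41,"ty":3,"tz":-1.7}]' 60
python3 - <<'E'
from h import *
goto(585,-290,200,32)
c=cap('wrist','w1');t=cap('top','t2');s=cap('side','s2')
cv2.imwrite('pics/t2.png',cv2.resize(t['pixels'][80:270,160:480,::-1],None,fx=2.5,fy=2.5,interpolation=3))
E
```

```text
pos [ 219.2 -477.   231.1] jawyaw -65.3 tilt y [-1.e-04  4.e-04 -1.e+00] f [ 1.1 -0.5  0.1] g 85.8 t 0.3 q6 [-1.36 -0.22]
 yaw-148.0 rotvec [4.0000e-04 1.4431e+00 2.0000e-04] rows 12.03  then tx,ty,tz [ -35.3   31.1 -409.3]
 yaw32.0 rotvec [ 2.0000e-04 -1.6985e+00 -4.0000e-04] rows 14.15  then tx,ty,tz [ 35.3  31.1 409.3]invalid input
```

View pics/w1.png

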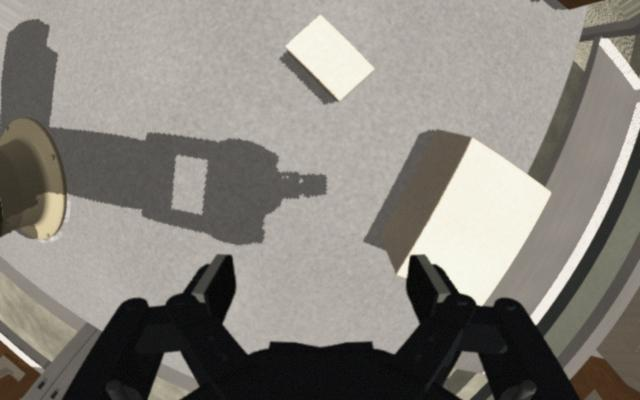

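View pics/t2.png

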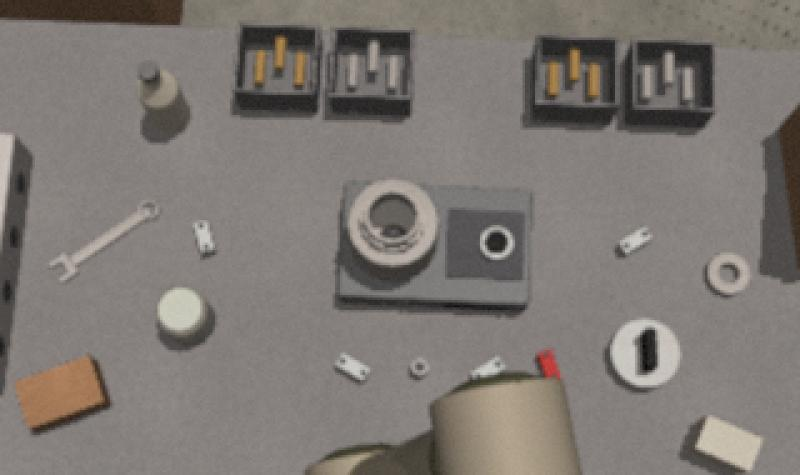

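View pics/s2.png

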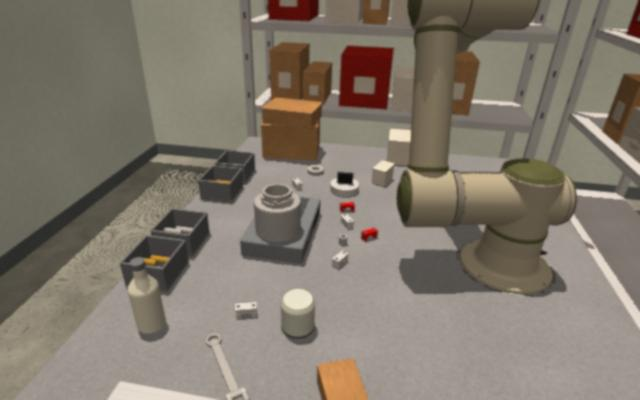

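All seven keys are probably required in each row, so the rows have to be written in full.

```bash
python3 -m handwheel '[{"grip":85,"tx":-41,"ty":3,"tz":-1.7,"wx":0,"wy":0,"wz":0},{"grip":85,"tx":-41,"ty":3,"tz":-1.7,"wx":0,"wy":0,"wz":0},{"grip":85,"tx":-41,"ty":3,"tz":-1.7,"wx":0,"wy":0,"wz":0},{"grip":85,"tx":-41,"ty":3,"tz":-1.7,"wx":0,"wy":0,"wz":0},{"grip":85,"tx":-41,"ty":3,"tz":-1.7,"wx":0,"wy":0,"wz":0},{"grip":85,"tx":-41,"ty":3,"tz":-1.7,"wx":0,"wy":0,"wz":0},{"grip":85,"tx":-41,"ty":3,"tz":-1.7,"wx":0,"wy":0,"wz":0},{"grip":85,"tx":-41,"ty":3,"tz":-1.7,"wx":0,"wy":0,"wz":0},{"grip":85,"tx":-41,"ty":3,"tz":-1.7,"wx":0,"wy":0,"wz":0},{"grip":85,"tx":-41,"ty":3,"tz":-1.7,"wx":0,"wy":0,"wz":0}]' 60
python3 - <<'E'
from h import *
goto(585,-290,200,32)
c=cap('wrist','w1');t=cap('top','t2');s=cap('side','s2')
cv2.imwrite('pics/t2.png',cv2.resize(t['pixels'][80:270,160:480,::-1],None,fx=2.5,fy=2.5,interpolation=3))
E
```

```text
time_s: 1.28
eef_pos: [586.3, -289.0, 201.1]
ee_rot: [-0.151, 0.151, -0.691, 0.691]
force: [-0.5, -0.8, -0.1]
grip_width: 0.996
pos [ 586.3 -289.   201.1] jawyaw -65.3 tilt y [-0.e+00 -1.e-04 -1.e+00] f [-0.5 -0.8 -0.1] g 85.0 t 1.3 q6 [-0.64  0.5 ]
 yaw-148.0 rotvec [-1.0000e-04  1.4432e+00  0.0000e+00] rows 12.03  then tx,ty,tz [-0.2  1.1  1.6]
 yaw32.0 rotvec [ 0.0000e+00 -1.6984e+00  1.0000e-04] rows 14.15  then tx,ty,tz [ 0.2  1.1 -1.6]
```

View pics/w1.png

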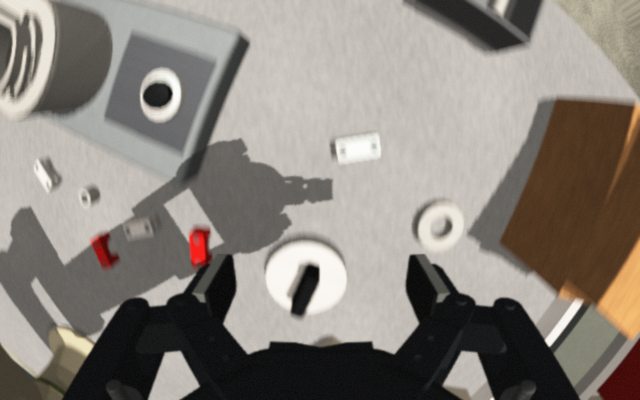

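View pics/t2.png

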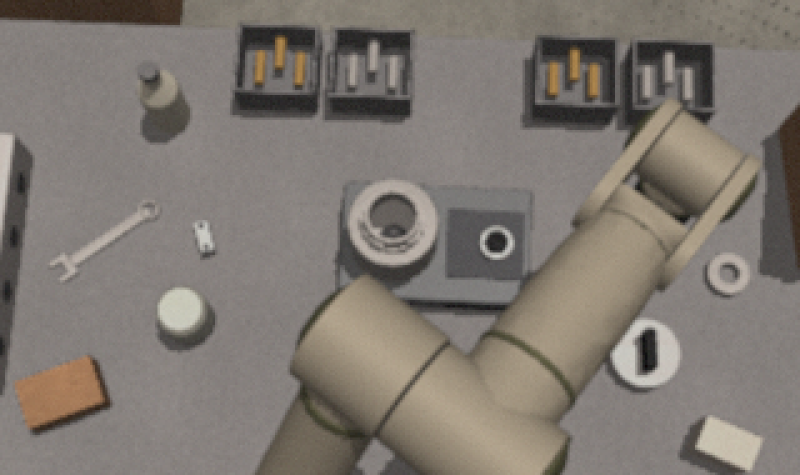

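View pics/s2.png

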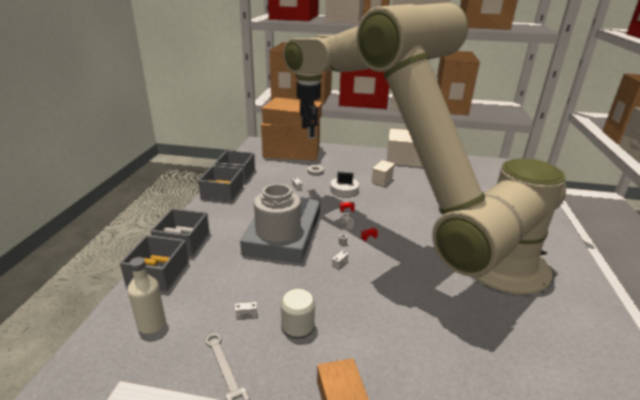

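```bash
cat >> h.py <<'E'
def crop(c,u,v,r,name,f=6):
    u0=max(0,u-r);v0=max(0,v-r)
    cv2.imwrite(f'pics/{name}.png',cv2.resize(c['pixels'][v0:v+r,u0:u+r,::-1],None,fx=f,fy=f,interpolation=2)); print(name,'origin',u0,v0,'scale',f)
def blob(c,u,v,thr=185,r=40,z=26):
    """bright low-saturation contour containing/nearest (u,v): its outline cast to height z -> min area rect"""
    im=c['pixels'];hsv=cv2.cvtColor(im,cv2.COLOR_RGB2HSV)
    m=((hsv[...,2]>thr)&(hsv[...,1]<40)).astype(np.uint8)
    k=np.zeros_like(m);k[max(0,v-r):v+r,max(0,u-r):u+r]=1;m*=k
    cs,_=cv2.findContours(m,cv2.RETR_EXTERNAL,cv2.CHAIN_APPROX_NONE)
    cs=[q for q in cs if cv2.contourArea(q)>20]
    q=min(cs,key=lambda q:-cv2.pointPolygonTest(q,(float(u),float(v)),True))
    P=np.array([onz(c,a,b,z)[:2] for a,b in q[:,0,:]],np.float32)
    (x,y),(w,h),a=cv2.minAreaRect(P)
    if w<h: w,h,a=h,w,a+90
    print('blob',(u,v),'area',cv2.contourArea(q),'ctr',round(x,1),round(y,1),'LxW',round(w,1),round(h,1),'long axis',round((a+90)%180-90,1),'jaw yaw',round(a%180-90,1))
    return x,y,a
E
python3 - <<'E'
from h import *
c=cap('wrist'); crop(c,358,148,32,'c2a',8)
for th in(190,205,215,225): blob(c,358,148,th)
print(c['pixels'][148,350:370:4], c['pixels'][175,358])
print(proj(c,[628,-312,26]))
E
```

```text
c2a origin 326 116 scale 8
blob (358, 148) area 6063.5 ctr 631.6 -309.0 LxW 84.9 84.4 long axis -63.7 jaw yaw 26.3
blob (358, 148) area 829.0 ctr 627.8 -313.1 LxW 47.6 21.0 long axis -55.6 jaw yaw 34.4
blob (358, 148) area 788.0 ctr 627.6 -312.6 LxW 46.5 20.4 long axis -55.5 jaw yaw 34.5
blob (358, 148) area 766.0 ctr 627.8 -312.5 LxW 46.2 19.9 long axis -55.5 jaw yaw 34.5
[[252 252 250]
 [252 252 249]
 [252 252 250]
 [252 252 250]
 [252 253 251]] [203 197 191]
[359.4337015  152.64323084]
```

View pics/c2a.png

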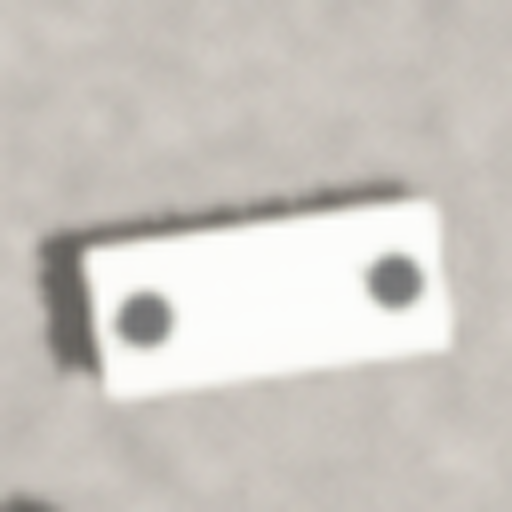

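Cap 2 at wrist pixel (358,148) is a white block with two bolt holes, measuring 46x20 mm at (627.7,-312.6). That fits the description; the red look-alikes at (105,250) and (200,247) don't.

```bash
python3 -m handwheel '[{"grip":85,"tx":0,"ty":0,"tz":0,"wx":0,"wy":0.12,"wz":0},{"grip":85,"tx":0,"ty":0,"tz":0,"wx":0,"wy":0.12,"wz":0},{"grip":85,"tx":0,"ty":0,"tz":0,"wx":0,"wy":0.12,"wz":0},{"grip":85,"tx":0,"ty":0,"tz":0,"wx":0,"wy":0.12,"wz":0},{"grip":85,"tx":0,"ty":0,"tz":0,"wx":0,"wy":0.12,"wz":0},{"grip":60,"tx":0,"ty":0,"tz":0,"wx":0,"wy":0.12,"wz":0},{"grip":50,"tx":0,"ty":0,"tz":0,"wx":0,"wy":0.12,"wz":0},{"grip":50,"tx":0,"ty":0,"tz":0,"wx":0,"wy":0.12,"wz":0},{"grip":50,"tx":0,"ty":0,"tz":0,"wx":0,"wy":0.12,"wz":0},{"grip":50,"tx":0,"ty":0,"tz":0,"wx":0,"wy":0.12,"wz":0}]' 60
python3 - <<'E'
from h import *
goto(627.7,-312.6,60,34.5)
E
```

```text
time_s: 2.32
eef_pos: [583.6, -291.6, 201.8]
ee_rot: [0.268, -0.268, -0.654, 0.655]
force: [0.2, -0.3, 0.3]
grip_width: 0.588
pos [ 583.6 -291.6  201.8] jawyaw -134.5 tilt y [ 2.e-04 -4.e-04 -1.e+00] f [ 0.2 -0.3  0.3] g 50.2 t 2.3 q6 [-0.64  1.71]
 yaw-145.5 rotvec [-1.000e-04  1.916e-01 -4.000e-04] rows 1.6  then tx,ty,tz [-42.3 141.8 -24.5]
 yaw34.5 rotvec [-7.00e-04 -2.95e+00  2.00e-04] rows 24.58  then tx,ty,tz [ 42.3 141.8  24.5]
```

```bash
python3 -m handwheel '[{"grip":50,"tx":0,"ty":0,"tz":0,"wx":0,"wy":0.1,"wz":0},{"grip":50,"tx":0,"ty":0,"tz":0,"wx":0,"wy":0.092,"wz":0},{"grip":50,"tx":-10.6,"ty":35,"tz":-6.1,"wx":0,"wy":0,"wz":0},{"grip":50,"tx":-10.6,"ty":35,"tz":-6.1,"wx":0,"wy":0,"wz":0},{"grip":50,"tx":-10.6,"ty":35,"tz":-6.1,"wx":0,"wy":0,"wz":0},{"grip":50,"tx":-10.6,"ty":36,"tz":-6.1,"wx":0,"wy":0,"wz":0},{"grip":50,"tx":0,"ty":0,"tz":0,"wx":0,"wy":0,"wz":0}]' 60
python3 - <<'E'
from h import *
goto(627.7,-312.6,2,34.5)
c=cap('wrist','w2')
E
```

```text
time_s: 2.9
eef_pos: [625.8, -310.9, 51.8]
ee_rot: [-0.332, 0.323, 0.627, -0.626]
force: [-2.3, -0.3, -1.4]
grip_width: 0.587
pos [ 625.8 -310.9   51.8] jawyaw -145.2 tilt y [-0.0102  0.0072 -0.9999] f [-2.3 -0.3 -1.4] g 50.1 t 2.9 q6 [-0.63  1.91]
 yaw-145.5 rotvec [-0.0043  0.0056  0.0117] rows 0.1  then tx,ty,tz [-2.5 49.8 -0.6]
 yaw34.5 rotvec [ 0.0184 -3.136   0.0067] rows 26.13  then tx,ty,tz [ 2.5 49.8  0.6]
```

View pics/w2.png

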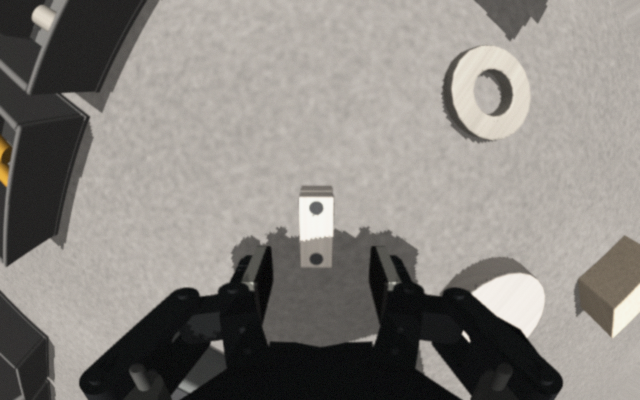

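```bash
python3 -m handwheel '[{"grip":50,"tx":0,"ty":0,"tz":0,"wx":0,"wy":0,"wz":0},{"grip":50,"tx":0,"ty":0,"tz":0,"wx":0,"wy":0,"wz":0}]' 60
python3 - <<'E'
from h import *
goto(627.7,-312.6,2,34.5)
c=cap('wrist');blob(c,316,215,225)
E
```

```text
time_s: 3.12
eef_pos: [629.4, -312.3, 63.9]
ee_rot: [0.325, -0.329, -0.627, 0.627]
force: [-0.1, 0.8, -0.4]
grip_width: 0.585
pos [ 629.4 -312.3   63.9] jawyaw -145.1 tilt y [ 0.0038 -0.0029 -1.    ] f [-0.1  0.8 -0.4] g 50.0 t 3.1 q6 [-0.63  1.91]
 yaw-145.5 rotvec [ 0.0015  0.0068 -0.0045] rows 0.06  then tx,ty,tz [ 0.7 61.9  1.5]
 yaw34.5 rotvec [-7.1000e-03 -3.1348e+00 -2.4000e-03] rows 26.12  then tx,ty,tz [-0.7 61.9 -1.5]
blob (316, 215) area 1171.0 ctr 632.8 -318.7 LxW 28.0 19.1 long axis -54.7 jaw yaw 35.3
```

```bash
python3 -m handwheel '[{"grip":50,"tx":0,"ty":5,"tz":0,"wx":0,"wy":0,"wz":0},{"grip":50,"tx":0,"ty":8,"tz":0,"wx":0,"wy":0,"wz":0},{"grip":50,"tx":0,"ty":10,"tz":0,"wx":0,"wy":0,"wz":0},{"grip":50,"tx":0,"ty":10,"tz":0,"wx":0,"wy":0,"wz":0},{"grip":50,"tx":0,"ty":7,"tz":0,"wx":0,"wy":0,"wz":0},{"grip":50,"tx":0,"ty":4,"tz":0,"wx":0,"wy":0,"wz":0},{"grip":50,"tx":0,"ty":2,"tz":0,"wx":0,"wy":0,"wz":0},{"grip":50,"tx":0,"ty":0,"tz":0,"wx":0,"wy":0,"wz":0},{"grip":50,"tx":0,"ty":0,"tz":0,"wx":0,"wy":0,"wz":0}]' 60
python3 - <<'E'
from h import *
goto(627.7,-312.6,3,34.5)
E
```

```text
time_s: 3.92
eef_pos: [629.1, -311.3, 14.5]
ee_rot: [0.327, -0.327, -0.627, 0.627]
force: [-0.1, 0.5, -0.5]
grip_width: 0.587
pos [ 629.1 -311.3   14.5] jawyaw -145.1 tilt y [ 4.e-04 -3.e-04 -1.e+00] f [-0.1  0.5 -0.5] g 50.1 t 3.9 q6 [-0.63  1.91]
 yaw-145.5 rotvec [ 0.0002  0.0074 -0.0004] rows 0.06  then tx,ty,tz [-0.3 11.5  1.9]
 yaw34.5 rotvec [-7.0000e-04 -3.1342e+00 -3.0000e-04] rows 26.12  then tx,ty,tz [ 0.3 11.5 -1.9]
```

Now descend the last bit and close.

```bash
python3 -m handwheel '[{"grip":50,"tx":0,"ty":5,"tz":1,"wx":0,"wy":0.007,"wz":0},{"grip":50,"tx":0,"ty":5,"tz":0.9,"wx":0,"wy":0,"wz":0},{"grip":50,"tx":0,"ty":1.5,"tz":0,"wx":0,"wy":0,"wz":0},{"grip":35,"tx":0,"ty":0,"tz":0,"wx":0,"wy":0,"wz":0},{"grip":25,"tx":0,"ty":0,"tz":0,"wx":0,"wy":0,"wz":0},{"grip":10,"tx":0,"ty":0,"tz":0,"wx":0,"wy":0,"wz":0},{"grip":10,"tx":0,"ty":0,"tz":0,"wx":0,"wy":0,"wz":0},{"grip":10,"tx":0,"ty":0,"tz":0,"wx":0,"wy":0,"wz":0}]' 60
python3 - <<'E'
from h import *
goto(603,32,230,0)
cap('wrist','w3')
E
```

```text
time_s: 4.58
eef_pos: [627.6, -312.3, 3.1]
ee_rot: [0.329, -0.329, -0.626, 0.626]
force: [1.1, -0.2, 1.3]
grip_width: 0.223
pos [ 627.6 -312.3    3.1] jawyaw -145.5 tilt y [ 5.e-04 -4.e-04 -1.e+00] f [ 1.1 -0.2  1.3] g 19.1 t 4.6 q6 [-0.63  1.91]
 yaw-180.0 rotvec [ 4.000e-04  6.027e-01 -5.000e-04] rows 5.02  then tx,ty,tz [ 344.3 -226.9   24.6]
 yaw0.0 rotvec [-7.0000e-04 -2.5389e+00 -5.0000e-04] rows 21.16  then tx,ty,tz [-344.3 -226.9  -24.6]
```

View pics/w3.png

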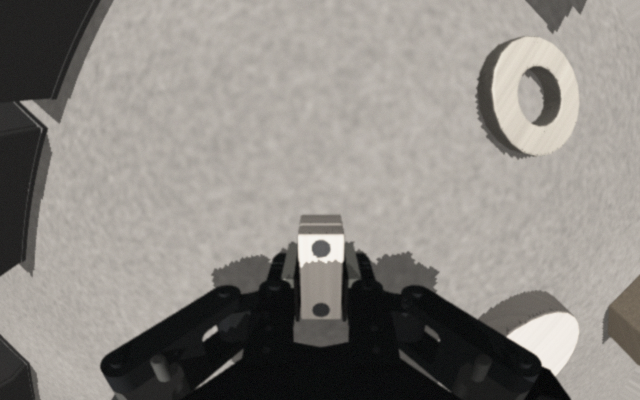

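```bash
python3 -m handwheel '[{"grip":10,"tx":0,"ty":-15,"tz":0,"wx":0,"wy":0,"wz":0},{"grip":10,"tx":0,"ty":-28,"tz":0,"wx":0,"wy":0,"wz":0},{"grip":10,"tx":0,"ty":-38,"tz":0,"wx":0,"wy":0,"wz":0},{"grip":10,"tx":0,"ty":-40,"tz":0,"wx":0,"wy":0,"wz":0},{"grip":10,"tx":0,"ty":-40,"tz":0,"wx":0,"wy":0,"wz":0},{"grip":10,"tx":8,"ty":-33,"tz":-4,"wx":0,"wy":0,"wz":0},{"grip":10,"tx":16,"ty":-20,"tz":-10,"wx":0,"wy":0,"wz":0},{"grip":10,"tx":24,"ty":-10,"tz":-14,"wx":0,"wy":0,"wz":0},{"grip":10,"tx":30,"ty":-3,"tz":-17,"wx":0,"wy":0,"wz":0},{"grip":10,"tx":34,"ty":0,"tz":-20,"wx":0,"wy":0,"wz":0}]' 60;  python3 -m handwheel '[{"grip":10,"tx":34,"ty":0,"tz":-20,"wx":0,"wy":0,"wz":0},{"grip":10,"tx":26,"ty":0,"tz":-15,"wx":0,"wy":0,"wz":0},{"grip":10,"tx":15,"ty":0,"tz":-9,"wx":0,"wy":0,"wz":0},{"grip":10,"tx":8,"ty":0,"tz":-4,"wx":0,"wy":0,"wz":0},{"grip":10,"tx":3,"ty":0,"tz":-2,"wx":0,"wy":0,"wz":0},{"grip":10,"tx":0,"ty":0,"tz":0,"wx":0,"wy":0,"wz":0},{"grip":10,"tx":0,"ty":0,"tz":0,"wx":0,"wy":0,"wz":0}]' 60;python3 - <<'E'
from h import *
goto(603,32,230)
cap('wrist','w4'); t=cap('top'); crop(t,325,172,48,'t4',8)
E
```

```text
time_s: 5.47
eef_pos: [617.1, -182.8, 231.9]
ee_rot: [0.329, -0.331, -0.626, 0.626]
force: [0.9, 0.5, -0.8]
grip_width: 0.221
time_s: 6.05
eef_pos: [610.0, -85.1, 229.9]
ee_rot: [0.329, -0.329, -0.626, 0.626]
force: [0.1, 0.0, -0.9]
grip_width: 0.223
pos [610.  -85.1 229.9] jawyaw -145.5 tilt y [ 1.e-04 -3.e-04 -1.e+00] f [ 0.1  0.  -0.9] g 19.0 t 6.0 q6 [-0.33  2.21]
 yaw-145.5 rotvec [-0.0001  0.     -0.0003] rows 0.0  then tx,ty,tz [ 1.004e+02 -1.000e-01 -6.050e+01]
t4 origin 277 124 scale 8
```

View pics/w4.png

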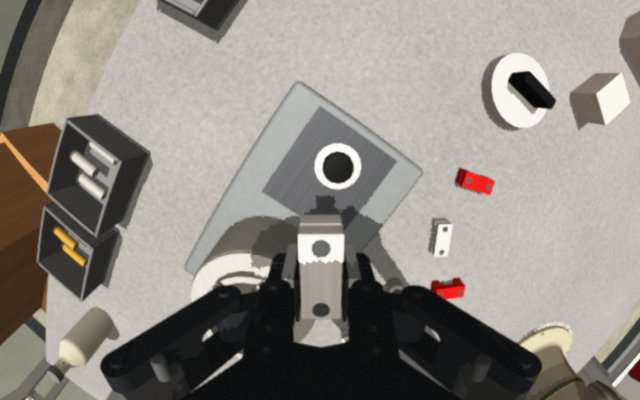

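View pics/t4.png

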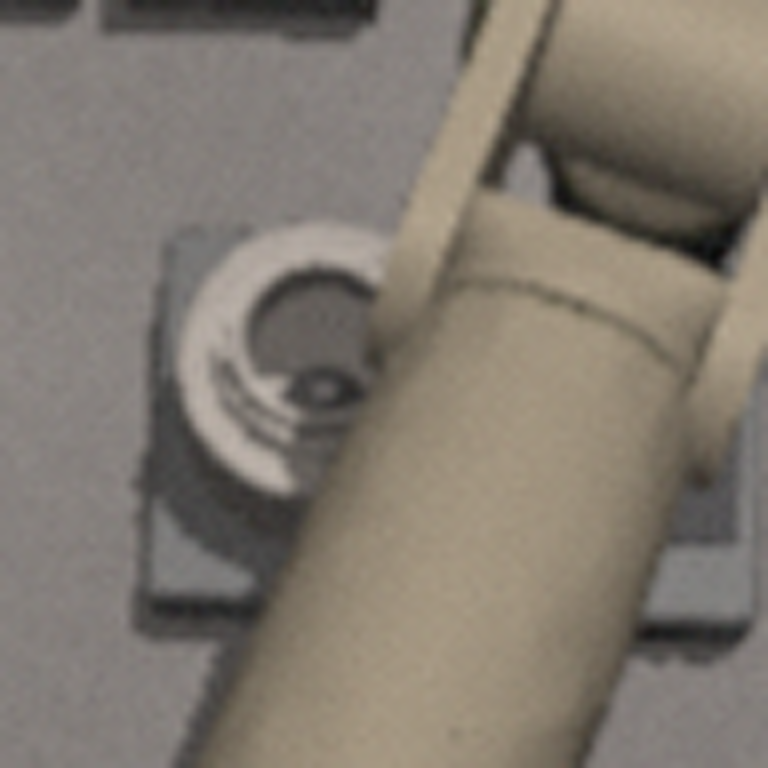

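```bash
python3 -m handwheel '[{"grip":10,"tx":10,"ty":0,"tz":-3,"wx":0,"wy":0,"wz":0},{"grip":10,"tx":20,"ty":0,"tz":-7,"wx":0,"wy":0,"wz":0},{"grip":10,"tx":30,"ty":0,"tz":-10,"wx":0,"wy":0,"wz":0},{"grip":10,"tx":35,"ty":0,"tz":-12,"wx":0,"wy":0,"wz":0},{"grip":10,"tx":30,"ty":0,"tz":-10,"wx":0,"wy":0,"wz":0},{"grip":10,"tx":22,"ty":0,"tz":-8,"wx":0,"wy":0,"wz":0},{"grip":10,"tx":14,"ty":0,"tz":-5,"wx":0,"wy":0,"wz":0},{"grip":10,"tx":8,"ty":0,"tz":-3,"wx":0,"wy":0,"wz":0},{"grip":10,"tx":3,"ty":0,"tz":-1,"wx":0,"wy":0,"wz":0},{"grip":10,"tx":0,"ty":0,"tz":0,"wx":0,"wy":0,"wz":0}]' 60;python3 - <<'E'
from h import *
goto(603,32,230)
cap('wrist','w5')
E
```

```text
time_s: 6.98
eef_pos: [561.0, 91.3, 229.8]
ee_rot: [0.329, -0.329, -0.626, 0.626]
force: [0.6, -0.6, -0.5]
grip_width: 0.22
pos [561.   91.3 229.8] jawyaw -145.5 tilt y [ 0.e+00 -1.e-04 -1.e+00] f [ 0.6 -0.6 -0.5] g 18.8 t 7.0 q6 [-0.04  2.49]
 yaw-145.5 rotvec [-0.      0.     -0.0001] rows 0.0  then tx,ty,tz [-72.6  -0.2  -1. ]
```

View pics/w5.png

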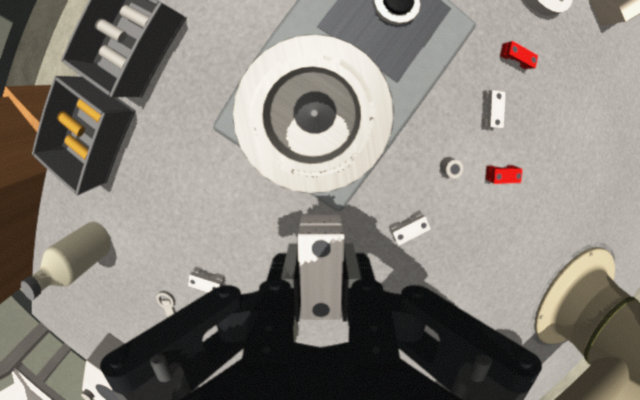

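Run:
```python
from h import *
c=cap('wrist');crop(c,313,114,85,'pot',4)
g=cv2.cvtColor(c['pixels'],cv2.COLOR_RGB2GRAY)
for th in (130,150,170):
    m=(g<th).astype(np.uint8); k=np.zeros_like(m);cv2.circle(k,(313,114),60,1,-1);m*=k
    cs,_=cv2.findContours(m,0,1);q=max(cs,key=cv2.contourArea);h=cv2.convexHull(q)[:,0,:]
    P=np.array([onz(c,a,b,172)[:2] for a,b in h],np.float32);print(th,cv2.minEnclosingCircle(P),cv2.fitEllipse(P))
e=cv2.Canny(g,60,150);cv2.imwrite('pics/potc.png',cv2.resize(e[30:200,228:398],None,fx=4,fy=4))
```

```text
pot origin 228 29 scale 4
130 ((604.5667724609375, 36.34503173828125), 31.58610725402832) ((604.5573120117188, 36.293975830078125), (62.813453674316406, 62.97761154174805), 109.61442565917969)
150 ((604.5828857421875, 36.39997100830078), 31.840505599975586) ((604.580322265625, 36.3039436340332), (63.141510009765625, 63.35628128051758), 99.8411865234375)
170 ((604.5386962890625, 36.295440673828125), 31.944202423095703) ((604.5436401367188, 36.3256721496582), (63.56053161621094, 63.598636627197266), 107.24307250976562)
```

View pics/pot.png

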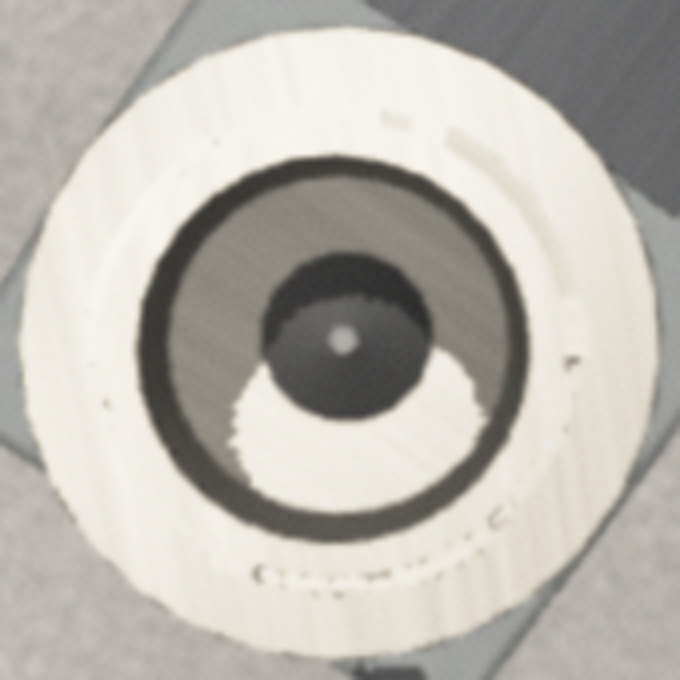

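```bash
python3 -m handwheel '[{"grip":10,"tx":-6,"ty":0,"tz":-0.4,"wx":0,"wy":0,"wz":0},{"grip":10,"tx":-12,"ty":0,"tz":-1,"wx":0,"wy":0,"wz":0},{"grip":10,"tx":-16,"ty":0,"tz":-1,"wx":0,"wy":0,"wz":0},{"grip":10,"tx":-16,"ty":0,"tz":-1,"wx":0,"wy":0,"wz":0},{"grip":10,"tx":-11,"ty":0,"tz":-0.8,"wx":0,"wy":0,"wz":0},{"grip":10,"tx":-6,"ty":0,"tz":-0.4,"wx":0,"wy":0,"wz":0},{"grip":10,"tx":-3,"ty":0,"tz":-0.2,"wx":0,"wy":0,"wz":0},{"grip":10,"tx":0,"ty":8,"tz":0,"wx":0,"wy":0,"wz":0},{"grip":10,"tx":0,"ty":12,"tz":0,"wx":0,"wy":0,"wz":0},{"grip":10,"tx":0,"ty":12,"tz":0,"wx":0,"wy":0,"wz":0}]' 60;python3 - <<'E'
from h import *
goto(604.6,36.3,148)
cap('wrist','w6')
E
```

```text
time_s: 7.92
eef_pos: [604.4, 36.7, 197.1]
ee_rot: [-0.329, 0.329, 0.626, -0.626]
force: [-0.7, 0.2, -0.9]
grip_width: 0.222
pos [604.4  36.7 197.1] jawyaw -145.4 tilt y [ 2.e-04  1.e-04 -1.e+00] f [-0.7  0.2 -0.9] g 18.9 t 7.9 q6 [-0.13  2.41]
 yaw-145.4 rotvec [0.0002 0.     0.    ] rows 0.0  then tx,ty,tz [-0.5 49.1  0.1]
```

View pics/w6.png

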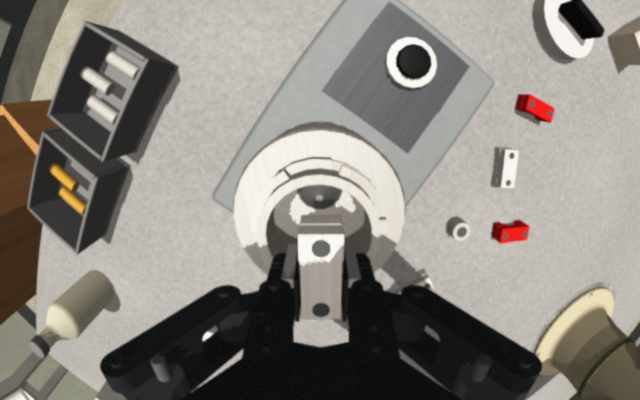

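The cap is centred over the bore, so lower it in and release.

```bash
python3 -m handwheel '[{"grip":10,"tx":0,"ty":8,"tz":0,"wx":0,"wy":0,"wz":0},{"grip":10,"tx":0,"ty":10,"tz":0,"wx":0,"wy":0,"wz":0},{"grip":10,"tx":0,"ty":12,"tz":0,"wx":0,"wy":0,"wz":0},{"grip":10,"tx":0,"ty":10,"tz":0,"wx":0,"wy":0,"wz":0},{"grip":10,"tx":0,"ty":6,"tz":0,"wx":0,"wy":0,"wz":0},{"grip":10,"tx":0,"ty":3,"tz":0,"wx":0,"wy":0,"wz":0},{"grip":10,"tx":0,"ty":0,"tz":0,"wx":0,"wy":0,"wz":0},{"grip":27,"tx":0,"ty":0,"tz":0,"wx":0,"wy":0,"wz":0},{"grip":27,"tx":0,"ty":0,"tz":0,"wx":0,"wy":0,"wz":0},{"grip":27,"tx":0,"ty":0,"tz":0,"wx":0,"wy":0,"wz":0}]' 60;python3 -m handwheel '[{"grip":27,"tx":0,"ty":0,"tz":0,"wx":0,"wy":0,"wz":0},{"grip":27,"tx":0,"ty":-6,"tz":0,"wx":0,"wy":0,"wz":0},{"grip":27,"tx":0,"ty":-12,"tz":0,"wx":0,"wy":0,"wz":0},{"grip":27,"tx":0,"ty":-18,"tz":0,"wx":0,"wy":0,"wz":0},{"grip":27,"tx":0,"ty":-20,"tz":0,"wx":0,"wy":0,"wz":0},{"grip":50,"tx":0,"ty":-18,"tz":0,"wx":0,"wy":0,"wz":0},{"grip":50,"tx":0,"ty":-10,"tz":0,"wx":0,"wy":0,"wz":0},{"grip":50,"tx":0,"ty":-4,"tz":0,"wx":0,"wy":0,"wz":0}]'
python3 - <<'E'
from h import *
goto(470,-60,200,0)
c=cap('wrist','w7');t=cap('top');s=cap('side')
crop(s,285,205,55,'s7',7)
E
```

```text
time_s: 8.8
eef_pos: [605.0, 36.2, 149.5]
ee_rot: [-0.329, 0.33, 0.626, -0.626]
force: [0.3, 0.4, -1.2]
grip_width: 0.319
time_s: 9.47
eef_pos: [605.1, 36.2, 238.8]
ee_rot: [-0.328, 0.33, 0.626, -0.625]
force: [-1.3, 0.5, 0.5]
grip_width: 0.585
pos [605.1  36.2 238.8] jawyaw -145.5 tilt y [ 3.e-03 -4.e-04 -1.e+00] f [-1.3  0.5  0.5] g 49.9 t 9.5 q6 [-0.13  2.41]
 yaw-180.0 rotvec [ 0.0028  0.6026 -0.0013] rows 5.02  then tx,ty,tz [-96.2  38.8 135.1]
 yaw0.0 rotvec [-1.700e-03 -2.539e+00 -3.700e-03] rows 21.16  then tx,ty,tz [  96.2   38.8 -135.1]
s7 origin 230 150 scale 7
```

View pics/w7.png

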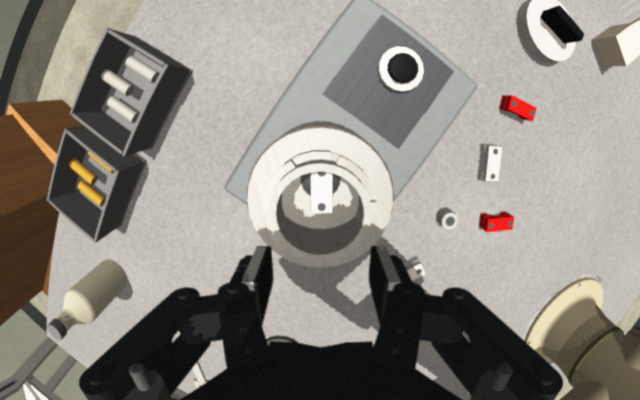

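Cap 2 is in the pot, seen at (321,195). Measure the remaining caps from this view, and the button as well.

Run:
```python
from h import *
c=cap('wrist');crop(c,490,162,30,'c4a',8)
x,y,a=blob(c,490,162,225)
t=cap('top')
goto(x,y,60,a-90)
```

```text
c4a origin 460 132 scale 8
blob (490, 162) area 394.0 ctr 428.0 -104.5 LxW 46.2 20.0 long axis -55.4 jaw yaw 34.6
pos [604.3  36.2 235.6] jawyaw -145.5 tilt y [-2.1e-03  3.0e-04 -1.0e+00] f [-0.3  0.1 -0.4] g 50.1 t 9.7 q6 [-0.13  2.41]
 yaw-145.4 rotvec [-0.0016 -0.0019  0.0014] rows 0.02  then tx,ty,tz [-15.6 175.6 225. ]
 yaw-325.4 rotvec [-2.2000e-03  3.1396e+00 -2.5000e-03] rows 26.16  then tx,ty,tz [  15.6  175.6 -225. ]
```

View pics/c4a.png

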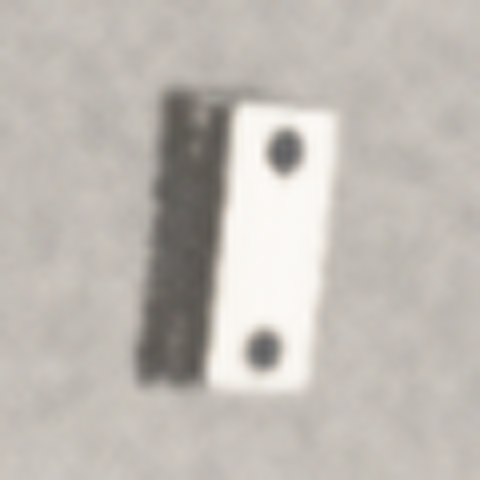

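```bash
python3 -m handwheel '[{"grip":50,"tx":-1,"ty":0,"tz":10,"wx":0,"wy":0,"wz":0},{"grip":50,"tx":-1.6,"ty":5,"tz":22,"wx":0,"wy":0,"wz":0},{"grip":50,"tx":-2,"ty":15,"tz":32,"wx":0,"wy":0,"wz":0},{"grip":50,"tx":-2,"ty":25,"tz":35,"wx":0,"wy":0,"wz":0},{"grip":50,"tx":-2,"ty":30,"tz":35,"wx":0,"wy":0,"wz":0},{"grip":50,"tx":-2,"ty":32,"tz":34,"wx":0,"wy":0,"wz":0},{"grip":50,"tx":-2,"ty":28,"tz":26,"wx":0,"wy":0,"wz":0},{"grip":50,"tx":-1.5,"ty":20,"tz":17,"wx":0,"wy":0,"wz":0},{"grip":50,"tx":-1,"ty":12,"tz":9,"wx":0,"wy":0,"wz":0},{"grip":50,"tx":-0.5,"ty":8,"tz":5,"wx":0,"wy":0,"wz":0}]' 60;python3 -m handwheel '[{"grip":50,"tx":0,"ty":3,"tz":0,"wx":0,"wy":0,"wz":0},{"grip":50,"tx":0,"ty":0,"tz":0,"wx":0,"wy":0,"wz":0},{"grip":50,"tx":0,"ty":0,"tz":0,"wx":0,"wy":0,"wz":0}]'
python3 - <<'E'
from h import *
c=cap('wrist','w8');
goto(428,-104.5,3,34.6)
E
```

```text
time_s: 10.55
eef_pos: [432.9, -99.3, 67.2]
ee_rot: [0.331, -0.328, -0.626, 0.626]
force: [0.2, 0.2, -0.2]
grip_width: 0.583
time_s: 10.8
eef_pos: [435.3, -98.9, 66.4]
ee_rot: [-0.329, 0.329, 0.626, -0.626]
force: [0.7, -0.3, -0.6]
grip_width: 0.581
pos [435.4 -98.9  66.6] jawyaw -145.4 tilt y [ 1.2e-03 -6.0e-04 -1.0e+00] f [0.4 0.  0.4] g 50.2 t 10.8 q6 [-0.49  2.05]
 yaw-145.4 rotvec [ 0.0006 -0.0005 -0.0011] rows 0.01  then tx,ty,tz [-0.4 63.6  9.3]
 yaw-325.4 rotvec [1.8000e-03 3.1411e+00 1.0000e-03] rows 26.18  then tx,ty,tz [ 0.4 63.6 -9.3]
```

View pics/w8.png

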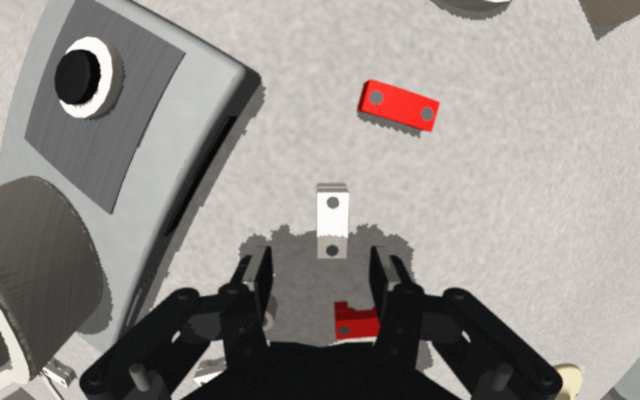

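```bash
python3 -m handwheel '[{"grip":50,"tx":0,"ty":5,"tz":3,"wx":0,"wy":0,"wz":0},{"grip":50,"tx":0,"ty":9,"tz":4,"wx":0,"wy":0,"wz":0},{"grip":50,"tx":-0.4,"ty":12,"tz":2.3,"wx":0,"wy":0,"wz":0},{"grip":50,"tx":0,"ty":13,"tz":0,"wx":0,"wy":0,"wz":0},{"grip":50,"tx":0,"ty":11,"tz":0,"wx":0,"wy":0,"wz":0},{"grip":50,"tx":0,"ty":7,"tz":0,"wx":0,"wy":0,"wz":0},{"grip":50,"tx":0,"ty":4,"tz":0,"wx":0,"wy":0,"wz":0},{"grip":50,"tx":0,"ty":2,"tz":0,"wx":0,"wy":0,"wz":0},{"grip":50,"tx":0,"ty":0,"tz":0,"wx":0,"wy":0,"wz":0}]' 60
python3 - <<'E'
from h import *
goto(428,-104.5,3,34.6)
E
```

```text
time_s: 11.6
eef_pos: [427.3, -104.7, 3.0]
ee_rot: [-0.329, 0.329, 0.626, -0.626]
force: [-0.3, -0.0, -0.2]
grip_width: 0.583
pos [ 427.3 -104.7    3. ] jawyaw -145.5 tilt y [-0.  0. -1.] f [-0.3 -0.  -0.2] g 49.8 t 11.6 q6 [-0.51  2.03]
 yaw-145.4 rotvec [ 0.     -0.0011  0.    ] rows 0.01  then tx,ty,tz [-0.3 -0.  -0.7]
 yaw-325.4 rotvec [-0.      3.1405  0.    ] rows 26.17  then tx,ty,tz [ 0.3 -0.   0.7]
```

```bash
python3 -m handwheel '[{"grip":30,"tx":0,"ty":0,"tz":0,"wx":0,"wy":0,"wz":0},{"grip":10,"tx":0,"ty":0,"tz":0,"wx":0,"wy":0,"wz":0},{"grip":10,"tx":0,"ty":0,"tz":0,"wx":0,"wy":0,"wz":0},{"grip":10,"tx":0,"ty":0,"tz":0,"wx":0,"wy":0,"wz":0},{"grip":10,"tx":0,"ty":0,"tz":0,"wx":0,"wy":0,"wz":0},{"grip":10,"tx":0,"ty":-10,"tz":0,"wx":0,"wy":0,"wz":0},{"grip":10,"tx":0,"ty":-25,"tz":0,"wx":0,"wy":0,"wz":0},{"grip":10,"tx":0,"ty":-35,"tz":0,"wx":0,"wy":0,"wz":0},{"grip":10,"tx":0,"ty":-40,"tz":0,"wx":0,"wy":0,"wz":0},{"grip":10,"tx":0,"ty":-40,"tz":0,"wx":0,"wy":0,"wz":0}]' 60
python3 -m handwheel '[{"grip":10,"tx":0,"ty":-35,"tz":0,"wx":0,"wy":0,"wz":0},{"grip":10,"tx":0,"ty":-23,"tz":-4,"wx":0,"wy":0,"wz":0},{"grip":10,"tx":0,"ty":-14,"tz":-9,"wx":0,"wy":0,"wz":0},{"grip":10,"tx":1,"ty":-5,"tz":-15,"wx":0,"wy":0,"wz":0},{"grip":10,"tx":2,"ty":0,"tz":-22,"wx":0,"wy":0,"wz":0},{"grip":10,"tx":2,"ty":0,"tz":-28,"wx":0,"wy":0,"wz":0},{"grip":10,"tx":2,"ty":0,"tz":-31,"wx":0,"wy":0,"wz":0},{"grip":10,"tx":2,"ty":0,"tz":-31,"wx":0,"wy":0,"wz":0},{"grip":10,"tx":2,"ty":0,"tz":-28,"wx":0,"wy":0,"wz":0},{"grip":10,"tx":2,"ty":0,"tz":-22,"wx":0,"wy":0,"wz":0}]'
python3 -m handwheel '[{"grip":10,"tx":1,"ty":0,"tz":-16,"wx":0,"wy":0,"wz":0},{"grip":10,"tx":1,"ty":0,"tz":-10,"wx":0,"wy":-0.04,"wz":0},{"grip":10,"tx":0.5,"ty":0,"tz":-6,"wx":0,"wy":-0.08,"wz":0},{"grip":10,"tx":0,"ty":0,"tz":-3,"wx":0,"wy":-0.12,"wz":0},{"grip":10,"tx":0,"ty":0,"tz":0,"wx":0,"wy":-0.12,"wz":0},{"grip":10,"tx":0,"ty":0,"tz":0,"wx":0,"wy":-0.12,"wz":0},{"grip":10,"tx":0,"ty":0,"tz":0,"wx":0,"wy":-0.12,"wz":0},{"grip":10,"tx":0,"ty":0,"tz":0,"wx":0,"wy":-0.12,"wz":0},{"grip":10,"tx":0,"ty":0,"tz":0,"wx":0,"wy":-0.12,"wz":0},{"grip":10,"tx":0,"ty":0,"tz":0,"wx":0,"wy":-0.12,"wz":0}]'
python3 -m handwheel '[{"grip":10,"tx":0,"ty":0,"tz":0,"wx":0,"wy":-0.12,"wz":0},{"grip":10,"tx":0,"ty":0,"tz":0,"wx":0,"wy":-0.08,"wz":0},{"grip":10,"tx":0,"ty":0,"tz":0,"wx":0,"wy":-0.04,"wz":0},{"grip":10,"tx":0,"ty":0,"tz":0,"wx":0,"wy":0,"wz":0},{"grip":10,"tx":0,"ty":0,"tz":0,"wx":0,"wy":0,"wz":0}]'
python3 - <<'E'
from h import *
c=cap('wrist','w9');
goto(604.6,36.3,148)
E
```

```text
time_s: 12.43
eef_pos: [426.6, -104.4, 154.7]
ee_rot: [-0.329, 0.329, 0.626, -0.626]
force: [1.0, -0.9, -1.5]
grip_width: 0.223
time_s: 13.27
eef_pos: [577.5, 15.3, 229.7]
ee_rot: [-0.329, 0.329, 0.626, -0.626]
force: [-0.4, -1.3, -0.7]
grip_width: 0.219
time_s: 14.1
eef_pos: [603.2, 36.1, 229.9]
ee_rot: [-0.001, 0.001, 0.707, -0.707]
force: [-0.3, 0.5, -0.2]
grip_width: 0.219
time_s: 14.52
eef_pos: [603.3, 36.1, 229.9]
ee_rot: [0.081, -0.081, 0.702, -0.702]
force: [0.2, 0.1, -1.1]
grip_width: 0.216
pos [603.3  36.1 229.9] jawyaw -76.8 tilt y [-2.e-04  0.e+00 -1.e+00] f [-0.5 -0.7 -0.9] g 18.7 t 14.6 q6 [-0.13  1.21]
 yaw-76.8 rotvec [0.0001 0.     0.0002] rows 0.0  then tx,ty,tz [-1.3 81.9  0.1]
```

View pics/w9.png

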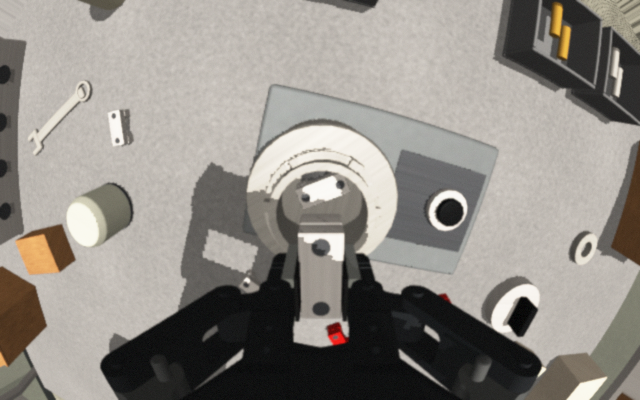

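```bash
python3 -m handwheel '[{"grip":10,"tx":-1.3,"ty":8,"tz":0,"wx":0,"wy":0,"wz":0},{"grip":10,"tx":0,"ty":14,"tz":0,"wx":0,"wy":0,"wz":0},{"grip":10,"tx":0,"ty":17,"tz":0,"wx":0,"wy":0,"wz":0},{"grip":10,"tx":0,"ty":17,"tz":0,"wx":0,"wy":0,"wz":0},{"grip":10,"tx":0,"ty":12,"tz":0,"wx":0,"wy":0,"wz":0},{"grip":10,"tx":0,"ty":7,"tz":0,"wx":0,"wy":0,"wz":0},{"grip":10,"tx":0,"ty":3,"tz":0,"wx":0,"wy":0,"wz":0},{"grip":10,"tx":0,"ty":0,"tz":0,"wx":0,"wy":0,"wz":0},{"grip":27,"tx":0,"ty":0,"tz":0,"wx":0,"wy":0,"wz":0},{"grip":27,"tx":0,"ty":0,"tz":0,"wx":0,"wy":0,"wz":0}]' 60;python3 -m handwheel '[{"grip":27,"tx":0,"ty":0,"tz":0,"wx":0,"wy":0,"wz":0},{"grip":27,"tx":0,"ty":0,"tz":0,"wx":0,"wy":0,"wz":0},{"grip":27,"tx":0,"ty":-6,"tz":0,"wx":0,"wy":0,"wz":0},{"grip":27,"tx":0,"ty":-12,"tz":0,"wx":0,"wy":0,"wz":0},{"grip":27,"tx":0,"ty":-18,"tz":0,"wx":0,"wy":0,"wz":0},{"grip":27,"tx":0,"ty":-20,"tz":0,"wx":0,"wy":0,"wz":0},{"grip":50,"tx":0,"ty":-18,"tz":0,"wx":0,"wy":0,"wz":0},{"grip":50,"tx":0,"ty":-10,"tz":0,"wx":0,"wy":0,"wz":0},{"grip":50,"tx":0,"ty":-4,"tz":0,"wx":0,"wy":0,"wz":0}]'
python3 - <<'E'
from h import *
goto(470,-60,200,0)
c=cap('wrist','w10');s=cap('side')
E
```

```text
time_s: 15.4
eef_pos: [605.1, 36.3, 152.9]
ee_rot: [-0.082, 0.081, -0.702, 0.703]
force: [-1.0, -0.1, 0.3]
grip_width: 0.315
time_s: 16.15
eef_pos: [605.1, 36.3, 242.0]
ee_rot: [-0.083, 0.081, -0.702, 0.703]
force: [-0.6, -1.1, 0.2]
grip_width: 0.586
pos [605.1  36.3 242. ] jawyaw -76.7 tilt y [ 3.e-03 -4.e-04 -1.e+00] f [-0.6 -1.1  0.2] g 50.0 t 16.1 q6 [-0.13  1.21]
 yaw0.0 rotvec [-0.0028 -1.339  -0.0017] rows 11.16  then tx,ty,tz [  96.3   42.  -135.1]
 yaw-180.0 rotvec [ 1.8000e-03  1.8026e+00 -3.0000e-03] rows 15.02  then tx,ty,tz [-96.3  42.  135.1]
```

View pics/w10.png

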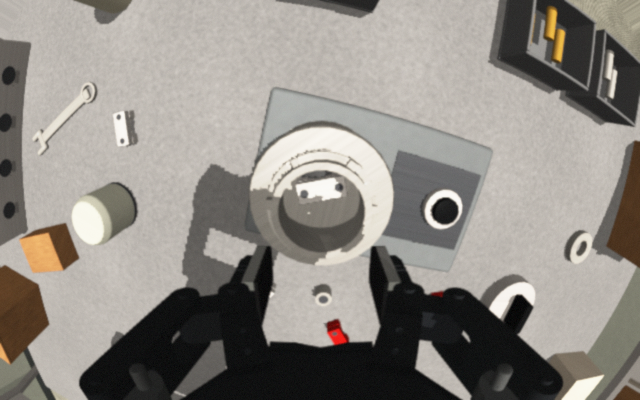

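```bash
python3 -m handwheel '[{"grip":50,"tx":0,"ty":0,"tz":0,"wx":0,"wy":-0.06,"wz":0},{"grip":50,"tx":0,"ty":0,"tz":0,"wx":0,"wy":-0.12,"wz":0},{"grip":50,"tx":0,"ty":0,"tz":0,"wx":0,"wy":-0.12,"wz":0},{"grip":50,"tx":0,"ty":0,"tz":0,"wx":0,"wy":-0.12,"wz":0},{"grip":50,"tx":0,"ty":0,"tz":0,"wx":0,"wy":-0.12,"wz":0},{"grip":50,"tx":0,"ty":0,"tz":0,"wx":0,"wy":-0.12,"wz":0},{"grip":50,"tx":0,"ty":0,"tz":0,"wx":0,"wy":-0.12,"wz":0},{"grip":50,"tx":0,"ty":0,"tz":0,"wx":0,"wy":-0.06,"wz":0},{"grip":50,"tx":0,"ty":0,"tz":0,"wx":0,"wy":0,"wz":0},{"grip":50,"tx":0,"ty":0,"tz":0,"wx":0,"wy":0,"wz":0}]' 60
python3 -m handwheel '[{"grip":50,"tx":8,"ty":0,"tz":0,"wx":0,"wy":0,"wz":0},{"grip":50,"tx":14,"ty":0,"tz":0,"wx":0,"wy":0,"wz":0},{"grip":50,"tx":18,"ty":0,"tz":0,"wx":0,"wy":0,"wz":0},{"grip":50,"tx":16,"ty":0,"tz":0,"wx":0,"wy":0,"wz":0},{"grip":50,"tx":10,"ty":0,"tz":0,"wx":0,"wy":0,"wz":0},{"grip":50,"tx":6,"ty":0,"tz":0,"wx":0,"wy":0,"wz":0},{"grip":50,"tx":3,"ty":0,"tz":0,"wx":0,"wy":0,"wz":0},{"grip":50,"tx":0,"ty":0,"tz":0,"wx":0,"wy":0,"wz":0},{"grip":50,"tx":0,"ty":0,"tz":0,"wx":0,"wy":0,"wz":0}]'
python3 - <<'E'
from h import *
goto(398,37,200)
c=cap('wrist','w11')
E
```

```text
time_s: 17.08
eef_pos: [604.4, 36.4, 238.9]
ee_rot: [0.36, -0.361, 0.609, -0.608]
force: [0.4, 0.4, -1.1]
grip_width: 0.587
time_s: 17.83
eef_pos: [568.9, -29.2, 239.9]
ee_rot: [0.361, -0.361, 0.608, -0.608]
force: [-0.4, 0.4, 0.1]
grip_width: 0.586
pos [568.9 -29.2 239.9] jawyaw -28.6 tilt y [ 1.e-04  2.e-04 -1.e+00] f [-0.4  0.4  0.1] g 50.0 t 17.8 q6 [-0.26  0.24]
 yaw-28.6 rotvec [ 0.     -0.     -0.0002] rows 0.0  then tx,ty,tz [  23.7   39.9 -181.7]
```

View pics/w11.png

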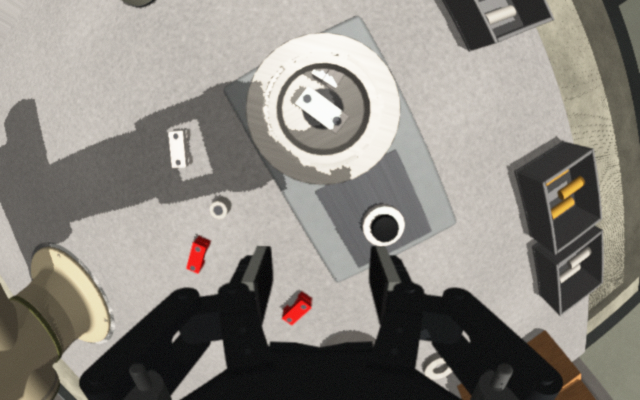

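Run:
```python
from h import *
c=cap('wrist'); crop(c,322,106,50,'pot2',9);crop(c,178,148,30,'c3a',8)
g=cv2.cvtColor(c['pixels'],cv2.COLOR_RGB2GRAY)
blob(c,178,150,215);blob(c,178,150,205)
# button from this view at several heights
for z in (50,55,60,65): print(z,onz(c,385,225,z).round(1))
```

```text
pot2 origin 272 56 scale 9
c3a origin 148 118 scale 8
blob (178, 150) area 443.0 ctr 424.9 85.4 LxW 45.8 19.5 long axis 61.9 jaw yaw -28.1
blob (178, 150) area 463.5 ctr 424.6 84.8 LxW 47.2 20.3 long axis 62.6 jaw yaw -27.4
50 [ 606.  -115.1   50. ]
55 [ 606.  -112.8   55. ]
60 [ 605.9 -110.5   60. ]
65 [ 605.9 -108.3   65. ]
```

View pics/pot2.png

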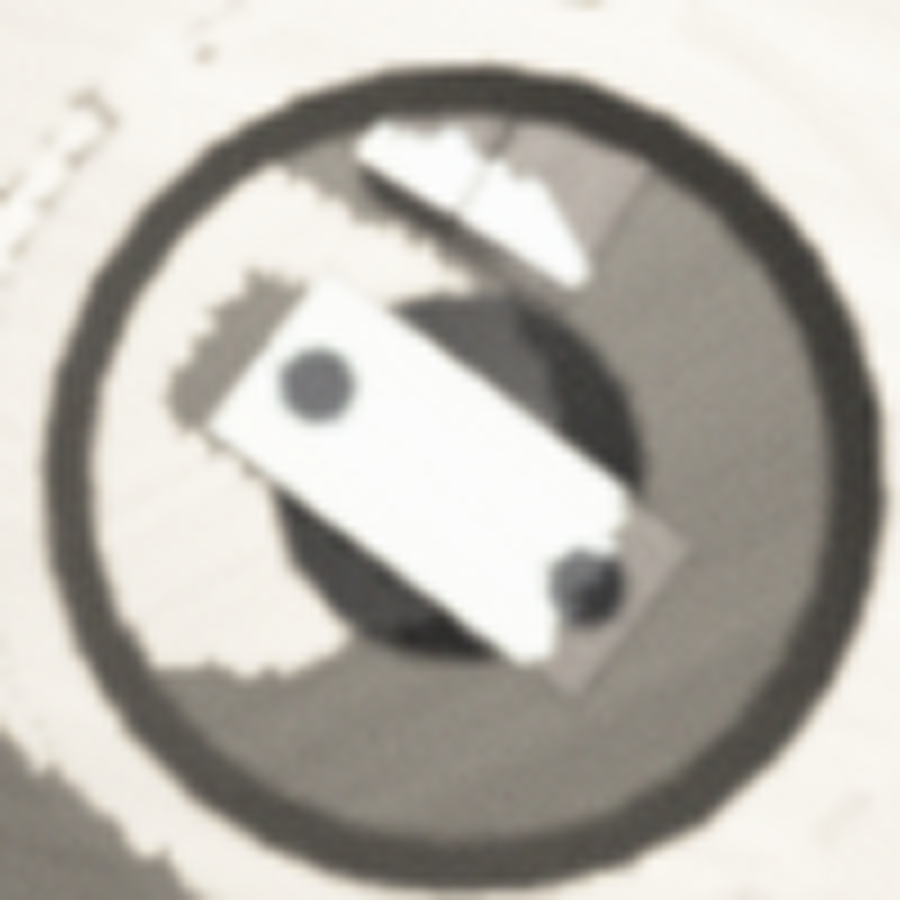

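View pics/c3a.png

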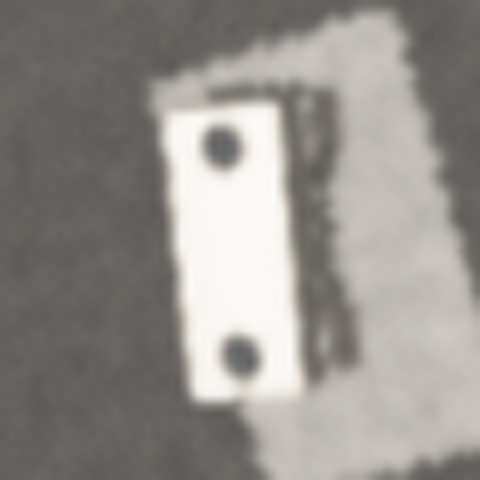

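```bash
python3 -m handwheel '[{"grip":50,"tx":-2,"ty":0,"tz":-9,"wx":0,"wy":0,"wz":0},{"grip":50,"tx":-3,"ty":3,"tz":-20,"wx":0,"wy":0,"wz":0},{"grip":50,"tx":-4,"ty":10,"tz":-28,"wx":0,"wy":0,"wz":0},{"grip":50,"tx":-5,"ty":22,"tz":-30,"wx":0,"wy":0,"wz":0},{"grip":50,"tx":-5,"ty":32,"tz":-30,"wx":0,"wy":0,"wz":0},{"grip":50,"tx":-5,"ty":36,"tz":-26,"wx":0,"wy":0,"wz":0},{"grip":50,"tx":-4,"ty":32,"tz":-18,"wx":0,"wy":0,"wz":0},{"grip":50,"tx":-2,"ty":22,"tz":-11,"wx":0,"wy":0,"wz":0},{"grip":50,"tx":-1,"ty":12,"tz":-6,"wx":0,"wy":-0.01,"wz":0},{"grip":50,"tx":0,"ty":6,"tz":-3,"wx":0,"wy":0,"wz":0}]' 60
python3 -m handwheel '[{"grip":50,"tx":0,"ty":0,"tz":0,"wx":0,"wy":0,"wz":0},{"grip":50,"tx":0,"ty":0,"tz":0,"wx":0,"wy":0,"wz":0}]'
python3 - <<'E'
from h import *
goto(424.8,85.1,3,-28)
c=cap('wrist','w12')
E
```

```text
time_s: 18.77
eef_pos: [425.5, 83.3, 67.8]
ee_rot: [0.364, -0.365, 0.606, -0.605]
force: [-0.0, 0.3, 0.2]
grip_width: 0.584
time_s: 18.93
eef_pos: [427.9, 82.2, 69.9]
ee_rot: [-0.364, 0.364, -0.606, 0.606]
force: [-0.4, -0.1, -0.2]
grip_width: 0.589
pos [427.9  82.2  69.9] jawyaw -28.0 tilt y [ 1.1e-03 -1.0e-04 -1.0e+00] f [-0.4 -0.1 -0.2] g 50.3 t 18.9 q6 [-0.08  0.41]
 yaw-28.0 rotvec [-0.001  -0.0003 -0.0005] rows 0.01  then tx,ty,tz [-1.1 66.9 -4.1]
 yaw-208.0 rotvec [ 7.0000e-04  3.1413e+00 -1.6000e-03] rows 26.18  then tx,ty,tz [ 1.1 66.9  4.1]
```

View pics/w12.png

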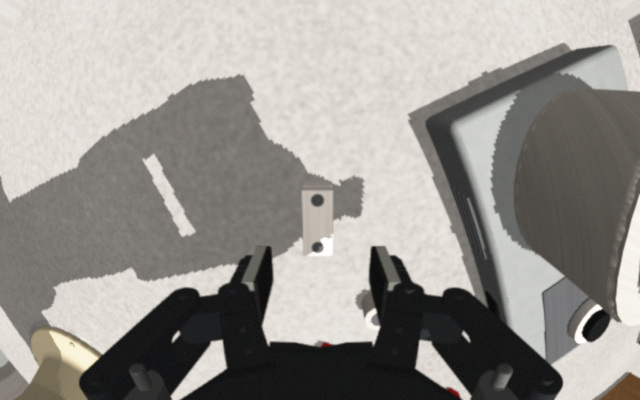

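```bash
python3 -m handwheel '[{"grip":50,"tx":-0.5,"ty":5,"tz":-1,"wx":0,"wy":0,"wz":0},{"grip":50,"tx":-0.5,"ty":9,"tz":-2,"wx":0,"wy":0,"wz":0},{"grip":50,"tx":0,"ty":13,"tz":-1,"wx":0,"wy":0,"wz":0},{"grip":50,"tx":0,"ty":14,"tz":0,"wx":0,"wy":0,"wz":0},{"grip":50,"tx":0,"ty":12,"tz":0,"wx":0,"wy":0,"wz":0},{"grip":50,"tx":0,"ty":8,"tz":0,"wx":0,"wy":0,"wz":0},{"grip":50,"tx":0,"ty":4,"tz":0,"wx":0,"wy":0,"wz":0},{"grip":50,"tx":0,"ty":1.5,"tz":0,"wx":0,"wy":0,"wz":0},{"grip":50,"tx":0,"ty":0,"tz":0,"wx":0,"wy":0,"wz":0}]' 60
python3 - <<'E'
from h import *
goto(424.8,85.1,3,-28)
E
```

```text
time_s: 19.73
eef_pos: [424.6, 84.8, 2.9]
ee_rot: [-0.364, 0.364, -0.606, 0.606]
force: [-0.4, 0.1, 0.2]
grip_width: 0.586
pos [424.6  84.8   2.9] jawyaw -28.0 tilt y [ 3.e-04 -0.e+00 -1.e+00] f [-0.4  0.1  0.2] g 50.1 t 19.7 q6 [-0.07  0.41]
 yaw-28.0 rotvec [-0.0003 -0.0005 -0.0001] rows 0.0  then tx,ty,tz [-0.3 -0.1  0.1]
 yaw-208.0 rotvec [ 2.0000e-04  3.1411e+00 -5.0000e-04] rows 26.18  then tx,ty,tz [ 0.3 -0.1 -0.1]
```

```bash
python3 -m handwheel '[{"grip":30,"tx":0,"ty":0,"tz":0,"wx":0,"wy":0,"wz":0},{"grip":10,"tx":0,"ty":0,"tz":0,"wx":0,"wy":0,"wz":0},{"grip":10,"tx":0,"ty":0,"tz":0,"wx":0,"wy":0,"wz":0},{"grip":10,"tx":0,"ty":0,"tz":0,"wx":0,"wy":0,"wz":0},{"grip":10,"tx":0,"ty":0,"tz":0,"wx":0,"wy":0,"wz":0},{"grip":10,"tx":0,"ty":-10,"tz":0,"wx":0,"wy":0,"wz":0},{"grip":10,"tx":0,"ty":-25,"tz":0,"wx":0,"wy":0,"wz":0},{"grip":10,"tx":0,"ty":-35,"tz":0,"wx":0,"wy":0,"wz":0},{"grip":10,"tx":0,"ty":-40,"tz":0,"wx":0,"wy":0,"wz":0},{"grip":10,"tx":0,"ty":-40,"tz":0,"wx":0,"wy":0,"wz":0}]' 60
python3 -m handwheel '[{"grip":10,"tx":0,"ty":-35,"tz":0,"wx":0,"wy":0,"wz":0},{"grip":10,"tx":-1,"ty":-23,"tz":4,"wx":0,"wy":0,"wz":0},{"grip":10,"tx":-2,"ty":-14,"tz":9,"wx":0,"wy":0,"wz":0},{"grip":10,"tx":-3,"ty":-5,"tz":15,"wx":0,"wy":0,"wz":0},{"grip":10,"tx":-5,"ty":0,"tz":21,"wx":0,"wy":0,"wz":0},{"grip":10,"tx":-7,"ty":0,"tz":26,"wx":0,"wy":0,"wz":0},{"grip":10,"tx":-7,"ty":0,"tz":28,"wx":0,"wy":0,"wz":0},{"grip":10,"tx":-6,"ty":0,"tz":26,"wx":0,"wy":0,"wz":0},{"grip":10,"tx":-5,"ty":0,"tz":21,"wx":0,"wy":0,"wz":0},{"grip":10,"tx":-3,"ty":0,"tz":15,"wx":0,"wy":0,"wz":0}]'
python3 -m handwheel '[{"grip":10,"tx":-2,"ty":0,"tz":10,"wx":0,"wy":0,"wz":0},{"grip":10,"tx":-0.7,"ty":0,"tz":5,"wx":0,"wy":0,"wz":0},{"grip":10,"tx":0,"ty":0,"tz":2,"wx":0,"wy":0,"wz":0},{"grip":10,"tx":0,"ty":0,"tz":0,"wx":0,"wy":0,"wz":0},{"grip":10,"tx":0,"ty":0,"tz":0,"wx":0,"wy":0,"wz":0}]'
python3 - <<'E'
from h import *
c=cap('wrist','w13');
goto(604.6,36.3,148)
E
```

```text
time_s: 20.57
eef_pos: [423.7, 85.0, 154.6]
ee_rot: [0.364, -0.364, 0.606, -0.606]
force: [1.1, -0.8, -0.4]
grip_width: 0.222
time_s: 21.4
eef_pos: [589.7, 41.3, 229.4]
ee_rot: [0.364, -0.364, 0.606, -0.606]
force: [0.5, 0.3, -0.4]
grip_width: 0.22
time_s: 21.82
eef_pos: [604.1, 36.4, 229.9]
ee_rot: [0.364, -0.364, 0.606, -0.606]
force: [0.2, -0.5, -0.4]
grip_width: 0.219
pos [604.1  36.5 230. ] jawyaw -28.0 tilt y [ 1.e-04  0.e+00 -1.e+00] f [ 0.2  0.  -0.1] g 18.8 t 21.9 q6 [-0.13  0.36]
 yaw-28.0 rotvec [-0.      0.     -0.0001] rows 0.0  then tx,ty,tz [-0.1 82.   0.5]
```

View pics/w13.png

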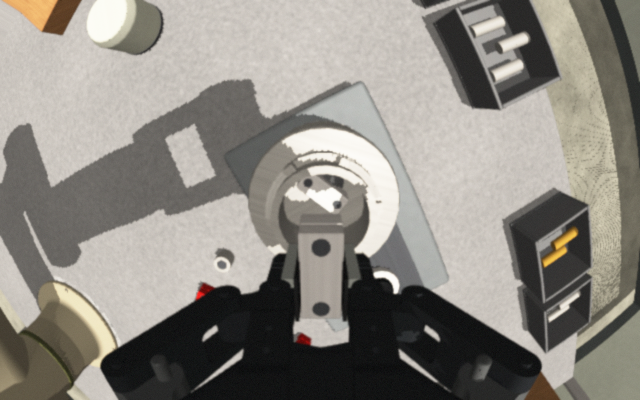

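```bash
python3 -m handwheel '[{"grip":10,"tx":2,"ty":8,"tz":0,"wx":0,"wy":0,"wz":0},{"grip":10,"tx":2,"ty":14,"tz":0,"wx":0,"wy":0,"wz":0},{"grip":10,"tx":0,"ty":17,"tz":0,"wx":0,"wy":0,"wz":0},{"grip":10,"tx":0,"ty":17,"tz":0,"wx":0,"wy":0,"wz":0},{"grip":10,"tx":0,"ty":12,"tz":0,"wx":0,"wy":0,"wz":0},{"grip":10,"tx":0,"ty":7,"tz":0,"wx":0,"wy":0,"wz":0},{"grip":10,"tx":0,"ty":3,"tz":0,"wx":0,"wy":0,"wz":0},{"grip":10,"tx":0,"ty":0,"tz":0,"wx":0,"wy":0,"wz":0},{"grip":27,"tx":0,"ty":0,"tz":0,"wx":0,"wy":0,"wz":0},{"grip":27,"tx":0,"ty":0,"tz":0,"wx":0,"wy":0,"wz":0}]' 60;python3 -m handwheel '[{"grip":27,"tx":0,"ty":0,"tz":0,"wx":0,"wy":0,"wz":0},{"grip":27,"tx":0,"ty":0,"tz":0,"wx":0,"wy":0,"wz":0},{"grip":27,"tx":0,"ty":-6,"tz":0,"wx":0,"wy":0,"wz":0},{"grip":27,"tx":0,"ty":-12,"tz":0,"wx":0,"wy":0,"wz":0},{"grip":27,"tx":0,"ty":-18,"tz":0,"wx":0,"wy":0,"wz":0},{"grip":27,"tx":0,"ty":-20,"tz":0,"wx":0,"wy":0,"wz":0},{"grip":50,"tx":0,"ty":-18,"tz":0,"wx":0,"wy":0,"wz":0},{"grip":50,"tx":0,"ty":-10,"tz":0,"wx":0,"wy":0,"wz":0},{"grip":50,"tx":0,"ty":-4,"tz":0,"wx":0,"wy":0,"wz":0},{"grip":50,"tx":0,"ty":0,"tz":0,"wx":0,"wy":0,"wz":0}]'
python3 - <<'E'
from h import *
goto(605,310,60,-72)
c=cap('wrist','w14')
E
```

```text
time_s: 22.7
eef_pos: [603.1, 32.7, 152.7]
ee_rot: [-0.365, 0.364, -0.606, 0.607]
force: [0.1, -0.1, 0.4]
grip_width: 0.317
time_s: 23.53
eef_pos: [602.9, 32.7, 240.3]
ee_rot: [-0.364, 0.364, -0.606, 0.606]
force: [0.3, -0.1, 1.2]
grip_width: 0.585
pos [602.9  32.7 240.3] jawyaw -28.0 tilt y [ 1.2e-03 -2.0e-04 -1.0e+00] f [ 0.3 -0.1  1.2] g 49.9 t 23.5 q6 [-0.14  0.35]
 yaw-72.0 rotvec [-0.0009  0.7677 -0.0008] rows 6.4  then tx,ty,tz [ -87.7  180.3 -263.1]
 yaw108.0 rotvec [-1.0000e-03 -2.3739e+00  1.2000e-03] rows 19.78  then tx,ty,tz [ 87.7 180.3 263.1]
```

View pics/w14.png

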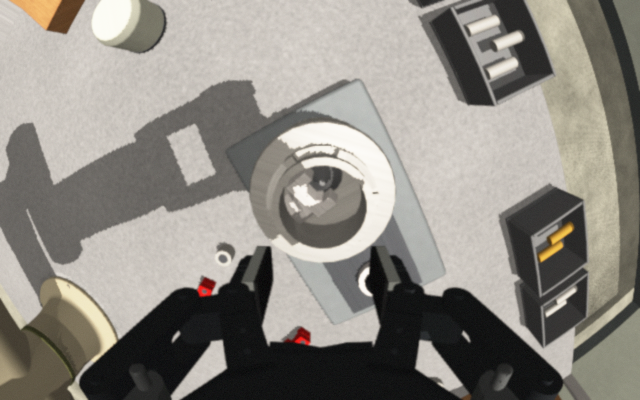

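```bash
python3 -m handwheel '[{"grip":50,"tx":0,"ty":0,"tz":0,"wx":0,"wy":0.05,"wz":0},{"grip":50,"tx":0,"ty":0,"tz":0,"wx":0,"wy":0.12,"wz":0},{"grip":50,"tx":0,"ty":0,"tz":0,"wx":0,"wy":0.12,"wz":0},{"grip":50,"tx":0,"ty":0,"tz":0,"wx":0,"wy":0.12,"wz":0},{"grip":50,"tx":0,"ty":0,"tz":0,"wx":0,"wy":0.12,"wz":0},{"grip":50,"tx":0,"ty":0,"tz":0,"wx":0,"wy":0.12,"wz":0},{"grip":50,"tx":0,"ty":0,"tz":0,"wx":0,"wy":0.08,"wz":0},{"grip":50,"tx":0,"ty":0,"tz":0,"wx":0,"wy":0.04,"wz":0},{"grip":50,"tx":0,"ty":0,"tz":-8,"wx":0,"wy":0,"wz":0},{"grip":50,"tx":-2,"ty":0,"tz":-20,"wx":0,"wy":0,"wz":0}]' 60
python3 -m handwheel '[{"grip":50,"tx":-3,"ty":0,"tz":-32,"wx":0,"wy":0,"wz":0},{"grip":50,"tx":-4,"ty":0,"tz":-38,"wx":0,"wy":0,"wz":0},{"grip":50,"tx":-5,"ty":0,"tz":-40,"wx":0,"wy":0,"wz":0},{"grip":50,"tx":-5,"ty":5,"tz":-40,"wx":0,"wy":0,"wz":0},{"grip":50,"tx":-4,"ty":10,"tz":-34,"wx":0,"wy":0,"wz":0},{"grip":50,"tx":-3,"ty":10,"tz":-24,"wx":0,"wy":0,"wz":0},{"grip":50,"tx":-2,"ty":10,"tz":-14,"wx":0,"wy":0,"wz":0},{"grip":50,"tx":-1,"ty":5,"tz":-7,"wx":0,"wy":0,"wz":0},{"grip":50,"tx":0,"ty":0,"tz":-3,"wx":0,"wy":0,"wz":0},{"grip":50,"tx":0,"ty":0,"tz":0,"wx":0,"wy":0,"wz":0}]'
python3 - <<'E'
from h import *
goto(605,310,60,-72)
c=cap('wrist','w15')
E
```

```text
time_s: 24.42
eef_pos: [595.8, 58.9, 238.4]
ee_rot: [0.109, -0.11, 0.699, -0.699]
force: [-0.5, 0.5, 0.3]
grip_width: 0.582
time_s: 25.25
eef_pos: [550.7, 288.6, 199.5]
ee_rot: [-0.11, 0.11, -0.698, 0.699]
force: [0.3, 0.7, 0.4]
grip_width: 0.585
pos [550.7 288.6 199.5] jawyaw -72.1 tilt y [-4.e-04 -4.e-04 -1.e+00] f [0.3 0.7 0.4] g 50.0 t 25.2 q6 [0.29 1.55]
 yaw-72.0 rotvec [-0.0002 -0.0023  0.0005] rows 0.02  then tx,ty,tz [-58.3 139.5  -3.6]
 yaw-252.0 rotvec [-8.0000e-04  3.1393e+00 -3.0000e-04] rows 26.16  then tx,ty,tz [ 58.3 139.5   3.6]
```

View pics/w15.png

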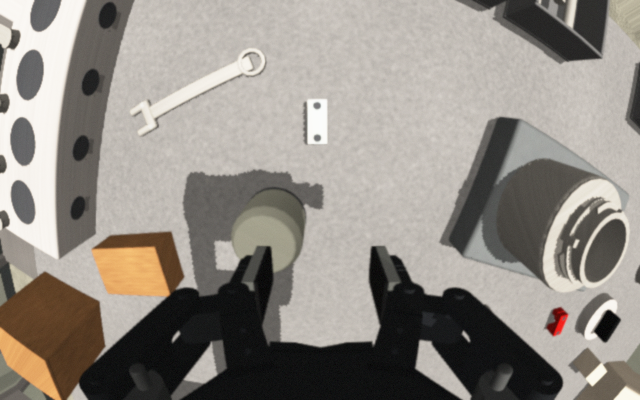

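Run:
```python
from h import *
c=cap('wrist'); crop(c,317,121,32,'c1a',8)
x,y,a=blob(c,317,121,220)
goto(x,y,70,a-90)
print(onz(c,267,238,82), onz(c,269,190,82))
t=cap('top'); print(onz(t,232,203,82))
M=rot().as_matrix(); 
for P in [(527,330),(531,334)]:
  d=np.array([P[0]-x,P[1]-y,0]);print((M.T@d).round(1))
```

```text
c1a origin 285 89 scale 8
blob (317, 121) area 778.5 ctr 605.9 311.5 LxW 45.3 18.5 long axis 17.6 jaw yaw -72.4
pos [551.2 287.9 200.3] jawyaw -72.2 tilt y [ 9.e-04  0.e+00 -1.e+00] f [ 0.5 -0.4 -0.8] g 50.2 t 25.4 q6 [0.29 1.55]
 yaw-72.4 rotvec [-0.0003  0.003  -0.0009] rows 0.02  then tx,ty,tz [-59.3 130.3  -5.9]
 yaw107.6 rotvec [-1.4000e-03 -3.1386e+00  4.0000e-04] rows 26.16  then tx,ty,tz [ 59.3 130.3   5.9]
[494.41714024 323.24057474  82.        ] [539.85801253 333.18200413  82.        ]
[488.63608228 322.7602822   82.        ]
[ 69.5  -0.1 -41.7]
[ 64.4  -0.1 -44.3]
```

View pics/c1a.png

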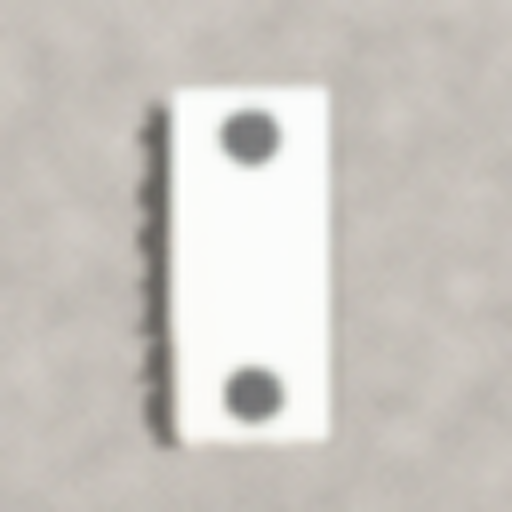

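```bash
python3 -m handwheel '[{"grip":50,"tx":-7,"ty":0,"tz":-0.9,"wx":0,"wy":0,"wz":0},{"grip":50,"tx":-14,"ty":3,"tz":-1.5,"wx":0,"wy":0,"wz":0},{"grip":50,"tx":-16,"ty":12,"tz":-1.5,"wx":0,"wy":0,"wz":0},{"grip":50,"tx":-12,"ty":22,"tz":-1.2,"wx":0,"wy":0,"wz":0},{"grip":50,"tx":-7,"ty":29,"tz":-0.6,"wx":0,"wy":0,"wz":0},{"grip":50,"tx":-3.3,"ty":30,"tz":-0.2,"wx":0,"wy":0.003,"wz":0},{"grip":50,"tx":0,"ty":22,"tz":0,"wx":0,"wy":0,"wz":0},{"grip":50,"tx":0,"ty":13,"tz":0,"wx":0,"wy":0,"wz":0},{"grip":50,"tx":0,"ty":6,"tz":0,"wx":0,"wy":0,"wz":0},{"grip":50,"tx":0,"ty":0,"tz":0,"wx":0,"wy":0,"wz":0}]' 60
python3 - <<'E'
from h import *
goto(605.9,311.5,3,-72.4)
c=cap('wrist','w16')
E
```

```text
time_s: 26.23
eef_pos: [605.3, 312.3, 62.4]
ee_rot: [-0.108, 0.109, -0.699, 0.699]
force: [0.0, -0.2, -0.4]
grip_width: 0.586
pos [605.3 312.3  62.4] jawyaw -72.3 tilt y [-7.e-04 -3.e-04 -1.e+00] f [ 0.  -0.2 -0.4] g 50.1 t 26.2 q6 [0.3  1.57]
 yaw-72.4 rotvec [-0.      0.001   0.0008] rows 0.01  then tx,ty,tz [-0.4 59.4  0.9]
 yaw107.6 rotvec [ 1.2000e-03 -3.1406e+00  0.0000e+00] rows 26.17  then tx,ty,tz [ 0.4 59.4 -0.9]
```

View pics/w16.png

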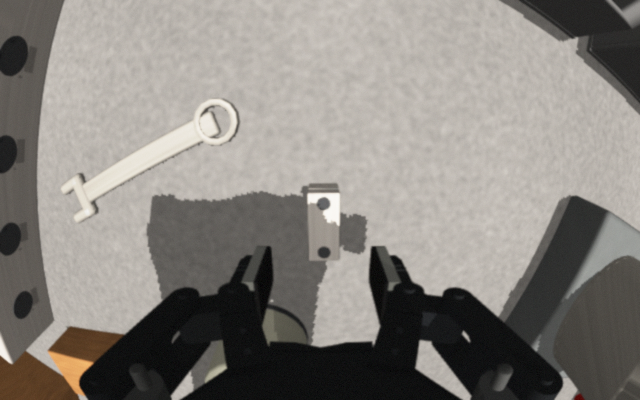

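```bash
python3 -m handwheel '[{"grip":50,"tx":-0.4,"ty":5,"tz":0.9,"wx":0,"wy":0,"wz":0},{"grip":50,"tx":0,"ty":8,"tz":0,"wx":0,"wy":0,"wz":0},{"grip":50,"tx":0,"ty":11,"tz":0,"wx":0,"wy":0,"wz":0},{"grip":50,"tx":0,"ty":12,"tz":0,"wx":0,"wy":0,"wz":0},{"grip":50,"tx":0,"ty":10,"tz":0,"wx":0,"wy":0,"wz":0},{"grip":50,"tx":0,"ty":7,"tz":0,"wx":0,"wy":0,"wz":0},{"grip":50,"tx":0,"ty":4,"tz":0,"wx":0,"wy":0,"wz":0},{"grip":50,"tx":0,"ty":2,"tz":0,"wx":0,"wy":0,"wz":0},{"grip":50,"tx":0,"ty":0,"tz":0,"wx":0,"wy":0,"wz":0}]' 60
python3 - <<'E'
from h import *
goto(605.9,311.5,3,-72.4)
E
```

```text
time_s: 27.03
eef_pos: [605.8, 312.1, 3.4]
ee_rot: [-0.109, 0.109, -0.699, 0.699]
force: [-0.8, 0.1, 0.2]
grip_width: 0.586
pos [605.8 312.1   3.4] jawyaw -72.3 tilt y [-3.e-04 -1.e-04 -1.e+00] f [-0.8  0.1  0.2] g 50.1 t 27.0 q6 [0.3  1.57]
 yaw-72.4 rotvec [0.     0.0017 0.0003] rows 0.01  then tx,ty,tz [0.1 0.4 0.6]
 yaw107.6 rotvec [ 5.0000e-04 -3.1399e+00 -0.0000e+00] rows 26.17  then tx,ty,tz [-0.1  0.4 -0.6]
```

```bash
python3 -m handwheel '[{"grip":30,"tx":0,"ty":0,"tz":0,"wx":0,"wy":0,"wz":0},{"grip":10,"tx":0,"ty":0,"tz":0,"wx":0,"wy":0,"wz":0},{"grip":10,"tx":0,"ty":0,"tz":0,"wx":0,"wy":0,"wz":0},{"grip":10,"tx":0,"ty":0,"tz":0,"wx":0,"wy":0,"wz":0},{"grip":10,"tx":0,"ty":0,"tz":0,"wx":0,"wy":0,"wz":0},{"grip":10,"tx":0,"ty":-10,"tz":0,"wx":0,"wy":0,"wz":0},{"grip":10,"tx":0,"ty":-25,"tz":0,"wx":0,"wy":0,"wz":0},{"grip":10,"tx":0,"ty":-35,"tz":0,"wx":0,"wy":0,"wz":0},{"grip":10,"tx":0,"ty":-40,"tz":0,"wx":0,"wy":0,"wz":0},{"grip":10,"tx":0,"ty":-40,"tz":0,"wx":0,"wy":0,"wz":0}]' 60
python3 -m handwheel '[{"grip":10,"tx":0,"ty":-35,"tz":0,"wx":0,"wy":0,"wz":0},{"grip":10,"tx":1,"ty":-23,"tz":4,"wx":0,"wy":0,"wz":0},{"grip":10,"tx":3,"ty":-14,"tz":10,"wx":0,"wy":0,"wz":0},{"grip":10,"tx":6,"ty":-5,"tz":18,"wx":0,"wy":0,"wz":0},{"grip":10,"tx":8,"ty":0,"tz":26,"wx":0,"wy":0,"wz":0},{"grip":10,"tx":11,"ty":0,"tz":33,"wx":0,"wy":0,"wz":0},{"grip":10,"tx":12,"ty":0,"tz":36,"wx":0,"wy":0,"wz":0},{"grip":10,"tx":12,"ty":0,"tz":36,"wx":0,"wy":0,"wz":0},{"grip":10,"tx":11,"ty":0,"tz":33,"wx":0,"wy":0,"wz":0},{"grip":10,"tx":8,"ty":0,"tz":26,"wx":0,"wy":0,"wz":0}]'
python3 -m handwheel '[{"grip":10,"tx":6,"ty":0,"tz":18,"wx":0,"wy":0,"wz":0},{"grip":10,"tx":4,"ty":0,"tz":12,"wx":0,"wy":0,"wz":0},{"grip":10,"tx":2,"ty":0,"tz":7,"wx":0,"wy":0,"wz":0},{"grip":10,"tx":0.7,"ty":0,"tz":3.5,"wx":0,"wy":0,"wz":0},{"grip":10,"tx":0,"ty":0,"tz":0,"wx":0,"wy":0,"wz":0},{"grip":10,"tx":0,"ty":0,"tz":0,"wx":0,"wy":0,"wz":0}]'
python3 - <<'E'
from h import *
c=cap('wrist','w17');
goto(604.6,36.3,148)
E
```

```text
time_s: 27.87
eef_pos: [605.2, 311.9, 155.5]
ee_rot: [-0.108, 0.109, -0.699, 0.699]
force: [0.8, 1.1, -0.9]
grip_width: 0.219
time_s: 28.7
eef_pos: [603.8, 75.6, 230.0]
ee_rot: [-0.107, 0.109, -0.699, 0.699]
force: [0.3, -0.7, -0.2]
grip_width: 0.22
time_s: 29.2
eef_pos: [604.9, 37.2, 230.5]
ee_rot: [0.109, -0.109, 0.699, -0.699]
force: [0.3, 0.0, -0.0]
grip_width: 0.221
pos [604.9  37.3 230.6] jawyaw -72.2 tilt y [-2.e-04  3.e-04 -1.e+00] f [-0.5 -1.  -1.8] g 18.6 t 29.2 q6 [-0.13  1.13]
 yaw-72.2 rotvec [0.0003 0.     0.0001] rows 0.0  then tx,ty,tz [ 0.6 82.6  0.9]
```

View pics/w17.png

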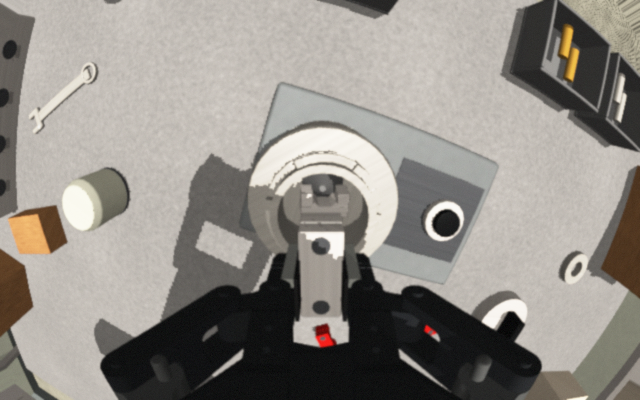

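```bash
python3 -m handwheel '[{"grip":10,"tx":-1.5,"ty":8,"tz":0.9,"wx":0,"wy":0,"wz":0},{"grip":10,"tx":-1.5,"ty":14,"tz":0,"wx":0,"wy":0,"wz":0},{"grip":10,"tx":0,"ty":17,"tz":0,"wx":0,"wy":0,"wz":0},{"grip":10,"tx":0,"ty":17,"tz":0,"wx":0,"wy":0,"wz":0},{"grip":10,"tx":0,"ty":12,"tz":0,"wx":0,"wy":0,"wz":0},{"grip":10,"tx":0,"ty":7,"tz":0,"wx":0,"wy":0,"wz":0},{"grip":10,"tx":0,"ty":3,"tz":0,"wx":0,"wy":0,"wz":0},{"grip":10,"tx":0,"ty":0,"tz":0,"wx":0,"wy":0,"wz":0},{"grip":27,"tx":0,"ty":0,"tz":0,"wx":0,"wy":0,"wz":0},{"grip":27,"tx":0,"ty":0,"tz":0,"wx":0,"wy":0,"wz":0}]' 60;python3 -m handwheel '[{"grip":27,"tx":0,"ty":0,"tz":0,"wx":0,"wy":0,"wz":0},{"grip":27,"tx":0,"ty":0,"tz":0,"wx":0,"wy":0,"wz":0},{"grip":27,"tx":0,"ty":-6,"tz":0,"wx":0,"wy":0,"wz":0},{"grip":27,"tx":0,"ty":-12,"tz":0,"wx":0,"wy":0,"wz":0},{"grip":27,"tx":0,"ty":-18,"tz":0,"wx":0,"wy":0,"wz":0},{"grip":27,"tx":0,"ty":-20,"tz":0,"wx":0,"wy":0,"wz":0},{"grip":50,"tx":0,"ty":-18,"tz":0,"wx":0,"wy":0,"wz":0},{"grip":50,"tx":0,"ty":-10,"tz":0,"wx":0,"wy":0,"wz":0},{"grip":50,"tx":0,"ty":-4,"tz":0,"wx":0,"wy":0,"wz":0},{"grip":50,"tx":0,"ty":0,"tz":0,"wx":0,"wy":0,"wz":0}]'
python3 - <<'E'
from h import *
goto(533,13,240)
c=cap('wrist','w18')
E
```

```text
time_s: 30.08
eef_pos: [608.5, 36.4, 153.7]
ee_rot: [-0.109, 0.108, -0.699, 0.699]
force: [0.4, -0.4, -0.1]
grip_width: 0.315
time_s: 30.92
eef_pos: [608.2, 36.3, 241.4]
ee_rot: [-0.109, 0.108, -0.699, 0.699]
force: [-0.1, 1.4, 0.6]
grip_width: 0.586
pos [608.2  36.3 241.4] jawyaw -72.3 tilt y [ 1.2e-03 -2.0e-04 -1.0e+00] f [-0.1  1.4  0.6] g 50.0 t 30.9 q6 [-0.13  1.13]
 yaw-72.3 rotvec [-0.0005  0.     -0.0011] rows 0.01  then tx,ty,tz [78.7  1.4 -0.6]
```

View pics/w18.png

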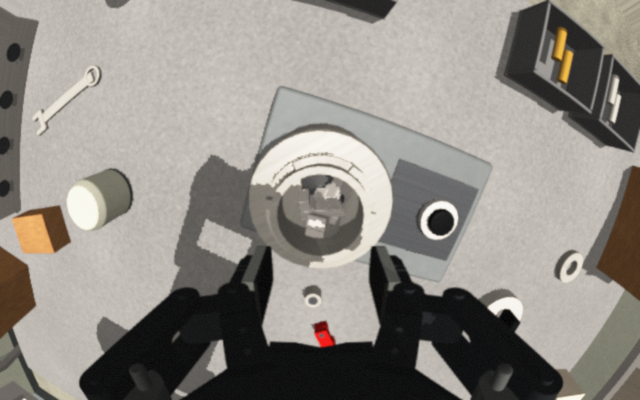

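```bash
python3 -m handwheel '[{"grip":50,"tx":8,"ty":0,"tz":0,"wx":0,"wy":0,"wz":0},{"grip":50,"tx":14,"ty":0,"tz":0,"wx":0,"wy":0,"wz":0},{"grip":50,"tx":18,"ty":0,"tz":0,"wx":0,"wy":0,"wz":0},{"grip":50,"tx":17,"ty":0,"tz":0,"wx":0,"wy":0,"wz":0},{"grip":50,"tx":11,"ty":0,"tz":0,"wx":0,"wy":0,"wz":0},{"grip":50,"tx":7,"ty":0,"tz":0,"wx":0,"wy":0,"wz":0},{"grip":50,"tx":3,"ty":0,"tz":0,"wx":0,"wy":0,"wz":0},{"grip":50,"tx":0,"ty":0,"tz":0,"wx":0,"wy":0,"wz":0},{"grip":50,"tx":0,"ty":0,"tz":0,"wx":0,"wy":0,"wz":0}]'
python3 - <<'E'
from h import *
goto(467,-321,240)
c=cap('wrist','w19');t=cap('top','t19');s=cap('side','s19')
g=cv2.cvtColor(c['pixels'],cv2.COLOR_RGB2GRAY)
u,v=proj(c,[604.6,36.3,172]).round().astype(int); crop(c,u,v,50,'pot3',8)
for th in (110,130,150):
    m=(g<th).astype(np.uint8); k=np.zeros_like(m);cv2.circle(k,(int(u),int(v)),58,1,-1);m*=k
    cs,_=cv2.findContours(m,0,1);q=max(cs,key=cv2.contourArea);h=cv2.convexHull(q)[:,0,:]
    P=np.array([onz(c,a,b,172)[:2] for a,b in h],np.float32);print(th,cv2.fitEllipse(P))
E
```

```text
time_s: 31.72
eef_pos: [534.0, 12.7, 240.4]
ee_rot: [0.109, -0.109, 0.699, -0.699]
force: [-0.0, 0.7, 0.5]
grip_width: 0.586
pos [534.   12.7 240.4] jawyaw -72.3 tilt y [-2.e-04  1.e-04 -1.e+00] f [-0.   0.7  0.5] g 50.0 t 31.7 q6 [-0.2   1.07]
 yaw-72.3 rotvec [0.0002 0.     0.0002] rows 0.0  then tx,ty,tz [165.3   0.4 297.6]
pot3 origin 270 57 scale 8
110 ((604.650634765625, 36.30522918701172), (62.19974136352539, 62.32370376586914), 137.033935546875)
130 ((604.5653686523438, 36.326904296875), (62.63114547729492, 62.683162689208984), 154.85586547851562)
150 ((604.5562744140625, 36.347476959228516), (63.00566482543945, 63.087852478027344), 84.37015533447266)
```

View pics/pot3.png

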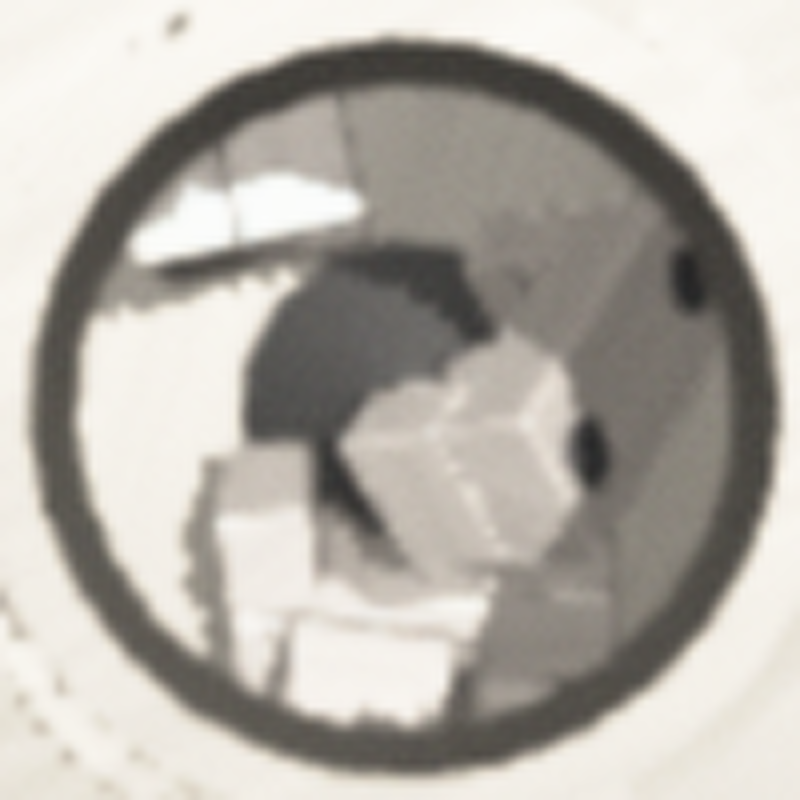

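View pics/t19.png

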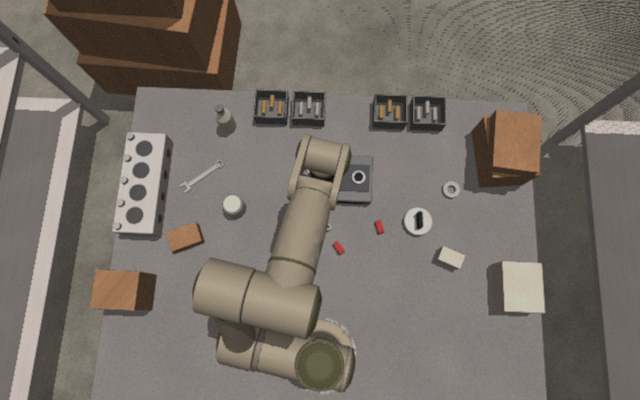

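View pics/w19.png

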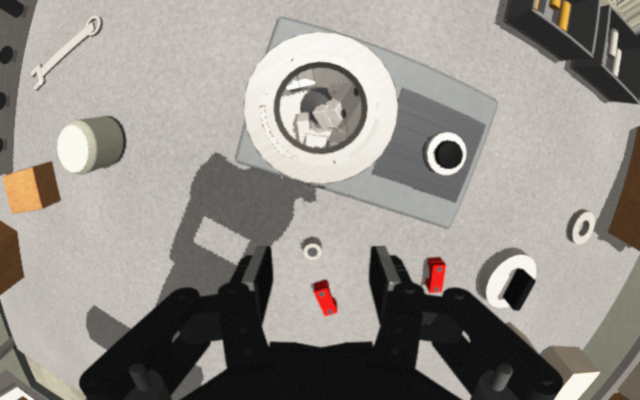

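View pics/s19.png

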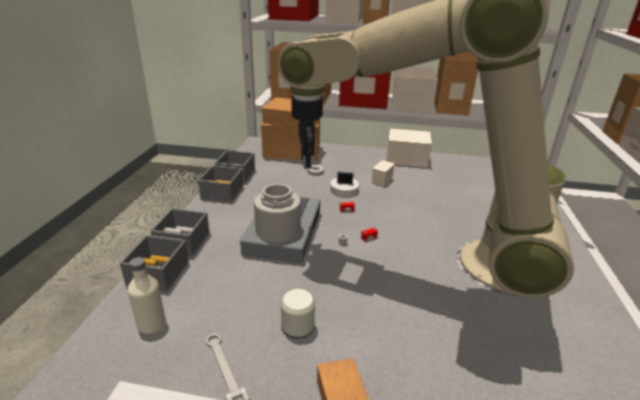

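All four caps are in the pot, with one standing on end, and no fifth shows in any view. Only the two red look-alikes and the socket remain there. Next is the lid.

```bash
python3 -m handwheel '[{"grip":60,"tx":6,"ty":0,"tz":8,"wx":0,"wy":0,"wz":0},{"grip":60,"tx":13,"ty":0,"tz":17,"wx":0,"wy":0,"wz":0},{"grip":60,"tx":19,"ty":0,"tz":25,"wx":0,"wy":0,"wz":0},{"grip":60,"tx":22,"ty":0,"tz":29,"wx":0,"wy":0,"wz":0},{"grip":60,"tx":24,"ty":0,"tz":32,"wx":0,"wy":0,"wz":0},{"grip":60,"tx":24,"ty":0,"tz":32,"wx":0,"wy":0,"wz":0},{"grip":60,"tx":24,"ty":0,"tz":32,"wx":0,"wy":0,"wz":0},{"grip":60,"tx":24,"ty":0,"tz":32,"wx":0,"wy":0,"wz":0},{"grip":60,"tx":23,"ty":2,"tz":30,"wx":0,"wy":0,"wz":0},{"grip":60,"tx":19,"ty":4,"tz":25,"wx":0,"wy":0,"wz":0}]'
python3 -m handwheel '[{"grip":60,"tx":13,"ty":3,"tz":18,"wx":0,"wy":0,"wz":0},{"grip":60,"tx":8,"ty":1,"tz":11,"wx":0,"wy":0,"wz":0},{"grip":60,"tx":4,"ty":0,"tz":6,"wx":0,"wy":0,"wz":0},{"grip":60,"tx":2,"ty":0,"tz":2,"wx":0,"wy":0,"wz":0},{"grip":60,"tx":0,"ty":0,"tz":0,"wx":0,"wy":0,"wz":0},{"grip":60,"tx":0,"ty":0,"tz":0,"wx":0,"wy":0,"wz":0}]'
python3 - <<'E'
from h import *
goto(467,-321,100)
c=cap('wrist','w20')
E
```

```text
time_s: 32.7
eef_pos: [423.2, -300.0, 235.0]
ee_rot: [-0.108, 0.108, -0.698, 0.699]
force: [0.5, 0.2, 0.5]
grip_width: 0.705
time_s: 33.2
eef_pos: [410.7, -339.7, 230.9]
ee_rot: [-0.109, 0.109, -0.699, 0.699]
force: [-0.1, -0.3, -0.2]
grip_width: 0.704
pos [ 410.7 -339.7  230.9] jawyaw -72.2 tilt y [ 3.e-04  0.e+00 -1.e+00] f [-0.1 -0.3 -0.2] g 60.1 t 33.2 q6 [-0.91  0.35]
 yaw-72.2 rotvec [-0.0001  0.     -0.0003] rows 0.0  then tx,ty,tz [-59.3 130.9  -0.7]
```

View pics/w20.png

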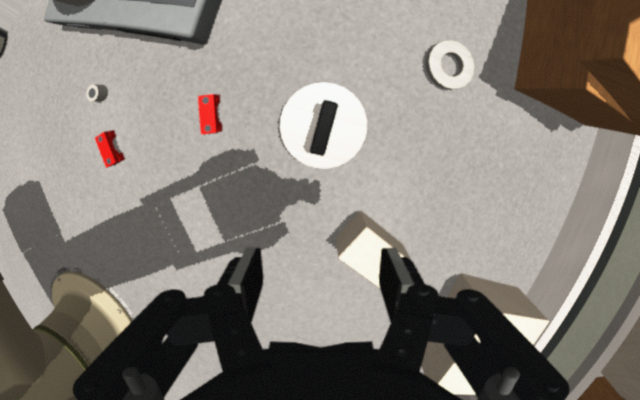

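Run:
```python
from h import *
c=cap('wrist');crop(c,323,125,50,'lid1',8)
im=c['pixels'];g=cv2.cvtColor(im,cv2.COLOR_RGB2GRAY)
m=(g>228).astype(np.uint8);k=np.zeros_like(m);cv2.circle(k,(323,125),60,1,-1);m*=k
cs,_=cv2.findContours(m,0,1);q=cv2.convexHull(max(cs,key=cv2.contourArea))[:,0,:]
P=np.array([onz(c,a,b,28)[:2] for a,b in q],np.float32);print('disc',cv2.fitEllipse(P))
for th in (45,60,80):
    m=(g<th).astype(np.uint8);k=np.zeros_like(m);cv2.circle(k,(323,125),38,1,-1);m*=k
    cs,_=cv2.findContours(m,0,1);q=max(cs,key=cv2.contourArea)[:,0,:]
    P=np.array([onz(c,a,b,68)[:2] for a,b in q],np.float32);print('bar',th,cv2.minAreaRect(P))
```

```text
lid1 origin 273 75 scale 8
disc ((463.22467041015625, -325.15826416015625), (96.00155639648438, 96.61503601074219), 119.79768371582031)
bar 45 ((462.99127197265625, -324.7103271484375), (52.164215087890625, 13.348200798034668), 3.079099655151367)
bar 60 ((462.9908447265625, -324.6514587402344), (52.668331146240234, 13.978200912475586), 3.0825881958007812)
bar 80 ((462.9471740722656, -324.6185607910156), (53.14970779418945, 14.476287841796875), 2.727466583251953)
```

View pics/lid1.png

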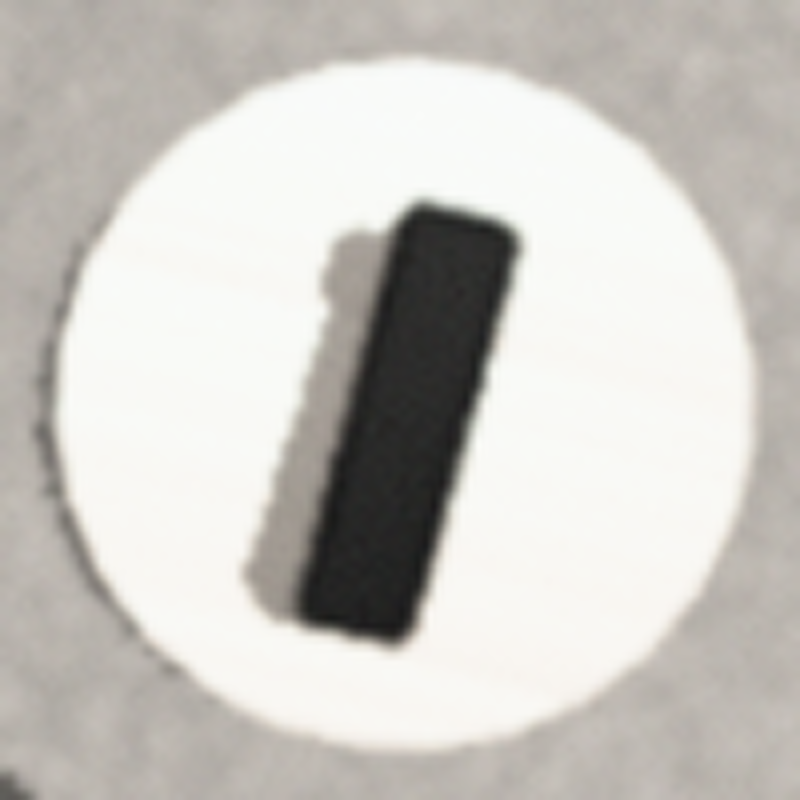

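```bash
python3 -m handwheel '[{"grip":50,"tx":0,"ty":0,"tz":0,"wx":0,"wy":0.06,"wz":0},{"grip":50,"tx":0,"ty":0,"tz":0,"wx":0,"wy":0.11,"wz":0},{"grip":50,"tx":0,"ty":0,"tz":0,"wx":0,"wy":0.06,"wz":0},{"grip":50,"tx":0,"ty":0,"tz":0,"wx":0,"wy":0.03,"wz":0},{"grip":50,"tx":0,"ty":0,"tz":0,"wx":0,"wy":0,"wz":0}]'
python3 - <<'E'
from h import *
goto(463.1,-324.8,100,-87)
E
```

```text
time_s: 33.72
eef_pos: [410.6, -340.0, 230.9]
ee_rot: [-0.017, 0.017, -0.707, 0.707]
force: [-0.7, 0.2, -0.2]
grip_width: 0.585
pos [ 410.6 -340.   230.9] jawyaw -87.2 tilt y [ 2.e-04 -2.e-04 -1.e+00] f [-0.7  0.2 -0.2] g 49.9 t 33.7 q6 [-0.91  0.61]
 yaw-87.0 rotvec [-0.0002 -0.0036 -0.0002] rows 0.03  then tx,ty,tz [-53.2 130.9 -12.4]
 yaw-267.0 rotvec [ 3.000e-04  3.138e+00 -3.000e-04] rows 26.15  then tx,ty,tz [ 53.2 130.9  12.4]
```

```bash
python3 -m handwheel '[{"grip":50,"tx":-6,"ty":0,"tz":-1,"wx":0,"wy":0,"wz":0},{"grip":50,"tx":-12,"ty":4,"tz":-3,"wx":0,"wy":-0.003,"wz":0},{"grip":50,"tx":-14,"ty":12,"tz":-3,"wx":0,"wy":0,"wz":0},{"grip":50,"tx":-11,"ty":22,"tz":-3,"wx":0,"wy":0,"wz":0},{"grip":50,"tx":-7,"ty":28,"tz":-1.7,"wx":0,"wy":0,"wz":0},{"grip":50,"tx":-3.2,"ty":28,"tz":-0.7,"wx":0,"wy":0,"wz":0},{"grip":50,"tx":0,"ty":20,"tz":0,"wx":0,"wy":0,"wz":0},{"grip":50,"tx":0,"ty":11,"tz":0,"wx":0,"wy":0,"wz":0},{"grip":50,"tx":0,"ty":6,"tz":0,"wx":0,"wy":0,"wz":0},{"grip":50,"tx":0,"ty":0,"tz":0,"wx":0,"wy":0,"wz":0}]'
python3 - <<'E'
from h import *
goto(463.1,-324.8,31.5,-87)
c=cap('wrist','w21')
E
```

```text
time_s: 34.55
eef_pos: [463.0, -325.2, 99.0]
ee_rot: [0.018, -0.019, 0.707, -0.707]
force: [-0.2, 0.5, -0.0]
grip_width: 0.58
pos [ 463.  -325.2   99. ] jawyaw -87.0 tilt y [-8.e-04  9.e-04 -1.e+00] f [-0.2  0.5 -0. ] g 49.6 t 34.5 q6 [-0.82  0.7 ]
 yaw-87.0 rotvec [0.0009 0.0001 0.0007] rows 0.01  then tx,ty,tz [-0.1 67.5 -0.4]
 yaw93.0 rotvec [ 1.1000e-03 -3.1415e+00 -1.4000e-03] rows 26.18  then tx,ty,tz [ 0.1 67.5  0.4]
```

View pics/w21.png

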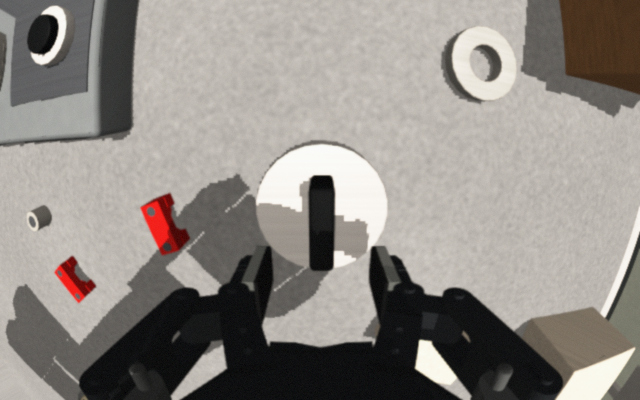

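```bash
python3 -m handwheel '[{"grip":50,"tx":0,"ty":5,"tz":0,"wx":0,"wy":0,"wz":0},{"grip":50,"tx":0,"ty":10,"tz":0,"wx":0,"wy":0,"wz":0},{"grip":50,"tx":0,"ty":14,"tz":0,"wx":0,"wy":0,"wz":0},{"grip":50,"tx":0,"ty":14,"tz":0,"wx":0,"wy":0,"wz":0},{"grip":50,"tx":0,"ty":11,"tz":0,"wx":0,"wy":0,"wz":0},{"grip":50,"tx":0,"ty":7,"tz":0,"wx":0,"wy":0,"wz":0},{"grip":50,"tx":0,"ty":4,"tz":0,"wx":0,"wy":0,"wz":0},{"grip":50,"tx":0,"ty":1.5,"tz":0,"wx":0,"wy":0,"wz":0},{"grip":50,"tx":0,"ty":0,"tz":0,"wx":0,"wy":0,"wz":0}]'
python3 -m handwheel '[{"grip":35,"tx":0,"ty":0,"tz":0,"wx":0,"wy":0,"wz":0},{"grip":20,"tx":0,"ty":0,"tz":0,"wx":0,"wy":0,"wz":0},{"grip":5,"tx":0,"ty":0,"tz":0,"wx":0,"wy":0,"wz":0},{"grip":5,"tx":0,"ty":0,"tz":0,"wx":0,"wy":0,"wz":0},{"grip":5,"tx":0,"ty":0,"tz":0,"wx":0,"wy":0,"wz":0},{"grip":5,"tx":0,"ty":0,"tz":0,"wx":0,"wy":0,"wz":0}]' 100
python3 - <<'E'
from h import *
s=sense();print(s['wrist_torque'])
goto(604.6,36.3,250)
c=cap('wrist','w22')
E
```

```text
time_s: 35.35
eef_pos: [462.8, -325.6, 33.3]
ee_rot: [-0.018, 0.018, -0.707, 0.707]
force: [0.3, -0.2, 0.3]
grip_width: 0.585
time_s: 35.85
eef_pos: [462.9, -325.7, 33.9]
ee_rot: [-0.019, 0.018, -0.707, 0.707]
force: [-1.9, 2.3, 6.6]
grip_width: 0.176
[ 0.19215226  0.23014308 -0.04459343]
pos [ 462.9 -325.7   33.9] jawyaw -87.0 tilt y [ 6.e-04 -6.e-04 -1.e+00] f [-1.9  2.3  6.6] g 15.0 t 35.9 q6 [-0.82  0.7 ]
 yaw-87.0 rotvec [-0.0006  0.     -0.0006] rows 0.01  then tx,ty,tz [-160.2 -216.1 -354.2]
```

View pics/w22.png

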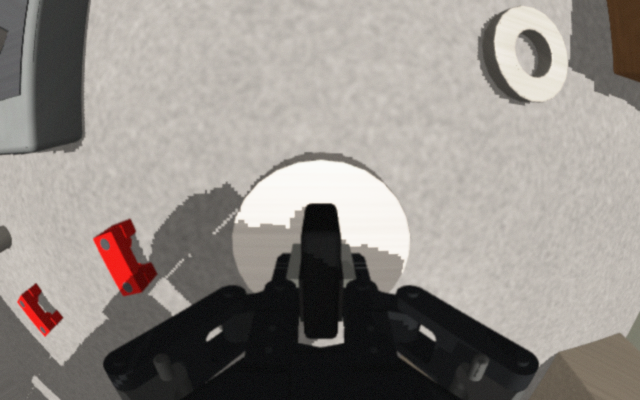

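```bash
python3 -m handwheel '[{"grip":5,"tx":0,"ty":-4,"tz":0,"wx":0,"wy":0,"wz":0},{"grip":5,"tx":0,"ty":-12,"tz":0,"wx":0,"wy":0,"wz":0},{"grip":5,"tx":0,"ty":-22,"tz":0,"wx":0,"wy":0,"wz":0},{"grip":5,"tx":0,"ty":-30,"tz":0,"wx":0,"wy":0,"wz":0},{"grip":5,"tx":0,"ty":-34,"tz":0,"wx":0,"wy":0,"wz":0},{"grip":5,"tx":0,"ty":-34,"tz":0,"wx":0,"wy":0,"wz":0},{"grip":5,"tx":0,"ty":-30,"tz":0,"wx":0,"wy":0,"wz":0},{"grip":5,"tx":0,"ty":-22,"tz":0,"wx":0,"wy":0,"wz":0},{"grip":5,"tx":0,"ty":-14,"tz":0,"wx":0,"wy":0,"wz":0},{"grip":5,"tx":0,"ty":-8,"tz":0,"wx":0,"wy":0,"wz":0}]' 100
python3 -m handwheel '[{"grip":5,"tx":0,"ty":-4,"tz":0,"wx":0,"wy":0,"wz":0},{"grip":5,"tx":0,"ty":0,"tz":0,"wx":0,"wy":0,"wz":0},{"grip":5,"tx":0,"ty":0,"tz":0,"wx":0,"wy":0,"wz":0}]' 100
python3 - <<'E'
from h import *
goto(604.6,36.3,246)
c=cap('wrist','w23')
E
```

```text
time_s: 36.73
eef_pos: [462.9, -325.6, 245.9]
ee_rot: [-0.019, 0.018, -0.706, 0.708]
force: [-0.2, 0.4, -3.5]
grip_width: 0.176
time_s: 36.98
eef_pos: [462.5, -325.2, 246.2]
ee_rot: [0.018, -0.019, 0.707, -0.706]
force: [-1.1, 0.0, -3.9]
grip_width: 0.173
pos [ 462.5 -325.2  246.2] jawyaw -87.0 tilt y [-0.0012  0.0013 -1.    ] f [-1.1  0.  -3.9] g 14.8 t 37.0 q6 [-0.82  0.7 ]
 yaw-87.0 rotvec [0.0014 0.     0.0012] rows 0.01  then tx,ty,tz [-1.606e+02  2.000e-01 -3.537e+02]
```

View pics/w23.png

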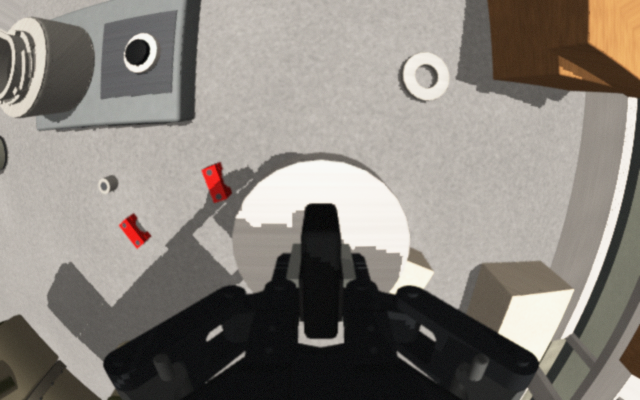

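```bash
python3 -m handwheel '[{"grip":5,"tx":-4,"ty":0,"tz":-8.8,"wx":0,"wy":0,"wz":0},{"grip":5,"tx":-8,"ty":0,"tz":-17.7,"wx":0,"wy":0,"wz":0},{"grip":5,"tx":-12,"ty":0,"tz":-26.5,"wx":0,"wy":0,"wz":0},{"grip":5,"tx":-15,"ty":0,"tz":-33.6,"wx":0,"wy":0,"wz":0},{"grip":5,"tx":-16,"ty":0,"tz":-35.4,"wx":0,"wy":0,"wz":0},{"grip":5,"tx":-16,"ty":0,"tz":-35.4,"wx":0,"wy":0,"wz":0},{"grip":5,"tx":-16,"ty":0,"tz":-35.4,"wx":0,"wy":0,"wz":0},{"grip":5,"tx":-16,"ty":0,"tz":-35.4,"wx":0,"wy":0,"wz":0},{"grip":5,"tx":-16,"ty":0,"tz":-35.4,"wx":0,"wy":0,"wz":0},{"grip":5,"tx":-14.4,"ty":0,"tz":-31.8,"wx":0,"wy":0,"wz":0}]' 100
python3 -m handwheel '[{"grip":5,"tx":-11.2,"ty":0,"tz":-24.8,"wx":0,"wy":0,"wz":0},{"grip":5,"tx":-8,"ty":0,"tz":-17.7,"wx":0,"wy":0,"wz":0},{"grip":5,"tx":-4.8,"ty":0,"tz":-10.6,"wx":0,"wy":0,"wz":0},{"grip":5,"tx":-2.4,"ty":0,"tz":-5.3,"wx":0,"wy":0,"wz":0},{"grip":5,"tx":0,"ty":0,"tz":0,"wx":0,"wy":0,"wz":0},{"grip":5,"tx":0,"ty":0,"tz":0,"wx":0,"wy":0,"wz":0},{"grip":5,"tx":0,"ty":0,"tz":0,"wx":0,"wy":0,"wz":0}]' 100
python3 - <<'E'
from h import *
goto(604.6,36.3,210,-87)
c=cap('wrist','w24');s=cap('side');crop(s,280,190,60,'s24',7)
E
```

```text
time_s: 37.87
eef_pos: [580.8, -20.4, 246.6]
ee_rot: [0.018, -0.019, 0.707, -0.707]
force: [-0.2, -0.5, -4.3]
grip_width: 0.172
time_s: 38.45
eef_pos: [603.8, 35.0, 247.2]
ee_rot: [-0.018, 0.018, -0.707, 0.707]
force: [-0.5, 0.6, -3.2]
grip_width: 0.173
pos [603.8  35.  247.2] jawyaw -87.1 tilt y [-3.e-04 -3.e-04 -1.e+00] f [-0.5  0.6 -3.2] g 14.8 t 38.5 q6 [-0.14  1.38]
 yaw-87.0 rotvec [-0.0002 -0.0019  0.0003] rows 0.02  then tx,ty,tz [-0.9 37.2 -1.3]
 yaw-267.0 rotvec [-5.0000e-04  3.1397e+00 -4.0000e-04] rows 26.16  then tx,ty,tz [ 0.9 37.2  1.3]
s24 origin 220 130 scale 7
```

View pics/w24.png

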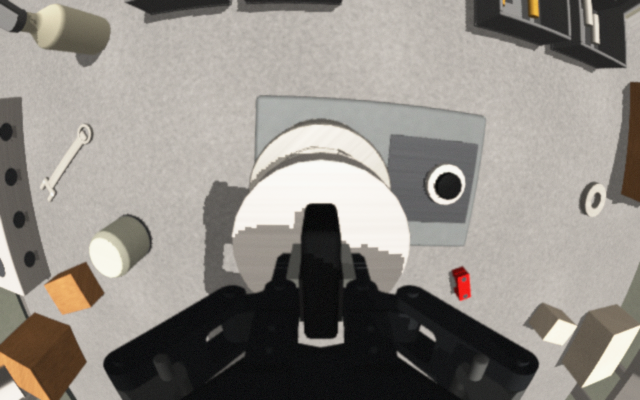

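View pics/s24.png

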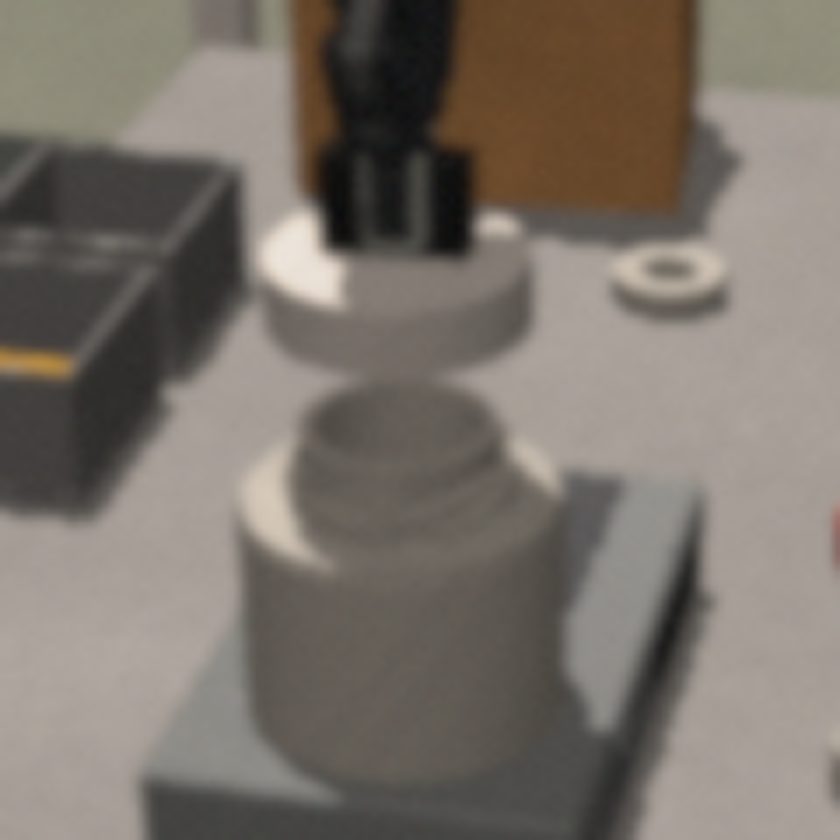

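```bash
python3 -m handwheel '[{"grip":5,"tx":-0.4,"ty":4,"tz":-0.6,"wx":0,"wy":0,"wz":0},{"grip":5,"tx":-0.4,"ty":8,"tz":-0.7,"wx":0,"wy":0,"wz":0},{"grip":5,"tx":0,"ty":10,"tz":0,"wx":0,"wy":0,"wz":0},{"grip":5,"tx":0,"ty":8,"tz":0,"wx":0,"wy":0,"wz":0},{"grip":5,"tx":0,"ty":4,"tz":0,"wx":0,"wy":0,"wz":0},{"grip":5,"tx":0,"ty":2,"tz":0,"wx":0,"wy":0,"wz":0},{"grip":5,"tx":0,"ty":0,"tz":0,"wx":0,"wy":0,"wz":0},{"grip":5,"tx":0,"ty":0,"tz":0,"wx":0,"wy":0,"wz":0}]' 100
python3 -c "
from h import *
goto(604.6,36.3,200,-87)"
```

```text
time_s: 39.22
eef_pos: [604.9, 37.4, 211.4]
ee_rot: [-0.018, 0.018, -0.707, 0.707]
force: [0.8, -0.0, -3.5]
grip_width: 0.173
pos [604.9  37.4 211.4] jawyaw -87.0 tilt y [ 4.e-04 -1.e-04 -1.e+00] f [ 0.8 -0.  -3.5] g 14.8 t 39.2 q6 [-0.13  1.39]
 yaw-87.0 rotvec [-0.0001 -0.0005 -0.0004] rows 0.0  then tx,ty,tz [ 0.3 11.4  1.1]
 yaw-267.0 rotvec [ 6.0000e-04  3.1411e+00 -2.0000e-04] rows 26.18  then tx,ty,tz [-0.3 11.4 -1.1]
```

```bash
python3 -m handwheel '[{"grip":5,"tx":0.3,"ty":3,"tz":1,"wx":0,"wy":0,"wz":0},{"grip":5,"tx":0,"ty":3,"tz":0,"wx":0,"wy":0,"wz":0},{"grip":5,"tx":0,"ty":3,"tz":0,"wx":0,"wy":0,"wz":0},{"grip":5,"tx":0,"ty":2,"tz":0,"wx":0,"wy":0,"wz":0},{"grip":5,"tx":0,"ty":0,"tz":0,"wx":0,"wy":0,"wz":0}]' 100
python3 -c "
from h import *
goto(604.6,36.3,197,-87)"
```

```text
time_s: 39.63
eef_pos: [604.3, 36.4, 199.6]
ee_rot: [0.018, -0.019, 0.707, -0.707]
force: [-0.4, 0.1, -3.9]
grip_width: 0.173
pos [604.3  36.4 199.6] jawyaw -87.0 tilt y [-1.e-03  2.e-04 -1.e+00] f [-0.4  0.1 -3.9] g 14.8 t 39.6 q6 [-0.13  1.39]
 yaw-87.0 rotvec [ 0.0002 -0.0006  0.001 ] rows 0.01  then tx,ty,tz [-0.3  2.6  0.2]
 yaw-267.0 rotvec [-1.600e-03  3.141e+00  3.000e-04] rows 26.18  then tx,ty,tz [ 0.3  2.6 -0.2]
```

```bash
python3 -m handwheel '[{"grip":5,"tx":0,"ty":1,"tz":0,"wx":0,"wy":0,"wz":0},{"grip":5,"tx":0,"ty":1,"tz":0,"wx":0,"wy":0,"wz":0},{"grip":5,"tx":0,"ty":1,"tz":0,"wx":0,"wy":0,"wz":0},{"grip":5,"tx":0,"ty":0,"tz":0,"wx":0,"wy":0,"wz":0}]' 100
python3 -m handwheel '[{"grip":5,"tx":0,"ty":1,"tz":0,"wx":0,"wy":0,"wz":0},{"grip":5,"tx":0,"ty":1,"tz":0,"wx":0,"wy":0,"wz":0},{"grip":5,"tx":0,"ty":0,"tz":0,"wx":0,"wy":0,"wz":0}]' 100
```

```text
time_s: 39.97
eef_pos: [604.5, 36.4, 197.0]
ee_rot: [0.018, -0.018, 0.707, -0.707]
force: [0.4, -0.3, -2.5]
grip_width: 0.169
time_s: 40.22
eef_pos: [604.4, 36.4, 195.0]
ee_rot: [0.018, -0.018, 0.707, -0.707]
force: [-0.2, -0.1, -4.0]
grip_width: 0.174
```

```bash
for i in 1 2; do python3 -m handwheel '[{"grip":5,"tx":0,"ty":1,"tz":0,"wx":0,"wy":0,"wz":0},{"grip":5,"tx":0,"ty":1,"tz":0,"wx":0,"wy":0,"wz":0},{"grip":5,"tx":0,"ty":0,"tz":0,"wx":0,"wy":0,"wz":0}]' 100; done
```

```text
time_s: 40.47
eef_pos: [604.4, 36.4, 193.0]
ee_rot: [0.018, -0.018, 0.707, -0.707]
force: [0.9, -0.9, -3.9]
grip_width: 0.17
time_s: 40.72
eef_pos: [604.6, 36.4, 192.3]
ee_rot: [-0.019, 0.018, -0.707, 0.707]
force: [-3.2, -0.0, 4.3]
grip_width: 0.172
```

The lid is in contact about 10 mm above home, so it's resting on the thread. Now turn it back anticlockwise (negative wy) with light pressure.

```bash
for i in 1 2 3; do python3 -m handwheel '[{"grip":5,"tx":0,"ty":0.2,"tz":0,"wx":0,"wy":-0.04,"wz":0},{"grip":5,"tx":0,"ty":0.2,"tz":0,"wx":0,"wy":-0.04,"wz":0},{"grip":5,"tx":0,"ty":0.1,"tz":0,"wx":0,"wy":-0.04,"wz":0},{"grip":5,"tx":0,"ty":0,"tz":0,"wx":0,"wy":0,"wz":0}]' 100; python3 -c "
from h import *
s=sense();print(s['wrist_torque'].round(2));goto()"; done
```

```text
time_s: 41.05
eef_pos: [605.3, 36.2, 192.9]
ee_rot: [-0.063, 0.06, -0.704, 0.705]
force: [-1.5, 0.7, 8.8]
grip_width: 0.172
[-0.1   0.43  0.05]
pos [605.3  36.2 192.9] jawyaw -80.1 tilt y [ 3.9e-03 -7.0e-04 -1.0e+00] f [-1.5  0.7  8.8] g 14.6 t 41.0 q6 [-0.13  1.26]
 yaw-80.1 rotvec [-0.0014  0.     -0.0037] rows 0.03  then tx,ty,tz [0. 0. 0.]
time_s: 41.38
eef_pos: [605.8, 36.3, 193.6]
ee_rot: [-0.106, 0.101, -0.699, 0.7]
force: [-0.3, 0.9, 14.8]
grip_width: 0.173
[-0.1   0.2   0.27]
pos [605.8  36.3 193.6] jawyaw -73.2 tilt y [ 6.4e-03 -9.0e-04 -1.0e+00] f [-0.3  0.9 14.8] g 14.7 t 41.4 q6 [-0.13  1.14]
 yaw-73.2 rotvec [-0.0027  0.     -0.0059] rows 0.05  then tx,ty,tz [0. 0. 0.]
time_s: 41.72
eef_pos: [605.8, 36.2, 194.2]
ee_rot: [-0.147, 0.143, -0.691, 0.693]
force: [-4.4, 0.3, 21.8]
grip_width: 0.168
[ 0.    1.07 -0.03]
pos [605.8  36.2 194.2] jawyaw -66.3 tilt y [ 0.0071 -0.001  -1.    ] f [-4.4  0.3 21.8] g 14.3 t 41.7 q6 [-0.13  1.02]
 yaw-66.3 rotvec [-0.0038  0.     -0.0061] rows 0.05  then tx,ty,tz [0. 0. 0.]
```

```bash
for i in 1 2 3; do python3 -m handwheel '[{"grip":5,"tx":0,"ty":-0.4,"tz":0,"wx":0,"wy":-0.04,"wz":0},{"grip":5,"tx":0,"ty":-0.4,"tz":0,"wx":0,"wy":-0.04,"wz":0},{"grip":5,"tx":0,"ty":-0.4,"tz":0,"wx":0,"wy":-0.04,"wz":0},{"grip":5,"tx":0,"ty":0,"tz":0,"wx":0,"wy":0,"wz":0}]' 100; python3 -c "
from h import *
s=sense();print(s['wrist_torque'].round(2));goto()"; done
```

```text
time_s: 42.05
eef_pos: [606.0, 36.4, 195.0]
ee_rot: [-0.189, 0.184, -0.681, 0.683]
force: [-2.4, 1.4, 19.7]
grip_width: 0.173
[0.04 0.62 0.31]
pos [606.   36.4 195. ] jawyaw -59.4 tilt y [ 7.4e-03 -7.0e-04 -1.0e+00] f [-2.4  1.4 19.7] g 14.8 t 42.0 q6 [-0.13  0.9 ]
 yaw-59.4 rotvec [-0.0044  0.     -0.006 ] rows 0.05  then tx,ty,tz [0. 0. 0.]
time_s: 42.38
eef_pos: [605.8, 36.4, 195.4]
ee_rot: [-0.229, 0.225, -0.669, 0.671]
force: [-1.3, 0.6, 13.9]
grip_width: 0.168
[0.16 0.38 0.04]
pos [605.8  36.4 195.4] jawyaw -52.5 tilt y [ 6.4e-03 -5.0e-04 -1.0e+00] f [-1.3  0.6 13.9] g 14.4 t 42.4 q6 [-0.13  0.78]
 yaw-52.5 rotvec [-0.0043  0.     -0.0047] rows 0.04  then tx,ty,tz [0. 0. 0.]
time_s: 42.72
eef_pos: [605.5, 36.3, 195.5]
ee_rot: [-0.268, 0.265, -0.654, 0.656]
force: [-0.3, -0.2, 8.1]
grip_width: 0.176
[0.   0.2  0.04]
pos [605.5  36.3 195.5] jawyaw -45.7 tilt y [ 4.5e-03 -6.0e-04 -1.0e+00] f [-0.3 -0.2  8.1] g 15.0 t 42.7 q6 [-0.13  0.66]
 yaw-45.7 rotvec [-0.0035  0.     -0.0028] rows 0.03  then tx,ty,tz [0. 0. 0.]
```

```bash
for i in 1 2 3; do python3 -m handwheel '[{"grip":5,"tx":0,"ty":0,"tz":0,"wx":0,"wy":-0.04,"wz":0},{"grip":5,"tx":0,"ty":0,"tz":0,"wx":0,"wy":-0.04,"wz":0},{"grip":5,"tx":0,"ty":0,"tz":0,"wx":0,"wy":-0.04,"wz":0},{"grip":5,"tx":0,"ty":0,"tz":0,"wx":0,"wy":0,"wz":0}]' 100; python3 -c "
from h import *
s=sense();print(s['wrist_torque'].round(2));goto()"; done
```

```text
time_s: 43.05
eef_pos: [605.5, 36.2, 195.3]
ee_rot: [-0.307, 0.304, -0.637, 0.639]
force: [0.8, -0.4, 7.1]
grip_width: 0.176
[0.06 0.17 0.14]
pos [605.5  36.2 195.3] jawyaw -38.8 tilt y [ 4.3e-03 -6.0e-04 -1.0e+00] f [ 0.8 -0.4  7.1] g 15.1 t 43.0 q6 [-0.13  0.54]
 yaw-38.8 rotvec [-0.0037  0.     -0.0022] rows 0.03  then tx,ty,tz [0. 0. 0.]
time_s: 43.38
eef_pos: [604.7, 36.2, 193.4]
ee_rot: [-0.343, 0.343, -0.618, 0.619]
force: [0.5, -1.1, -4.2]
grip_width: 0.173
[-0.2  -0.08  0.02]
pos [604.7  36.2 193.4] jawyaw -32.0 tilt y [ 6.e-04 -4.e-04 -1.e+00] f [ 0.5 -1.1 -4.2] g 14.8 t 43.4 q6 [-0.13  0.42]
 yaw-32.0 rotvec [-0.0007 -0.      0.    ] rows 0.01  then tx,ty,tz [0. 0. 0.]
time_s: 43.72
eef_pos: [604.9, 35.9, 193.3]
ee_rot: [-0.379, 0.379, -0.596, 0.597]
force: [2.5, -3.2, -3.6]
grip_width: 0.173
[-0.57 -0.45 -0.04]
pos [604.9  35.9 193.3] jawyaw -25.2 tilt y [ 1.1e-03 -8.0e-04 -1.0e+00] f [ 2.5 -3.2 -3.6] g 14.7 t 43.7 q6 [-0.13  0.31]
 yaw-25.2 rotvec [-0.0013 -0.      0.0003] rows 0.01  then tx,ty,tz [0. 0. 0.]
```

Free again after about 52°, so the thread has dropped. Lower it to seat.

```bash
for i in 1 2 3; do python3 -m handwheel '[{"grip":5,"tx":0,"ty":1,"tz":0,"wx":0,"wy":0,"wz":0},{"grip":5,"tx":0,"ty":1,"tz":0,"wx":0,"wy":0,"wz":0},{"grip":5,"tx":0,"ty":0,"tz":0,"wx":0,"wy":0,"wz":0}]' 100; done; python3 -c "
from h import *
s=sense();print(s['wrist_torque'].round(2));goto()"
```

```text
time_s: 43.97
eef_pos: [604.8, 35.9, 191.5]
ee_rot: [-0.379, 0.378, -0.597, 0.598]
force: [2.3, -4.9, -0.3]
grip_width: 0.169
time_s: 44.22
eef_pos: [604.9, 35.9, 189.5]
ee_rot: [-0.379, 0.379, -0.597, 0.598]
force: [3.9, -4.8, -2.0]
grip_width: 0.172
time_s: 44.47
eef_pos: [604.9, 35.9, 187.6]
ee_rot: [-0.379, 0.379, -0.597, 0.598]
force: [3.6, -4.7, -1.4]
grip_width: 0.17
[-0.81 -0.56 -0.03]
pos [604.9  35.9 187.6] jawyaw -25.2 tilt y [ 0.0013 -0.001  -1.    ] f [ 3.6 -4.7 -1.4] g 14.5 t 44.5 q6 [-0.13  0.31]
 yaw-25.2 rotvec [-0.0016 -0.      0.0004] rows 0.01  then tx,ty,tz [0. 0. 0.]
```

```bash
for i in 1 2; do python3 -m handwheel '[{"grip":5,"tx":0,"ty":0.7,"tz":0,"wx":0,"wy":0,"wz":0},{"grip":5,"tx":0,"ty":0.5,"tz":0,"wx":0,"wy":0,"wz":0},{"grip":5,"tx":0,"ty":0,"tz":0,"wx":0,"wy":0,"wz":0}]' 100; done; python3 -c "
from h import *
s=sense();print(s['wrist_torque'].round(2));goto()
s=cap('side');crop(s,280,190,60,'s25',7)"
```

```text
time_s: 44.72
eef_pos: [604.9, 35.8, 187.0]
ee_rot: [-0.379, 0.378, -0.596, 0.598]
force: [1.5, -4.8, 2.1]
grip_width: 0.176
time_s: 44.97
eef_pos: [605.0, 35.8, 186.8]
ee_rot: [-0.379, 0.378, -0.596, 0.598]
force: [-1.0, -5.3, 9.2]
grip_width: 0.173
[-0.74  0.28 -0.09]
pos [605.   35.8 186.8] jawyaw -25.2 tilt y [ 0.0027 -0.0013 -1.    ] f [-1.  -5.3  9.2] g 14.7 t 45.0 q6 [-0.13  0.31]
 yaw-25.2 rotvec [-0.003 -0.     0.   ] rows 0.03  then tx,ty,tz [0. 0. 0.]
s25 origin 220 130 scale 7
```

View pics/s25.png

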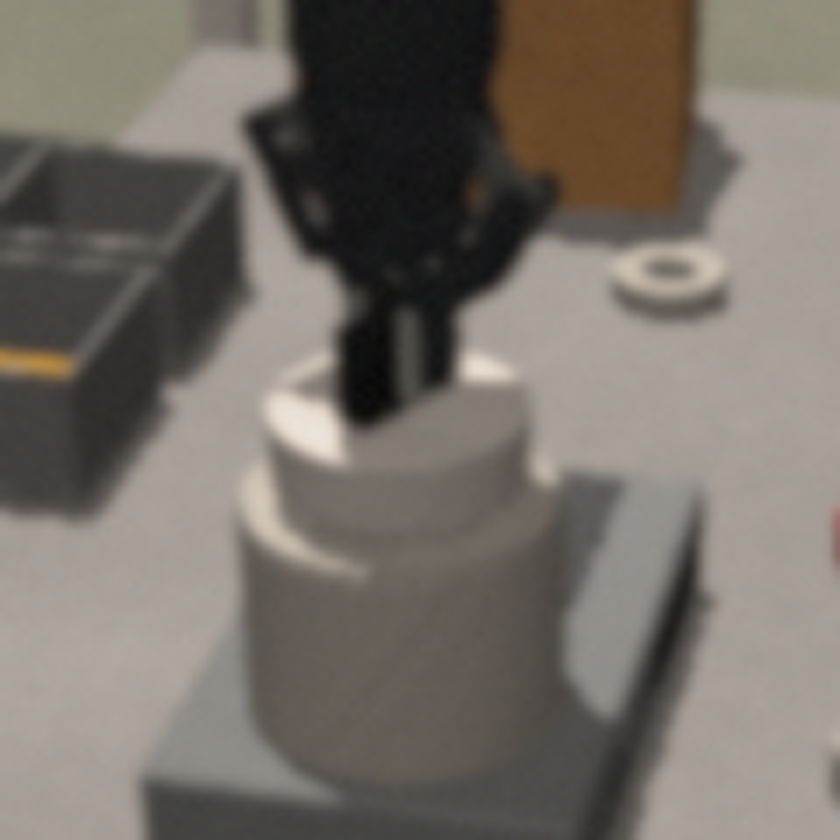

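It's seated at 186.8, 5 mm above home. Now screw it clockwise.

```bash
for i in 1 2 3; do python3 -m handwheel '[{"grip":5,"tx":0,"ty":0.3,"tz":0,"wx":0,"wy":0.06,"wz":0},{"grip":5,"tx":0,"ty":0.3,"tz":0,"wx":0,"wy":0.06,"wz":0},{"grip":5,"tx":0,"ty":0.3,"tz":0,"wx":0,"wy":0.06,"wz":0},{"grip":5,"tx":0,"ty":0,"tz":0,"wx":0,"wy":0,"wz":0}]' 110; python3 -c "
from h import *
s=sense();print(s['wrist_torque'].round(2));goto()"; done
```

```text
time_s: 45.35
eef_pos: [605.4, 36.3, 186.7]
ee_rot: [-0.324, 0.321, -0.628, 0.63]
force: [0.1, -2.8, 13.3]
grip_width: 0.174
[-0.4   0.27 -0.03]
pos [605.4  36.3 186.7] jawyaw -35.7 tilt y [ 4.6e-03 -8.0e-04 -1.0e+00] f [ 0.1 -2.8 13.3] g 14.9 t 45.4 q6 [-0.13  0.49]
 yaw-35.7 rotvec [-0.0042  0.     -0.0021] rows 0.04  then tx,ty,tz [0. 0. 0.]
time_s: 45.68
eef_pos: [605.4, 36.2, 186.1]
ee_rot: [-0.266, 0.263, -0.655, 0.657]
force: [-2.0, -1.8, 13.8]
grip_width: 0.171
[-0.56  0.31 -0.48]
pos [605.4  36.2 186.1] jawyaw -46.0 tilt y [ 0.0049 -0.001  -1.    ] f [-2.  -1.8 13.8] g 14.6 t 45.7 q6 [-0.13  0.67]
 yaw-46.0 rotvec [-0.0041  0.     -0.0028] rows 0.03  then tx,ty,tz [0. 0. 0.]
time_s: 46.02
eef_pos: [605.8, 36.5, 185.0]
ee_rot: [-0.207, 0.203, -0.676, 0.678]
force: [1.6, -0.6, 12.3]
grip_width: 0.175
[-0.3  -0.2  -0.34]
pos [605.8  36.5 185. ] jawyaw -56.3 tilt y [ 5.9e-03 -5.0e-04 -1.0e+00] f [ 1.6 -0.6 12.3] g 14.9 t 46.0 q6 [-0.13  0.85]
 yaw-56.3 rotvec [-0.0037  0.     -0.0047] rows 0.04  then tx,ty,tz [0. 0. 0.]
```

```bash
for i in 1 2 3; do python3 -m handwheel '[{"grip":5,"tx":0,"ty":0.3,"tz":0,"wx":0,"wy":0.06,"wz":0},{"grip":5,"tx":0,"ty":0.3,"tz":0,"wx":0,"wy":0.06,"wz":0},{"grip":5,"tx":0,"ty":0.3,"tz":0,"wx":0,"wy":0.06,"wz":0},{"grip":5,"tx":0,"ty":0,"tz":0,"wx":0,"wy":0,"wz":0}]' 110; python3 -c "
from h import *
s=sense();print(s['wrist_torque'].round(2));goto()"; done
```

```text
time_s: 46.35
eef_pos: [605.4, 36.5, 183.9]
ee_rot: [-0.145, 0.142, -0.692, 0.693]
force: [-0.9, -2.4, 12.1]
grip_width: 0.175
[-0.36  0.21 -0.43]
pos [605.4  36.5 183.9] jawyaw -66.6 tilt y [ 4.4e-03 -5.0e-04 -1.0e+00] f [-0.9 -2.4 12.1] g 14.9 t 46.4 q6 [-0.13  1.03]
 yaw-66.6 rotvec [-0.0022  0.     -0.0038] rows 0.03  then tx,ty,tz [0. 0. 0.]
time_s: 46.68
eef_pos: [605.6, 36.6, 182.8]
ee_rot: [-0.082, 0.079, -0.702, 0.703]
force: [0.0, -0.1, 10.1]
grip_width: 0.171
[-0.34 -0.03 -0.33]
pos [605.6  36.6 182.8] jawyaw -77.0 tilt y [ 4.8e-03 -3.0e-04 -1.0e+00] f [ 0.  -0.1 10.1] g 14.6 t 46.7 q6 [-0.13  1.21]
 yaw-77.0 rotvec [-0.0014  0.     -0.0047] rows 0.04  then tx,ty,tz [0. 0. 0.]
time_s: 47.02
eef_pos: [605.5, 36.3, 181.9]
ee_rot: [-0.018, 0.015, -0.707, 0.707]
force: [0.7, -1.4, 9.8]
grip_width: 0.174
[-0.32  0.11 -0.19]
pos [605.5  36.3 181.9] jawyaw -87.3 tilt y [ 4.5e-03 -7.0e-04 -1.0e+00] f [ 0.7 -1.4  9.8] g 14.8 t 47.0 q6 [-0.13  1.39]
 yaw-87.3 rotvec [-0.0009  0.     -0.0044] rows 0.04  then tx,ty,tz [0. 0. 0.]
```

```bash
for i in 1 2 3; do python3 -m handwheel '[{"grip":5,"tx":0,"ty":0.2,"tz":0,"wx":0,"wy":0.04,"wz":0},{"grip":5,"tx":0,"ty":0.2,"tz":0,"wx":0,"wy":0.04,"wz":0},{"grip":5,"tx":0,"ty":0,"tz":0,"wx":0,"wy":0,"wz":0}]' 110; python3 -c "
from h import *
s=sense();print(s['wrist_torque'].round(2),s['tau'].round(2)[5]);goto()"; done
```

```text
time_s: 47.27
eef_pos: [605.5, 36.5, 181.9]
ee_rot: [0.009, -0.013, -0.707, 0.707]
force: [0.4, -0.5, 13.2]
grip_width: 0.17
[-0.26  0.27 -0.02] 0.52
pos [605.5  36.5 181.9] jawyaw -91.8 tilt y [ 4.8e-03 -5.0e-04 -1.0e+00] f [ 0.4 -0.5 13.2] g 14.5 t 47.3 q6 [-0.13  1.47]
 yaw-91.8 rotvec [-0.0003  0.     -0.0048] rows 0.04  then tx,ty,tz [0. 0. 0.]
time_s: 47.52
eef_pos: [605.6, 36.6, 181.9]
ee_rot: [0.037, -0.041, -0.706, 0.706]
force: [-0.1, -2.0, 15.3]
grip_width: 0.171
[-0.25  0.35  0.04] 0.56
pos [605.6  36.6 181.9] jawyaw -96.3 tilt y [ 5.4e-03 -4.0e-04 -1.0e+00] f [-0.1 -2.  15.3] g 14.6 t 47.5 q6 [-0.13  1.55]
 yaw-96.3 rotvec [ 0.0002 -0.     -0.0055] rows 0.05  then tx,ty,tz [0. 0. 0.]
time_s: 47.77
eef_pos: [604.9, 36.4, 181.9]
ee_rot: [0.065, -0.067, -0.704, 0.705]
force: [-5.0, -2.1, 20.6]
grip_width: 0.173
[-0.37  1.18  1.96] 2.53
pos [604.9  36.4 181.9] jawyaw -100.7 tilt y [ 0.0037 -0.0017 -1.    ] f [-5.  -2.1 20.6] g 14.8 t 47.8 q6 [-0.13  1.63]
 yaw-100.7 rotvec [-0.001   0.     -0.0039] rows 0.03  then tx,ty,tz [0. 0. 0.]
```

```bash
python3 -m handwheel '[{"grip":5,"tx":0,"ty":0,"tz":0,"wx":0,"wy":0.03,"wz":0},{"grip":5,"tx":0,"ty":0,"tz":0,"wx":0,"wy":0,"wz":0},{"grip":5,"tx":0,"ty":0,"tz":0,"wx":0,"wy":0,"wz":0}]' 110; python3 -c "
from h import *
s=sense();print(s['wrist_torque'].round(2),s['tau'].round(2)[5]);goto();cap('wrist','w26');s=cap('side');crop(s,280,190,60,'s26',7)"
```

```text
time_s: 48.02
eef_pos: [604.9, 36.4, 181.9]
ee_rot: [0.074, -0.077, -0.702, 0.704]
force: [-5.3, -3.1, 19.9]
grip_width: 0.171
[-0.38  1.15  2.78] 2.83
pos [604.9  36.4 181.9] jawyaw -102.2 tilt y [ 0.0036 -0.0022 -1.    ] f [-5.3 -3.1 19.9] g 14.6 t 48.0 q6 [-0.13  1.65]
 yaw-102.2 rotvec [-0.0014  0.     -0.004 ] rows 0.03  then tx,ty,tz [0. 0. 0.]
s26 origin 220 130 scale 7
```

View pics/w26.png

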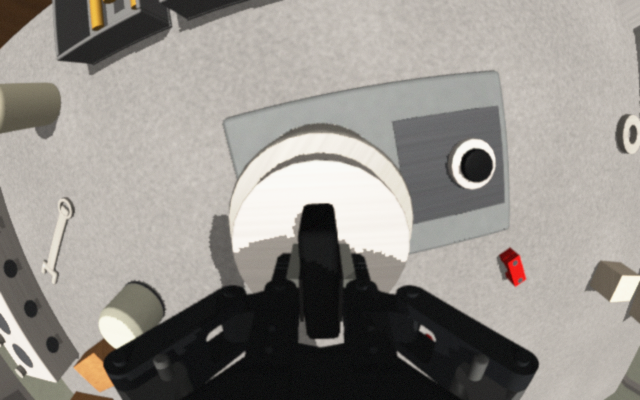

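View pics/s26.png

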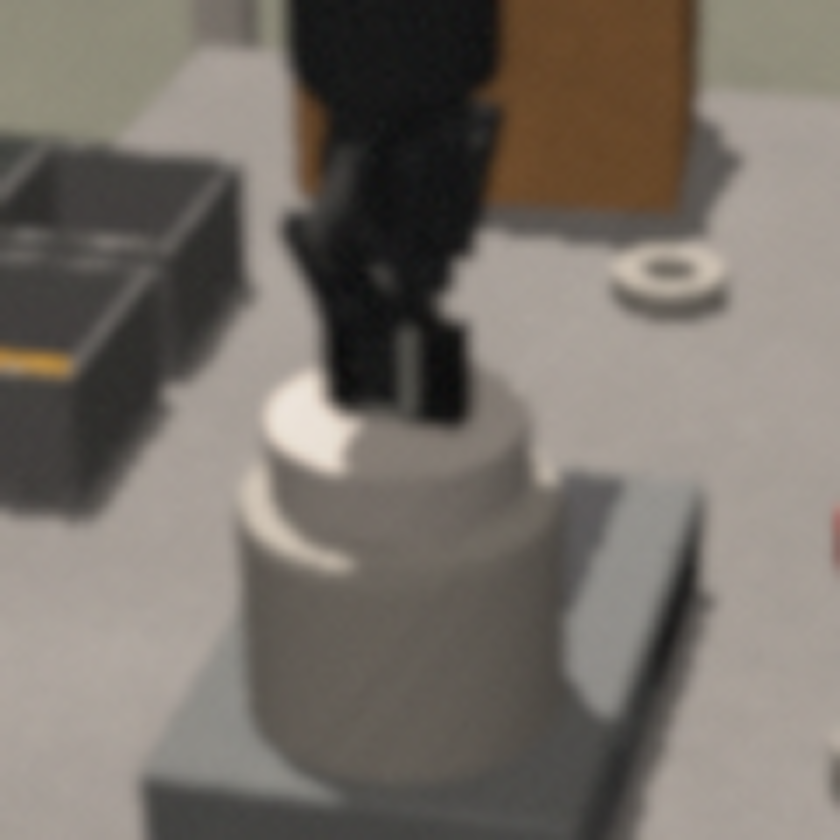

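```bash
python3 -m handwheel '[{"grip":5,"tx":0,"ty":-0.8,"tz":0,"wx":0,"wy":-0.02,"wz":0},{"grip":5,"tx":0,"ty":-0.5,"tz":0,"wx":0,"wy":-0.02,"wz":0},{"grip":30,"tx":0,"ty":0,"tz":0,"wx":0,"wy":0,"wz":0},{"grip":45,"tx":0,"ty":0,"tz":0,"wx":0,"wy":0,"wz":0},{"grip":45,"tx":0,"ty":0,"tz":0,"wx":0,"wy":0,"wz":0},{"grip":45,"tx":0,"ty":0,"tz":0,"wx":0,"wy":0,"wz":0}]' 60
python3 -m handwheel '[{"grip":45,"tx":0,"ty":-6,"tz":0,"wx":0,"wy":0,"wz":0},{"grip":45,"tx":0,"ty":-12,"tz":0,"wx":0,"wy":0,"wz":0},{"grip":45,"tx":0,"ty":-18,"tz":0,"wx":0,"wy":0,"wz":0},{"grip":45,"tx":0,"ty":-20,"tz":0,"wx":0,"wy":0,"wz":0},{"grip":45,"tx":0,"ty":-16,"tz":0,"wx":0,"wy":0,"wz":0},{"grip":45,"tx":0,"ty":-10,"tz":0,"wx":0,"wy":0,"wz":0},{"grip":45,"tx":0,"ty":-5,"tz":0,"wx":0,"wy":0,"wz":0},{"grip":45,"tx":0,"ty":0,"tz":0,"wx":0,"wy":0,"wz":0},{"grip":45,"tx":0,"ty":0,"tz":0,"wx":0,"wy":0,"wz":0}]'
python3 -c "
from h import *
goto(606,-111,120);cap('wrist','w27');s=cap('side');crop(s,280,190,60,'s27',7)"
```

```text
time_s: 48.62
eef_pos: [604.3, 36.6, 179.3]
ee_rot: [-0.063, 0.063, 0.704, -0.704]
force: [0.1, 0.0, -0.4]
grip_width: 0.53
time_s: 49.37
eef_pos: [604.3, 36.4, 265.9]
ee_rot: [-0.063, 0.063, 0.704, -0.704]
force: [0.2, -0.6, -0.5]
grip_width: 0.523
pos [604.3  36.4 265.9] jawyaw -100.2 tilt y [-1.1e-03  2.0e-04 -1.0e+00] f [ 0.2 -0.6 -0.5] g 44.7 t 49.4 q6 [-0.13  1.62]
 yaw-100.2 rotvec [-0.     -0.      0.0012] rows 0.01  then tx,ty,tz [-27.8 145.9 144.8]
s27 origin 220 130 scale 7
```

View pics/w27.png

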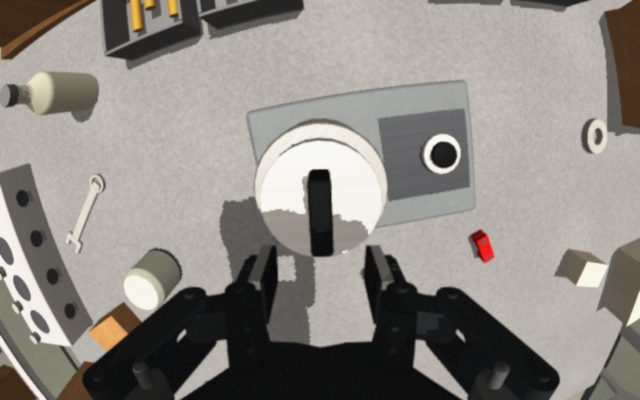

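View pics/s27.png

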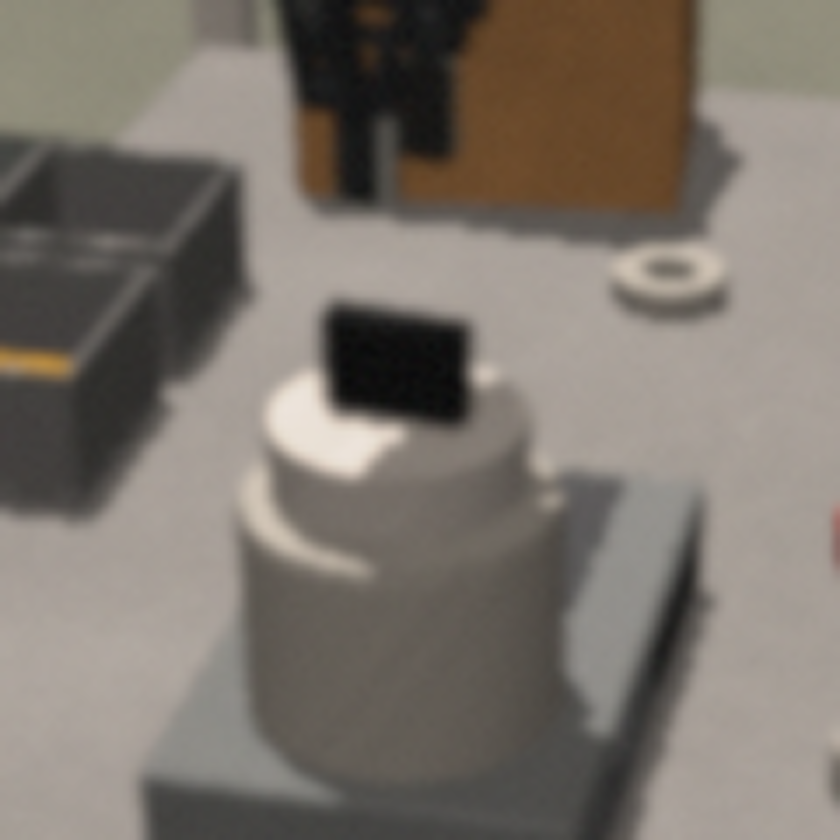

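Run:
```python
from h import *
c=cap('wrist');im=c['pixels'];g=cv2.cvtColor(im,cv2.COLOR_RGB2GRAY)
m=(g<70).astype(np.uint8);k=np.zeros_like(m);cv2.circle(k,(443,154),20,1,-1);m*=k
cs,_=cv2.findContours(m,0,1);q=max(cs,key=cv2.contourArea);M=cv2.moments(q);u,v=M['m10']/M['m00'],M['m01']/M['m00'];print('btn',u,v)
for z in (45,50,55,60,65):
    P=np.array([onz(c,a,b,z)[:2] for a,b in q[:,0,:]],np.float32); print(z,onz(c,u,v,z).round(1),'dia',np.round(cv2.minEnclosingCircle(P)[1]*2,1))
crop(c,443,154,30,'btn',8)
for n,u,v in(('top',358,177),):
    t=cap(n);gg=cv2.cvtColor(t['pixels'],cv2.COLOR_RGB2GRAY);crop(t,358,177,20,'btnt',12)
    for z in (45,55,65): print(n,z,onz(t,u,v,z).round(1))
m=(g>228).astype(np.uint8);k=np.zeros_like(m);cv2.circle(k,(320,197),64,1,-1);m*=k
# bar top
for th in(50,70):
    m=(g<th).astype(np.uint8);k=np.zeros_like(m);k[160:240,295:345]=1;m*=k
    cs,_=cv2.findContours(m,0,1);q=max(cs,key=cv2.contourArea)[:,0,:]
    P=np.array([onz(c,a,b,216)[:2] for a,b in q],np.float32);print('bar',cv2.minAreaRect(P))
crop(c,320,200,75,'lid2',5)
```

```text
btn 443.4126461988304 154.2017543859649
45 [ 598.1 -118.    45. ] dia 34.4
50 [ 599.2 -116.1   50. ] dia 33.9
55 [ 600.3 -114.2   55. ] dia 33.5
60 [ 601.4 -112.2   60. ] dia 33.0
65 [ 602.5 -110.3   65. ] dia 32.5
btn origin 413 124 scale 8
btnt origin 338 157 scale 12
top 45 [ 610.6 -109.6   45. ]
top 55 [ 607.7 -108.9   55. ]
top 65 [ 604.9 -108.2   65. ]
bar ((614.900390625, 34.96621322631836), (14.549577713012695, 48.10177993774414), 81.56229400634766)
bar ((614.8787841796875, 34.93231201171875), (15.40713882446289, 48.247398376464844), 82.06770324707031)
lid2 origin 245 125 scale 5
```

View pics/btn.png

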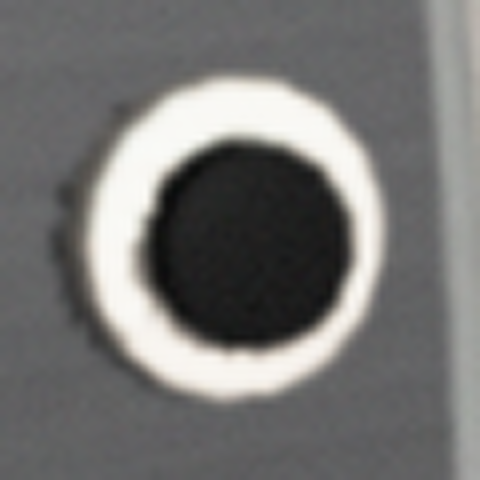

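View pics/lid2.png

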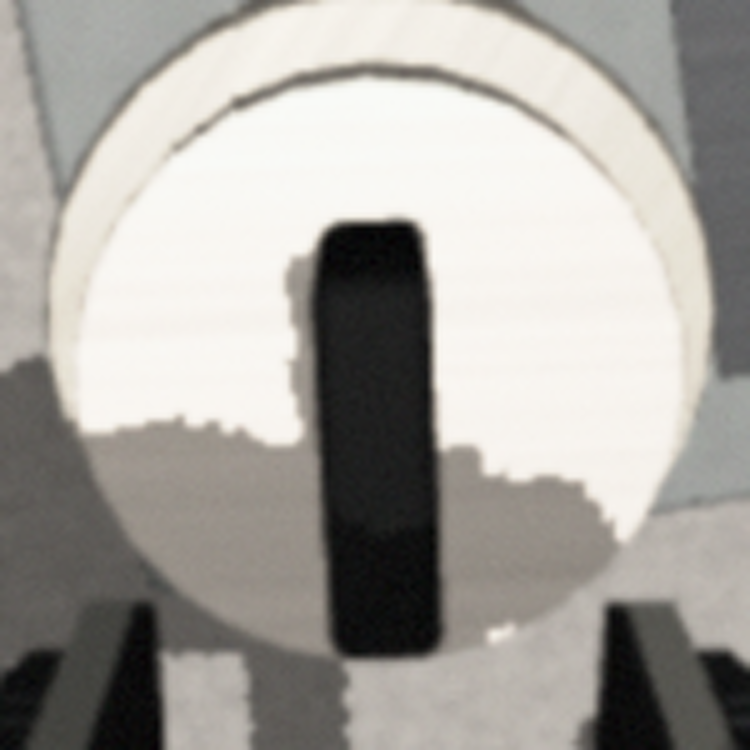

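```bash
python3 -m handwheel '[{"grip":0,"tx":0,"ty":0,"tz":0,"wx":0,"wy":0.06,"wz":0},{"grip":0,"tx":0,"ty":0,"tz":0,"wx":0,"wy":0.12,"wz":0},{"grip":0,"tx":0,"ty":0,"tz":0,"wx":0,"wy":0.12,"wz":0},{"grip":0,"tx":0,"ty":0,"tz":0,"wx":0,"wy":0.12,"wz":0},{"grip":0,"tx":0,"ty":0,"tz":0,"wx":0,"wy":0.12,"wz":0},{"grip":0,"tx":0,"ty":0,"tz":0,"wx":0,"wy":0.1,"wz":0},{"grip":0,"tx":0,"ty":0,"tz":0,"wx":0,"wy":0.05,"wz":0},{"grip":0,"tx":0,"ty":0,"tz":0,"wx":0,"wy":0,"wz":0},{"grip":0,"tx":0,"ty":0,"tz":0,"wx":0,"wy":0,"wz":0}]' 60
python3 - <<'E'
from h import *
goto(585,-85,200)
c=cap('wrist')
for z in(190,195,200,205,210): print(z)
E
```

```text
time_s: 50.32
eef_pos: [604.4, 36.4, 266.3]
ee_rot: [0.297, -0.297, -0.642, 0.642]
force: [-0.1, -0.4, -0.2]
grip_width: 0.001
pos [604.4  36.4 266.3] jawyaw -139.6 tilt y [-6.e-04  1.e-04 -1.e+00] f [-0.1 -0.4 -0.2] g 0.1 t 50.3 q6 [-0.13  2.3 ]
 yaw-139.6 rotvec [-0.0004 -0.      0.0005] rows 0.0  then tx,ty,tz [-79.9  66.3  93.4]
190
195
200
205
210
```

Move to near the button, staying behind it so the camera sees it clearly.

```bash
python3 -m handwheel '[{"grip":0,"tx":-5,"ty":0,"tz":6,"wx":0,"wy":0,"wz":0},{"grip":0,"tx":-11,"ty":0,"tz":13,"wx":0,"wy":0,"wz":0},{"grip":0,"tx":-16,"ty":0,"tz":18,"wx":0,"wy":0,"wz":0},{"grip":0,"tx":-17,"ty":0,"tz":20,"wx":0,"wy":0,"wz":0},{"grip":0,"tx":-14,"ty":8,"tz":16,"wx":0,"wy":0,"wz":0},{"grip":0,"tx":-9,"ty":16,"tz":11,"wx":0,"wy":0,"wz":0},{"grip":0,"tx":-5,"ty":20,"tz":6,"wx":0,"wy":0,"wz":0},{"grip":0,"tx":-3,"ty":14,"tz":3,"wx":0,"wy":0,"wz":0},{"grip":0,"tx":0,"ty":6,"tz":0,"wx":0,"wy":0,"wz":0},{"grip":0,"tx":0,"ty":2,"tz":0,"wx":0,"wy":0,"wz":0}]' 60
python3 -m handwheel '[{"grip":0,"tx":0,"ty":0,"tz":0,"wx":0,"wy":0,"wz":0},{"grip":0,"tx":0,"ty":0,"tz":0,"wx":0,"wy":0,"wz":0}]' 60
python3 - <<'E'
from h import *
c=cap('wrist','w28');g=cv2.cvtColor(c['pixels'],cv2.COLOR_RGB2GRAY)
u0,v0=proj(c,[604,-108,68]);print(u0,v0)
goto(604,-108,90)
E
```

```text
time_s: 51.2
eef_pos: [584.8, -85.0, 199.7]
ee_rot: [0.298, -0.297, -0.641, 0.642]
force: [-0.3, -0.1, -0.3]
grip_width: 0.0
time_s: 51.37
eef_pos: [585.6, -84.5, 201.6]
ee_rot: [-0.297, 0.298, 0.642, -0.642]
force: [0.2, 0.1, -0.0]
grip_width: 0.002
320.55428263970157 157.38336743785032
pos [585.7 -84.5 201.7] jawyaw -139.7 tilt y [ 1.7e-03 -6.0e-04 -1.0e+00] f [-0.  -0.5  0.6] g -0.0 t 51.4 q6 [-0.34  2.1 ]
 yaw-139.7 rotvec [ 0.0009 -0.     -0.0015] rows 0.01  then tx,ty,tz [-29.8 111.7   1.2]
```

View pics/w28.png

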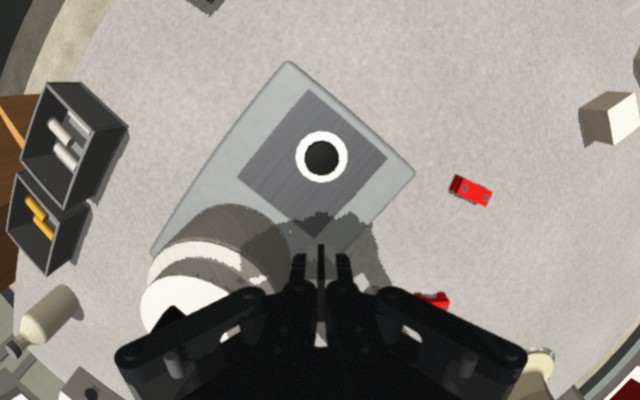

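```bash
python3 -m handwheel '[{"grip":0,"tx":-5,"ty":0,"tz":0.4,"wx":0,"wy":0,"wz":0},{"grip":0,"tx":-9,"ty":4,"tz":0.8,"wx":0,"wy":0,"wz":0},{"grip":0,"tx":-9,"ty":12,"tz":0,"wx":0,"wy":0,"wz":0},{"grip":0,"tx":-5,"ty":20,"tz":0,"wx":0,"wy":0,"wz":0},{"grip":0,"tx":-1.8,"ty":24,"tz":0,"wx":0,"wy":0,"wz":0},{"grip":0,"tx":0,"ty":22,"tz":0,"wx":0,"wy":0,"wz":0},{"grip":0,"tx":0,"ty":15,"tz":0,"wx":0,"wy":0,"wz":0},{"grip":0,"tx":0,"ty":8,"tz":0,"wx":0,"wy":0,"wz":0},{"grip":0,"tx":0,"ty":4,"tz":0,"wx":0,"wy":0,"wz":0},{"grip":0,"tx":0,"ty":0,"tz":0,"wx":0,"wy":0,"wz":0}]' 60
python3 -m handwheel '[{"grip":0,"tx":0,"ty":0,"tz":0,"wx":0,"wy":0,"wz":0},{"grip":0,"tx":0,"ty":0,"tz":0,"wx":0,"wy":0,"wz":0}]' 60
python3 - <<'E'
from h import *
c=cap('wrist','w29');goto(604,-108,75)
s=cap('side');crop(s,290,195,45,'s29',8)
E
```

```text
time_s: 52.25
eef_pos: [603.5, -108.5, 90.8]
ee_rot: [0.298, -0.297, -0.641, 0.642]
force: [0.3, -0.6, 0.6]
grip_width: -0.002
time_s: 52.42
eef_pos: [604.1, -108.5, 92.6]
ee_rot: [-0.297, 0.298, 0.642, -0.641]
force: [-0.4, 0.2, -0.5]
grip_width: 0.002
pos [ 604.  -108.5   92.6] jawyaw -139.7 tilt y [ 1.7e-03 -6.0e-04 -1.0e+00] f [-0.2 -0.2  0.1] g 0.3 t 52.5 q6 [-0.37  2.07]
 yaw-139.7 rotvec [ 0.0009 -0.     -0.0016] rows 0.01  then tx,ty,tz [ 0.4 17.6 -0.3]
s29 origin 245 150 scale 8
```

View pics/w29.png

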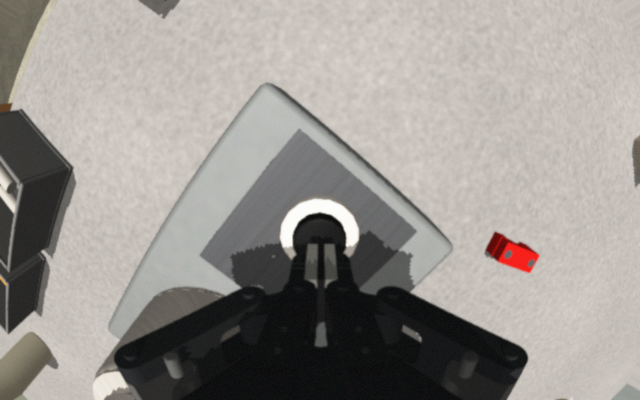

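View pics/s29.png

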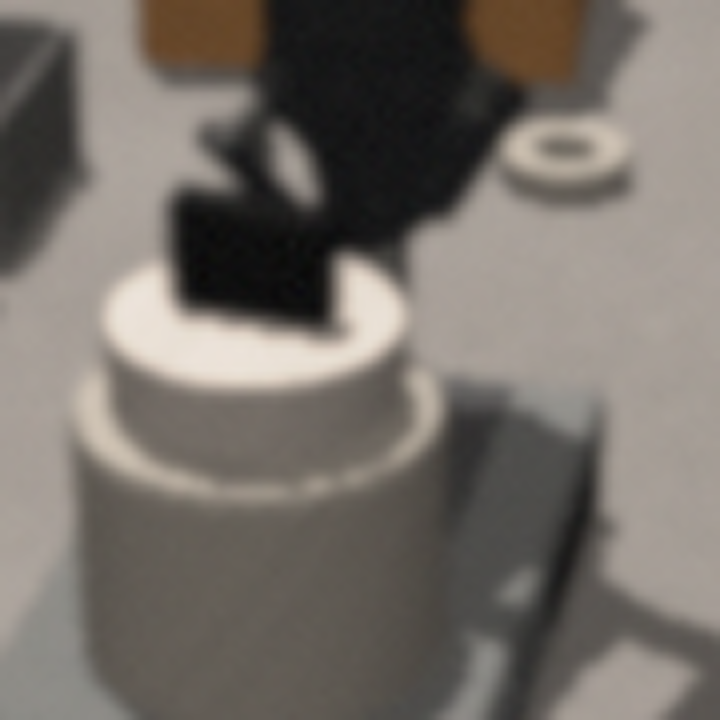

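```bash
python3 -m handwheel '[{"grip":0,"tx":0,"ty":3,"tz":0,"wx":0,"wy":0,"wz":0},{"grip":0,"tx":0,"ty":4,"tz":0,"wx":0,"wy":0,"wz":0},{"grip":0,"tx":0,"ty":4,"tz":0,"wx":0,"wy":0,"wz":0},{"grip":0,"tx":0,"ty":3,"tz":0,"wx":0,"wy":0,"wz":0},{"grip":0,"tx":0,"ty":0,"tz":0,"wx":0,"wy":0,"wz":0},{"grip":0,"tx":0,"ty":0,"tz":0,"wx":0,"wy":0,"wz":0}]' 60
for i in 1 2 3 ; do python3 -m handwheel '[{"grip":0,"tx":0,"ty":1,"tz":0,"wx":0,"wy":0,"wz":0},{"grip":0,"tx":0,"ty":1,"tz":0,"wx":0,"wy":0,"wz":0},{"grip":0,"tx":0,"ty":0,"tz":0,"wx":0,"wy":0,"wz":0},{"grip":0,"tx":0,"ty":0,"tz":0,"wx":0,"wy":0,"wz":0}]'|grep -v rot; done
```

```text
time_s: 53.02
eef_pos: [603.5, -108.2, 77.4]
ee_rot: [-0.298, 0.297, 0.642, -0.642]
force: [-0.4, -0.3, 0.8]
grip_width: 0.003
time_s: 53.35
eef_pos: [603.7, -108.3, 75.8]
force: [0.8, 0.2, 1.7]
grip_width: -0.001
time_s: 53.68
eef_pos: [603.7, -108.3, 73.8]
force: [-0.1, -0.5, 2.7]
grip_width: -0.003
time_s: 54.02
eef_pos: [603.7, -108.3, 71.7]
force: [-0.0, 0.3, 3.7]
grip_width: 0.003
```

```bash
for i in 1 2 ; do python3 -m handwheel '[{"grip":0,"tx":0,"ty":1,"tz":0,"wx":0,"wy":0,"wz":0},{"grip":0,"tx":0,"ty":1,"tz":0,"wx":0,"wy":0,"wz":0},{"grip":0,"tx":0,"ty":0,"tz":0,"wx":0,"wy":0,"wz":0},{"grip":0,"tx":0,"ty":0,"tz":0,"wx":0,"wy":0,"wz":0}]'|grep -v rot; done
```

```text
time_s: 54.35
eef_pos: [603.7, -108.3, 70.5]
force: [-1.8, 1.6, 10.3]
grip_width: 0.002
time_s: 54.68
eef_pos: [603.9, -108.3, 70.2]
force: [-8.7, 2.2, 23.9]
grip_width: 0.001
```

The button is fully down: the stop is at z = 70.3, 6 mm below first contact. Now raise and clear.

```bash
python3 -m handwheel '[{"grip":0,"tx":0,"ty":0,"tz":0,"wx":0,"wy":0,"wz":0},{"grip":0,"tx":0,"ty":-4,"tz":0,"wx":0,"wy":0,"wz":0},{"grip":0,"tx":0,"ty":-8,"tz":0,"wx":0,"wy":0,"wz":0},{"grip":0,"tx":0,"ty":-16,"tz":0,"wx":0,"wy":0,"wz":0},{"grip":0,"tx":0,"ty":-26,"tz":0,"wx":0,"wy":0,"wz":0},{"grip":0,"tx":0,"ty":-34,"tz":0,"wx":0,"wy":0,"wz":0},{"grip":0,"tx":0,"ty":-34,"tz":0,"wx":0,"wy":0,"wz":0},{"grip":0,"tx":0,"ty":-28,"tz":0,"wx":0,"wy":0,"wz":0},{"grip":0,"tx":0,"ty":-18,"tz":0,"wx":0,"wy":0,"wz":0},{"grip":0,"tx":0,"ty":-8,"tz":0,"wx":0,"wy":0,"wz":0}]'
python3 -m handwheel '[{"grip":0,"tx":14,"ty":0,"tz":0,"wx":0,"wy":0,"wz":0},{"grip":0,"tx":22,"ty":0,"tz":0,"wx":0,"wy":0,"wz":0},{"grip":0,"tx":22,"ty":0,"tz":0,"wx":0,"wy":0,"wz":0},{"grip":0,"tx":14,"ty":0,"tz":0,"wx":0,"wy":0,"wz":0},{"grip":0,"tx":6,"ty":0,"tz":0,"wx":0,"wy":0,"wz":0},{"grip":0,"tx":0,"ty":0,"tz":0,"wx":0,"wy":0,"wz":0},{"grip":0,"tx":0,"ty":0,"tz":0,"wx":0,"wy":0,"wz":0},{"grip":0,"tx":0,"ty":0,"tz":0,"wx":0,"wy":0,"wz":0}]'
python3 - <<'E'
from h import *
goto()
c=cap('wrist','w30');s=cap('side','s30');t=cap('top','t30')
g=cv2.cvtColor(c['pixels'],cv2.COLOR_RGB2GRAY)
print(proj(c,[604.6,36.3,216]),proj(c,[604,-108.3,76]))
E
```

```text
time_s: 55.52
eef_pos: [604.0, -108.4, 246.3]
ee_rot: [-0.296, 0.299, 0.642, -0.641]
force: [1.1, 0.5, 0.5]
grip_width: -0.001
time_s: 56.18
eef_pos: [553.5, -49.4, 243.1]
ee_rot: [0.298, -0.297, -0.641, 0.642]
force: [0.2, 0.3, -1.2]
grip_width: -0.002
pos [553.5 -49.4 243.1] jawyaw -139.8 tilt y [-6.e-04  0.e+00 -1.e+00] f [ 0.2  0.3 -1.2] g -0.2 t 56.2 q6 [-0.3   2.14]
 yaw-139.8 rotvec [-0.0004 -0.      0.0004] rows 0.0  then tx,ty,tz [0. 0. 0.]
[181.80267814 276.05498475] [318.69516837 104.37493176]
```

View pics/w30.png

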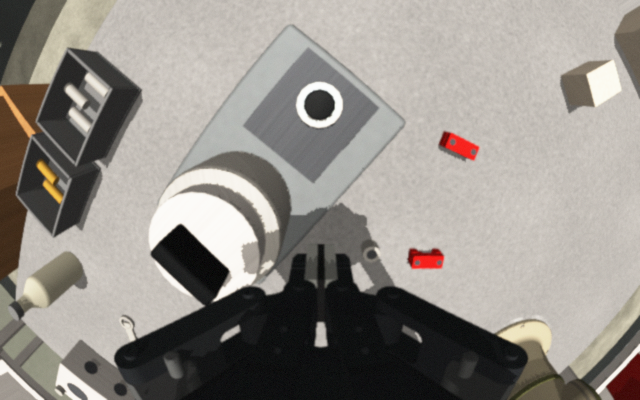

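View pics/s30.png

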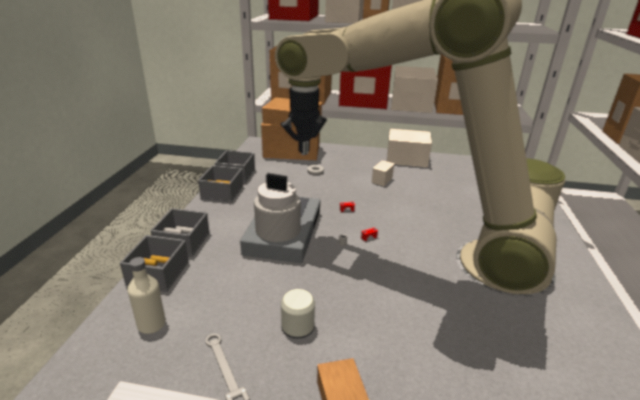

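View pics/t30.png

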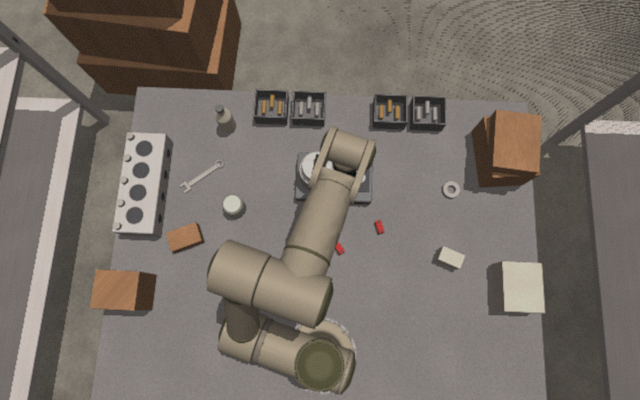

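Run:
```python
from h import *
c=cap('wrist');s=cap('side')
crop(c,210,240,80,'l30',5);crop(s,278,190,35,'sl30',10)
print('socket',onz(c,370,247,24).round(1)); 
crop(s,343,240,25,'sk',10)
a=np.radians(-8)
for h in (216,221):
  for k in(-28,28):
    for j in (-8,8):
      P=[604.6+k*np.cos(a)-j*np.sin(a),36.3+k*np.sin(a)+j*np.cos(a),h]; print(h,k,j,'side crop',((proj(s,P)-[243,155])*10).round(0),'wrist crop',((proj(c,P)-[130,160])*5).round())
```

```text
l30 origin 130 160 scale 5
sl30 origin 243 155 scale 10
socket [437.4 -14.2  24. ]
sk origin 318 215 scale 10
216 -28 -8 side crop [455. 198.] wrist crop [440. 685.]
216 -28 8 side crop [431. 224.] wrist crop [375. 739.]
216 28 -8 side crop [252. 164.] wrist crop [144. 403.]
216 28 8 side crop [226. 190.] wrist crop [ 87. 469.]
221 -28 -8 side crop [455. 180.] wrist crop [430. 705.]
221 -28 8 side crop [431. 206.] wrist crop [364. 759.]
221 28 -8 side crop [251. 146.] wrist crop [127. 419.]
221 28 8 side crop [225. 172.] wrist crop [ 71. 485.]
```

View pics/sl30.png

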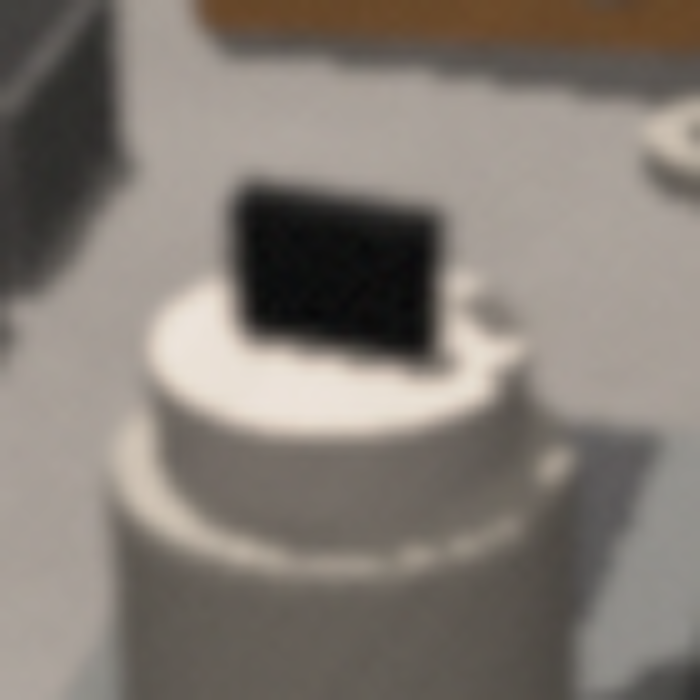

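View pics/l30.png

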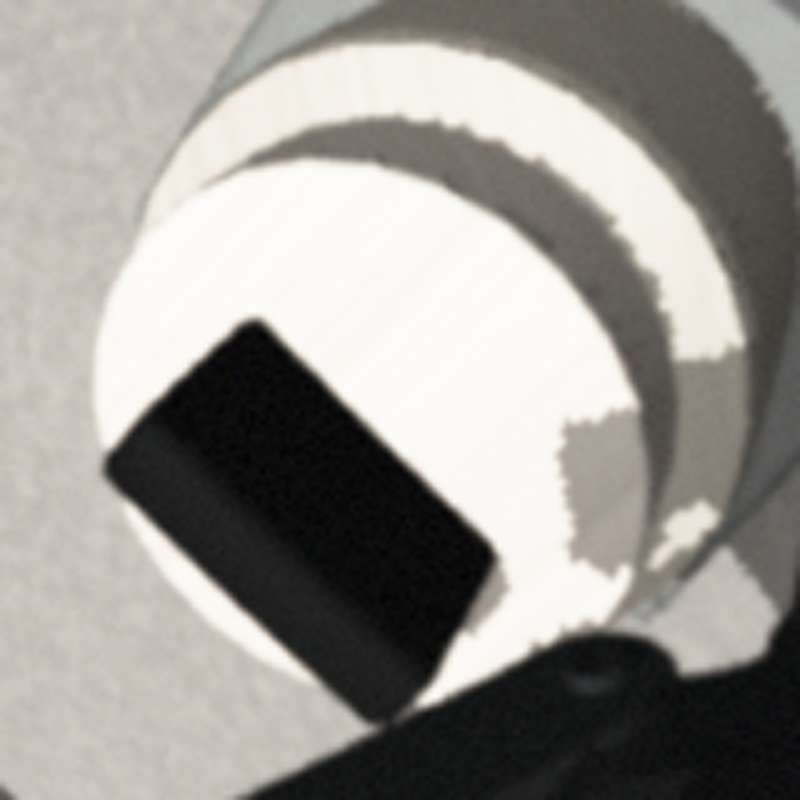

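View pics/sk.png

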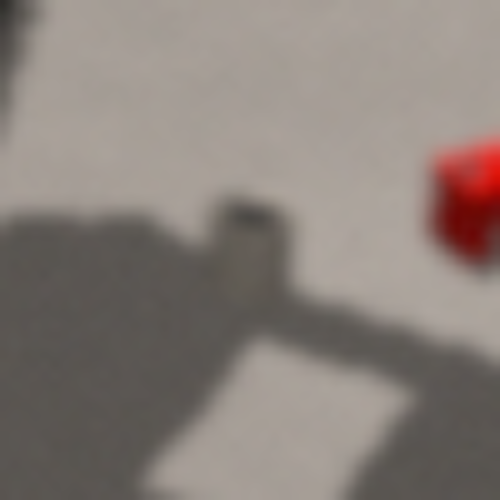

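Both views put the bar top at home height: the corners fit 216 mm and not 221. The socket is where it was, the button is up and the arm is clear of everything.

```bash
python3 -c "
from rig import ctrl
print(ctrl.finish_job())"
```

```text
the job is handed in; nothing more can be done
None
```

I put the four bearing caps on the bench into the pot, screwed the lid home, pressed the start button and handed the job in at about 56 s. No fifth cap showed in any view, and I left both red look-alikes alone. The hand-in gave no verdict.

- **Caps:** My last look into the pot, before the lid went on, showed all four well below the neck, with one standing on end. I could not look inside again after that.
- **Lid:** It first rested about 10 mm above home. I turned it back about 50° until it dropped to 5 mm above home, then forward about 75° to a firm stop (2–3 N m). Its height at the stop was the expected home height. In the final side and wrist pictures the corners of the bar fit home to within a few millimetres, and 5 mm higher fits worse.
- **Start button:** I pressed it from first contact at about 76.5 mm to a stop at about 70.3 mm, where the force rose from about 4 N to 24 N. I then released it. The last picture shows it up, but I judged that by eye and did not measure it.
- **Other things on the bench:** They looked unmoved in the final views. The arm ended clear, with no contact force.

One mismatch: two readings of the lid bar's direction differed by about 2°, which doesn't affect the result.

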